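# Load the bench tumbler, stir in the links, rack the paddle, seat the lid

### The arm

A 6-joint arm with a two-finger parallel gripper is mounted at the origin on the work surface. World frame = base frame: x ahead of the robot, y to its left, z up, the work surface at z = 0. Lengths are in m, angles in rad, forces in N, time in s.
With the tool pointing down it reaches from about 0.3 to 0.825 m from the base axis. Payload 5.4 kg.
Tool frame: the origin (TCP) lies between the finger pads; the fingertips stand 11 mm ahead of it and the grasp point (between the pads) lies 8 mm behind it; y points along the fingers, x is the direction in which the jaws open and shut, and the axes are right-handed (so a half turn about y gives the same grasp; the last joint's range is limited). The gripper opens to 92 mm and grips with 3 to 60 N. Pads are 20 mm wide; open, the fingers measure 128 mm over their backs; the gripper's body (75 mm by 189 mm) begins 69 mm behind the grasp point.
Start: joints at [1.024, 0.158, 1.597, -0, 1.386, -0.21], TCP at [0.19, 0.543, 0.226] pointing down, gripper open.
Joint ranges: [-2.91, 2.91], [-0.94, 2.29], [0.18, 2.7], [-1.29, 4.43], [0.17, 2.64], [-3, 3]. Speed limits (rad/s): [2.57, 2.57, 3.14, 3.14, 3.14, 3.14].

### API

Orientations are given as a unit quaternion [w, x, y, z].
In Python, from workcell import * gives the robot as it stands.
- The arm moves only by the tool carry_out, never from a script. Its argument "commands" is text: rows parted by semicolons, each of 7 numbers parted by spaces: the shift along the tool's x, y, z in m, then the turn, a rotation vector about the tool's x, y, z in rad, then the opening, from -1 (shut) to 1 (fully open), so that 0 is half open. A call has 1 to 12 rows; each row shifts and turns the pose as measured when the row begins, along the tool's axes as they then stand; what a row does not reach is not made up. A row lasts 1/12 s, in which the tool goes at most 41.7 mm and 7.16 degrees, less where a joint would pass 70% of its speed; a pose out of reach is approached as far as the arm can. A call with a gripper value outside its range is refused whole. The fingers move at their own pace and stop on an object; "grip_force" is the grip in N (left out, the last holds). Time passes only in rows, so rows that do not move let the fingers close. It gives the time, the measured TCP pose, the force and the opening at its end, in the units of the state.
- observe(): the state, without advancing time (a new reading comes with each control period).
- capture(name): name is "scene" or "top" or "wrist"; returns the picture (384x512x3 uint8, blue, green, red); there is no depth.
- camera_model(name): a dict with "mtx" (3x3 intrinsics, pixels), "view" (4x4, takes a point from world to camera coordinates). Camera axes: x right, y up, looking along -z (the intrinsics and any distortion apply to the point x, -y, -z); pixel columns grow to the right and rows downward; lengths in m; the calibration is good to about 2 mm. A picture is of the moment at which its call begins: read the wrist's pose just before it. camera_model takes no time and is no camera call; for the wrist camera it gives the pose at the moment of the call.
- hand_in(): hands the job in, once; it reports no verdict.
The state is a dict: "time_s": time; "q": joint angles; "dq": joint speeds; "tau": joint torques, N m; "eef_pos": TCP position; "eef_rot": TCP orientation; "ft_force": force on the tool from outside, world axes, zero at the start; "moment": the same for the moment, N m; "finger_gap": finger opening in m.
Only numpy, scipy, OpenCV 4.12 (cv2) and the standard library are available. Lean on these libraries where they do the work, as an engineer would, in place of code of your own. Each camera call takes 0.05 s, during which the arm holds its last target.

### The job

Get the little tumbler ready to run: put every aluminium link lying on the desk into the bowl, then take the paddle from its dock and stir links and beads together with its end low among the beads, at least four full turns round the bowl. Keep everything in the bowl, slide the paddle edgewise all the way down into the empty slot of the wooden block and let go, then put the lid on the bowl and press it down until it is fully home on the rim. Leave the marker, toy robot, mug and bottle alone.

Things in the scene. Friction and masses are not known exactly. Their poses are not given: they have to be found in the camera images.
- bowl: fixed grey plastic bowl on a white base of 188 mm diameter; origin under its centre, on the desk, z up. Inner diameter 160, outer 170 mm; flat inner floor 90 mm across, 20 mm above the desk, sloping up at its edge to the upright wall (from 47 mm); rim at 100 mm. A rubber seal ring in the rim stands 7 mm proud of it (top at 107 mm); about 10 N pushes it straight down, where it stays
- lid: loose round white lid, 176 mm diameter, about 220 g, lying the right way up; origin under its centre, z up. Plug 136 mm across, 10 mm deep, goes in the bowl's mouth; plate above it 10 to 18 mm over the origin. Laid on the bowl it sits on the seal (origin 97 mm above the desk); pressed on the knob with 12 to 20 N it goes home on the rim (90 mm) and stays
- lid_knob (a point): middle of the lid's central black knob, 42 mm above the lid's origin; knob 32 mm in diameter, from 28 to 54 mm above the origin, with a flat top
- paddle: steel stirring paddle, wooden handle, 170 mm long, about 70 g, upright in the dock at the start. Origin at the middle of the blade's lower end; z up the paddle, x across the blade, y through its thickness. Blade 24 mm (x) by 5 mm (y), z 0 to 95 mm; handle 30 mm (x) by 16 mm (y), z 90 to 170 mm, to be gripped firmly across the 16 mm at about z 120 mm. Faces alike. Swivels in the grip if it jams
- dock: fixed grey plastic dock, 70 x 60 x 60 mm high, with a well (35 mm along its x, 13 mm along its y, 54 mm deep) in which the paddle stands loosely at the start. Origin at the centre of its underside
- block: fixed light wooden tool block, 80 (x) x 140 (y) x 70 mm high, origin under its centre. Two short tools stand fixed in it 45 mm either side of the middle, up to 20 mm above its top; the empty slot in the middle is for the paddle: 33 mm along the block's x, 9 mm along its y, 60 mm deep (floor 10 mm above the desk)
- block_hole0 (a point): centre of the mouth of the block's empty slot, 70 mm above the desk
- link0: aluminium robot link, flat bar with two round ends, 60 mm long (x), 20 mm wide at the round ends, 16 mm in the middle (y) and 20 mm high, 45 g; origin at the centre of its underside. Lies flat on the desk at the start. Two to four links are there; absent ones read None
- link1: aluminium robot link, flat bar with two round ends, 60 mm long (x), 20 mm wide at the round ends, 16 mm in the middle (y) and 20 mm high, 45 g; origin at the centre of its underside. Lies flat on the desk at the start. Two to four links are there; absent ones read None
- link2: aluminium robot link, flat bar with two round ends, 60 mm long (x), 20 mm wide at the round ends, 16 mm in the middle (y) and 20 mm high, 45 g; origin at the centre of its underside. Lies flat on the desk at the start. Two to four links are there; absent ones read None
- link3: aluminium robot link, flat bar with two round ends, 60 mm long (x), 20 mm wide at the round ends, 16 mm in the middle (y) and 20 mm high, 45 g; origin at the centre of its underside. Lies flat on the desk at the start. Two to four links are there; absent ones read None
- bead0: chunky ceramic bead, a ball of 24 mm diameter, 17 g, origin at its centre; eight of them lie in the bowl; the paddle can go round among them 20 to 32 mm from the bowl's centre
- bead1: chunky ceramic bead, a ball of 24 mm diameter, 17 g, origin at its centre; eight of them lie in the bowl; the paddle can go round among them 20 to 32 mm from the bowl's centre
- bead2: chunky ceramic bead, a ball of 24 mm diameter, 17 g, origin at its centre; eight of them lie in the bowl; the paddle can go round among them 20 to 32 mm from the bowl's centre
- bead3: chunky ceramic bead, a ball of 24 mm diameter, 17 g, origin at its centre; eight of them lie in the bowl; the paddle can go round among them 20 to 32 mm from the bowl's centre
- bead4: chunky ceramic bead, a ball of 24 mm diameter, 17 g, origin at its centre; eight of them lie in the bowl; the paddle can go round among them 20 to 32 mm from the bowl's centre
- bead5: chunky ceramic bead, a ball of 24 mm diameter, 17 g, origin at its centre; eight of them lie in the bowl; the paddle can go round among them 20 to 32 mm from the bowl's centre
- bead6: chunky ceramic bead, a ball of 24 mm diameter, 17 g, origin at its centre; eight of them lie in the bowl; the paddle can go round among them 20 to 32 mm from the bowl's centre
- bead7: chunky ceramic bead, a ball of 24 mm diameter, 17 g, origin at its centre; eight of them lie in the bowl; the paddle can go round among them 20 to 32 mm from the bowl's centre
- marker: bystander: marker pen lying on the desk, 130 mm long, origin under its middle
- toybot: bystander: white toy robot, 120 mm high, origin under its middle
- mug: bystander: white mug, 80 mm diameter, 95 mm high, origin under its middle
- spray: bystander: amber bottle, 56 mm diameter, 150 mm high, origin under its middle

How it is judged:
On the way, in this order (a step that is already met when the one before it is completed fails the run):
1. every link lies in the bowl, let go (horizontal distance between each of link0, link1, link2, link3 and bowl below 0.08 m and z of link0 in the frame of bowl between 0.016 and 0.095 m and z of link1 in the frame of bowl between 0.016 and 0.095 m and z of link2 in the frame of bowl between 0.016 and 0.095 m and z of link3 in the frame of bowl between 0.016 and 0.095 m and contact force between the fingers and link0 below 0.05 N and contact force between the fingers and link1 below 0.05 N and contact force between the fingers and link2 below 0.05 N and contact force between the fingers and link3 below 0.05 N), for 0.2 s.
2. stir low, going round: far side (paddle end under 24 mm off the floor, over 12 mm to that side) (horizontal distance between paddle and bowl below 0.075 m and z of paddle in the frame of bowl below 0.044 m and x of paddle in the frame of bowl above 0.012 m).
3. stir low, going round: near side (paddle end under 24 mm off the floor, over 12 mm to that side) (horizontal distance between paddle and bowl below 0.075 m and z of paddle in the frame of bowl below 0.044 m and x of paddle in the frame of bowl below -0.012 m).
4. stir low, going round: far side again (paddle end under 24 mm off the floor, over 12 mm to that side) (all of step 2).
5. stir low, going round: near side again (paddle end under 24 mm off the floor, over 12 mm to that side) (all of step 3).
6. stir low, going round: straight to the left (paddle end under 24 mm off the floor, over 12 mm to that side) (horizontal distance between paddle and bowl below 0.075 m and z of paddle in the frame of bowl below 0.044 m and y of paddle in the frame of bowl above 0.012 m and x of paddle in the frame of bowl between -0.011 and 0.011 m).
7. stir low, going round: right side (paddle end under 24 mm off the floor, over 12 mm to that side, and one each of beads 0/4, 1/5, 2/6, 3/7 shifted over 12 mm) (horizontal distance between paddle and bowl below 0.075 m and z of paddle in the frame of bowl below 0.044 m and y of paddle in the frame of bowl below -0.012 m and distance of any of bead0, bead4 from where it was at the start of the episode above 0.012 m and distance of any of bead1, bead5 from where it was at the start of the episode above 0.012 m and distance of any of bead2, bead6 from where it was at the start of the episode above 0.012 m and distance of any of bead3, bead7 from where it was at the start of the episode above 0.012 m).
At the end, for the whole second after the job is handed in: All links and beads are in the bowl; the paddle stands in the empty slot, its end within 6 mm of the slot floor and 12 mm of its centre, leaning under 8 degrees; the lid is on the rim within 2.5 mm, centred within 15 mm, level within 2 degrees; lid and paddle are at rest (horizontal distance between each of link0, link1, link2, link3, bead0, bead1, bead2, bead3, bead4, bead5, bead6, bead7 and bowl below 0.08 m and z of link0 in the frame of bowl between 0.016 and 0.095 m and z of link1 in the frame of bowl between 0.016 and 0.095 m and z of link2 in the frame of bowl between 0.016 and 0.095 m and z of link3 in the frame of bowl between 0.016 and 0.095 m and z of bead0 in the frame of bowl between 0.016 and 0.095 m and z of bead1 in the frame of bowl between 0.016 and 0.095 m and z of bead2 in the frame of bowl between 0.016 and 0.095 m and z of bead3 in the frame of bowl between 0.016 and 0.095 m and z of bead4 in the frame of bowl between 0.016 and 0.095 m and z of bead5 in the frame of bowl between 0.016 and 0.095 m and z of bead6 in the frame of bowl between 0.016 and 0.095 m and z of bead7 in the frame of bowl between 0.016 and 0.095 m and horizontal distance between paddle and block_hole0 below 0.012 m and height (world z) of paddle below 0.016 m and angle between paddle's own z axis and vertical below 0.15 rad and linear speed of each of paddle, lid below 0.02 m/s and horizontal distance between lid and bowl below 0.015 m and z of lid in the frame of bowl between 0.085 and 0.0925 m and angle between lid's own z axis and vertical below 0.04 rad); the robot touches nothing.
It fails at once if the marker is moved by more than 40 mm (distance of marker from where it was at the start of the episode above 0.04 m).
It fails at once if the toybot is moved by more than 40 mm (distance of toybot from where it was at the start of the episode above 0.04 m).
It fails at once if the mug is moved by more than 40 mm (distance of mug from where it was at the start of the episode above 0.04 m).
It fails at once if the spray is moved by more than 40 mm (distance of spray from where it was at the start of the episode above 0.04 m).
Of link0, link1, link2, link3 only 2 to 4 are there at a start; the rules pass over those that are not, and their reading is None.
At some moment in a run one of link0, link1, link2, link3, lid may be knocked a few centimetres aside while the robot is not near it.
It also fails if it takes over 210 s, if anything falls off the work surface, if the arm or the gripper's body presses on something with over 40 N, if the wrist force passes 120 N, or if a joint passes its speed limit or range.

## Working session

There is one attempt and no reset: what is moved stays moved. The work goes in short steps, Python scripts to look and compute and a tool call to move; the robot and the scene stay as the last step left them, time stands still between calls to the robot, and variables do not carry over. Pictures are saved under pics/ and viewed, and the job is handed in when it is done.

Besides the shell and the picture viewer there is one more tool, called after "Request:" as a command line: name --argument value ..., lists and objects as JSON in quotes. carry_out: Moves the arm, as the interface text tells. Its arguments: {"type":"object","properties":{"commands":{"type":"string"},"grip_force":{"type":"number"}},"required":["commands"]}

```bash
ls; mkdir -p pics; python3 - <<'E'
from workcell import *
import cv2
print(observe())
for n in ("scene","top","wrist"):
    m=camera_model(n); print(n,m)
    cv2.imwrite(f"pics/{n}0.png",capture(n))
E
```

```text
pics
{'time_s': 0.0, 'q': array([ 1.02388910e+00,  1.59063550e-01,  1.59816124e+00, -1.72964792e-06,
        1.38616251e+00, -2.10087362e-01]), 'dq': array([ 0.0005197 ,  0.00090424,  0.00093422,  0.00096784, -0.00058597,
        0.00105067]), 'tau': array([-1.32194427e-04, -3.85569620e+01, -3.22108269e+01,  7.01869000e-02,
        3.78841453e-02, -1.58623507e-04]), 'eef_pos': array([0.18974185, 0.54219028, 0.22464629]), 'eef_rot': array([-0.5764818 ,  0.57698513,  0.40853624, -0.40970116]), 'ft_force': array([-0.3348026 , -0.30636396, -0.01273859]), 'moment': array([ 0.00701869, -0.0293771 , -0.02828478]), 'finger_gap': 0.09210964979740154}
scene {'mtx': array([[418.47324056,   0.        , 253.23458297],
       [  0.        , 418.47324056, 189.4369931 ],
       [  0.        ,   0.        ,   1.        ]]), 'view': array([[ 0.84869105,  0.52887835, -0.00334519, -0.49038295],
       [-0.42362495,  0.68355049,  0.59439097,  0.13904317],
       [ 0.31664712, -0.5030372 ,  0.80416925, -1.41396477],
       [ 0.        ,  0.        ,  0.        ,  1.        ]])}
top {'mtx': array([[360.948
[... 212 characters left out ...]
    4.54614569e-02],
       [ 9.91136596e-01,  1.54898412e-03,  1.32837675e-01,
        -5.21909702e-01],
       [-1.32843312e-01,  4.40894037e-03,  9.91127245e-01,
        -1.00130870e+00],
       [ 0.00000000e+00,  0.00000000e+00,  0.00000000e+00,
         1.00000000e+00]])}
wrist {'mtx': array([[345.01724093,   0.        , 260.04468605],
       [  0.        , 345.01724093, 196.84633762],
       [  0.        ,   0.        ,   1.        ]]), 'view': array([[ 0.33067148,  0.94374441, -0.0016895 , -0.57531167],
       [-0.91469322,  0.32005065, -0.24678715,  0.02707584],
       [-0.23236327,  0.08315084,  0.96906824, -0.38904652],
       [ 0.        ,  0.        ,  0.        ,  1.        ]])}
```

View images.

View pics/scene0.png

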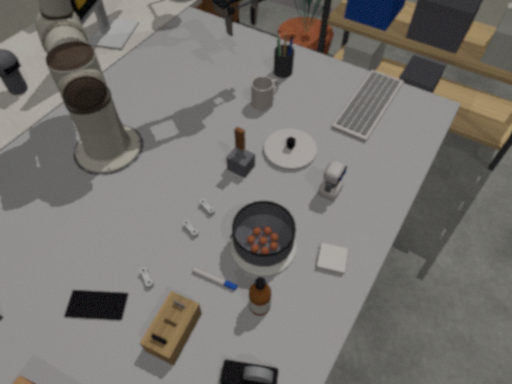

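View pics/top0.png

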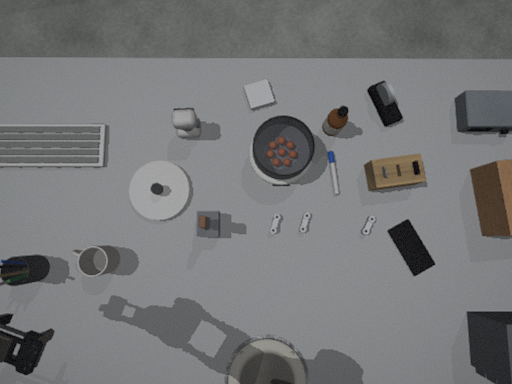

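View pics/wrist0.png

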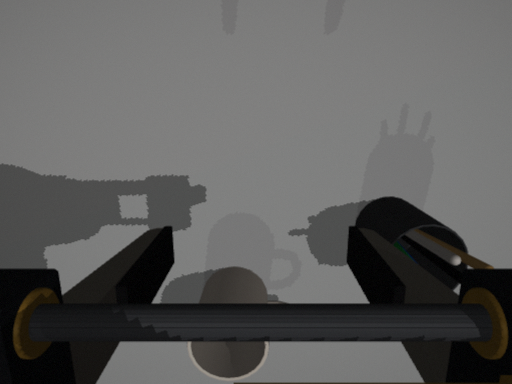

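```bash
cat > h.py <<'E'
from workcell import *
import numpy as np, cv2
from scipy.spatial.transform import Rotation as R
def ray(m,u,v):
    K=m["mtx"];V=m["view"];d=np.array([(u-K[0,2])/K[0,0],-(v-K[1,2])/K[1,1],-1.])
    Rm=V[:3,:3];o=-Rm.T@V[:3,3];return o,Rm.T@d
def onz(m,u,v,z):
    o,d=ray(m,u,v);return o+d*(z-o[2])/d[2]
def proj(m,p):
    V=m["view"];c=V[:3,:3]@np.array(p,float)+V[:3,3];K=m["mtx"]
    return K[0,0]*c[0]/-c[2]+K[0,2], K[1,1]*(-c[1])/-c[2]+K[1,2]
def pose():
    s=observe();q=s["eef_rot"];return np.array(s["eef_pos"]),R.from_quat([q[1],q[2],q[3],q[0]])
E
python3 - <<'E'
from h import *
p,r=pose();print(p);print(r.as_matrix().round(3))
E
```

```text
[0.18980342 0.54228982 0.22489913]
[[ 0.33  -0.001 -0.944]
 [ 0.944 -0.001  0.33 ]
 [-0.001 -1.     0.   ]]
```

```bash
python3 - <<'E'
from h import *
m=camera_model("top");im=cv2.imread("pics/top0.png");ms=camera_model("scene");sc=cv2.imread("pics/scene0.png")
cv2.imwrite("pics/topcrop.png",cv2.resize(im[90:250,120:440],None,fx=2.5,fy=2.5,interpolation=cv2.INTER_CUBIC))
cv2.imwrite("pics/scenecrop.png",cv2.resize(sc[120:370,130:370],None,fx=2.4,fy=2.4,interpolation=cv2.INTER_CUBIC))
g=cv2.cvtColor(im,cv2.COLOR_BGR2GRAY)
for (u,v) in [(276,223),(305,222),(369,226)]:
    sub=g[v-18:v+18,u-18:u+18]; print(np.median(sub),sub.max())
    t=(sub>np.median(sub)+25).astype(np.uint8)
    n,l,s,c=cv2.connectedComponentsWithStats(t)
    k=1+np.argmax(s[1:,4]);ys,xs=np.nonzero(l==k)
    P=np.array([onz(m,x+u-18,y+v-18,.02)[:2] for x,y in zip(xs,ys)])
    (cx,cy),(w,h),a=cv2.minAreaRect(P.astype(np.float32)*1000)
    ev,E=np.linalg.eigh(np.cov(P.T));d=E[:,1]
    print("link",s[k,4],(cx,cy),(w,h),P.mean(0),np.degrees(np.arctan2(d[1],d[0])))
E
```

```text
139.0 168
link 5 (436.359130859375, -30.576250076293945) (2.882080078125, 5.776091575622559) [ 0.43635924 -0.03086383] 179.2492668729249
139.0 169
link 11 (427.1191711425781, -111.81144714355469) (8.043745040893555, 14.381474494934082) [ 0.42679839 -0.11148564] 147.58752305012388
138.0 170
link 15 (420.8833312988281, -293.83984375) (8.855321884155273, 18.399221420288086) [ 0.4217395  -0.29406519] 143.75586478764265
```

View pics/topcrop.png

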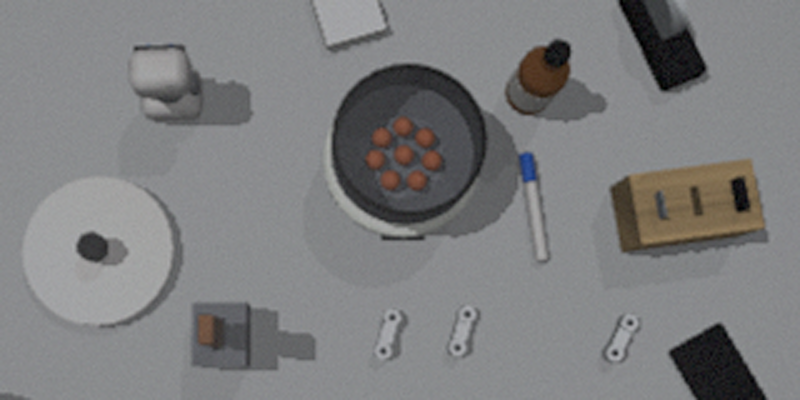

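View pics/scenecrop.png

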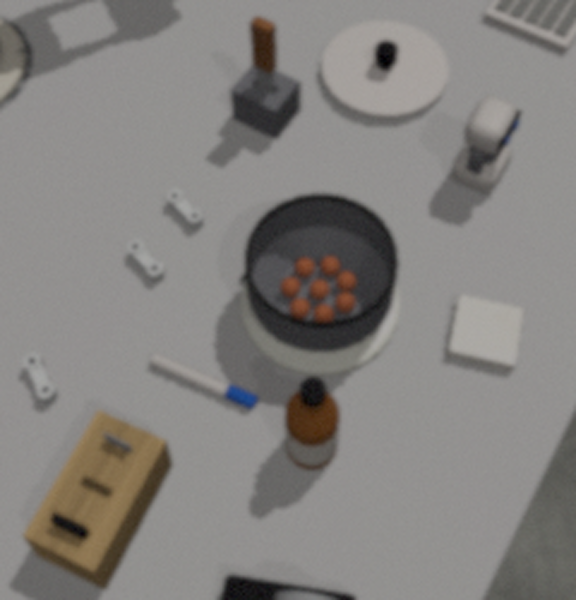

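```bash
python3 - <<'E'
from h import *
m=camera_model("top");ms=camera_model("scene")
T=lambda x,y,z:onz(m,120+(x+.5)/2.5-.5,90+(y+.5)/2.5-.5,z)
S=lambda x,y,z:onz(ms,130+(x+.5)/2.4-.5,120+(y+.5)/2.4-.5,z)
for n,a,b in [("A",(393,317),(382,353)),("B",(468,313),(456,349)),("C",(631,322),(614,357))]:
    p,q=T(*a,.02),T(*b,.02);d=p-q;print(n,(p+q)/2,np.linalg.norm(d),np.degrees(np.arctan2(d[1],d[0])))
for n,a,b in [("A",(174,193),(196,219)),("B",(131,245),(157,272)),("C",(30,359),(48,396))]:
    p,q=S(*a,.02),S(*b,.02);d=p-q;print(n,"scene",(p+q)/2,np.linalg.norm(d),np.degrees(np.arctan2(d[1],d[0])))
print("slot",T(697,200,.07),S(96,486,.07))
print("tools",T(661,206,.085),T(741,195,.085),S(117,443,.085),S(69,526,.085))
print("blockcorners",[T(*c,.07)[:2].round(4) for c in [(628,178),(753,160),(764,230),(639,248)]])
print("dockcorners",[T(*c,.06)[:2].round(4) for c in [(192,304),(247,303),(249,367),(193,367)]])
print("handle top", T(207,327,.17),S(262,22,.17))
print("knob",T(92,246,.054),S(387,48,.054)); print("plate",T(98,250,.018),S(384,67,.018))
print("bowl rim L/R/T/B",[T(*c,.105)[:2].round(4) for c in [(332,145),(487,145),(409,64),(409,224)]])
print("bowl S",[S(*c,.105)[:2].round(4) for c in [(246,263),(398,263),(322,196),(322,335)]])
print("marker",T(528,160,.008),T(543,258,.008)," spray",T(557,50,.15),S(313,388,.15)," toy",T(160,68,.12),S(497,105,.12),T(170,105,0))
E
```

```text
A [ 0.42578872 -0.02532031  0.02      ] 0.04328128949691098 -17.474591261982166
B [ 0.43047592 -0.11118072  0.02      ] 0.04385863865988897 -19.472275032670968
C [ 0.42093087 -0.29588012  0.02      ] 0.04544990213732757 -27.969826094080226
A scene [ 0.4296985  -0.02462483  0.02      ] 0.04932134141836692 159.33830553164512
B scene [ 0.43240677 -0.11251019  0.02      ] 0.05124761804036683 164.40122024636085
C scene [ 0.42649378 -0.29697358  0.02      ] 0.05165909107801407 153.06609877994669
slot [ 0.57468098 -0.36937875  0.07      ] [ 0.5744744  -0.36806071  0.07      ]
tools [ 0.56501104 -0.32294873  0.085     ] [ 0.57749695 -0.41196529  0.085     ] [ 0.57039374 -0.32579729  0.085     ] [ 0.58209212 -0.41437     0.085     ]
blockcorners [array([ 0.5996, -0.2931]), array([ 0.6206, -0.435 ]), array([ 0.5408, -0.4424]), array([ 0.5204, -0.3019])]
dockcorners [array([0.4582, 0.1945]), array([0.4594, 0.1334]), array([0.3889, 0.1304]), array([0.3888, 0.1919])]
handle top [0.42740644 0.16343421 0.17      ] [0.42233622 0.1707979  0.17      ]
knob [0.52385301 0.30918447 0.054     ] [0.52745687 0.31313066 0.054     ]
plate [0.52414654 0.31126987 0.018     ] [0.52699245 0.3105418  0.018     ]
bowl rim L/R/T/B [array([0.628 , 0.0395]), array([ 0.6283, -0.129 ]), array([ 0.7195, -0.0452]), array([ 0.5412, -0.0432])]
bowl S [array([ 0.5716, -0.0939]), array([ 0.7131, -0.0061]), array([0.5962, 0.0266]), array([ 0.6875, -0.1249])]
marker [ 0.63482764 -0.19587126  0.008     ] [ 0.51679871 -0.21014953  0.008     ]  spray [ 0.71943669 -0.19659062  0.15      ] [ 0.72039248 -0.19778556  0.15      ]  toy [0.70910071 0.22567835 0.12      ] [0.71208727 0.24386387 0.12      ] [0.70402961 0.23469365 0.        ]
```

```bash
cat >> h.py <<'E'
def ori(yaw):  # tool x at yaw(rad), y down
    c,s=np.cos(yaw),np.sin(yaw);return R.from_matrix(np.array([[c,0,-s],[s,0,c],[0,-1,0]]))
def plan(targets,grip,step=.04,ang=.12,p0=None,r0=None,yaw180=True):
    """targets: list of (xyz, yaw deg or None, [maxstep])"""
    p,r=pose() if p0 is None else (p0,r0)
    rows=[]
    for t in targets:
        tp=np.array(t[0],float)
        if t[1] is None: tr=r
        else:
            tr=ori(np.radians(t[1]))
        st=t[2] if len(t)>2 else step
        rv=(r.inv()*tr).as_rotvec();n=max(1,int(np.ceil(np.linalg.norm(tp-p)/st)),int(np.ceil(np.linalg.norm(rv)/ang)))
        for i in range(n):
            d=r.inv().apply((tp-p)/n); rows.append(np.r_[d,rv/n,grip]); 
            r=r*R.from_rotvec(rv/n)
        p=tp
    for i in range(0,len(rows),12):
        print("; ".join(" ".join(f"{x:.4f}".rstrip("0").rstrip(".").replace("-0","-0") for x in w) for w in rows[i:i+12])); print()
def st():
    s=observe();p,r=pose();M=r.as_matrix();print("t",round(s["time_s"],2),"p",p.round(4),"yaw",np.degrees(np.arctan2(M[1,0],M[0,0])).round(2),"ydown",M[:,1].round(3),"F",s["ft_force"].round(1),"gap",round(s["finger_gap"],4),"q",s["q"].round(2))
E
python3 - <<'E'
from h import *
st()
m=camera_model("wrist");V=m["view"];c=-V[:3,:3].T@V[:3,3];p,r=pose();print("cam in tool",r.inv().apply(c-p),(r.inv().as_matrix()@V[:3,:3].T).round(3))
plan([((.25,.35,.31),71),((.37,-.10,.31),71)],1)
E
```

```text
t 0.15 p [0.1898 0.5423 0.2249] yaw 70.7 ydown [-0.001 -0.001 -1.   ] F [-0.1  0.1 -0.1] gap 0.0917 q [ 1.02  0.16  1.6  -0.    1.39 -0.21]
cam in tool [ 0.00125596 -0.15793028  0.06961459] [[ 1.     0.     0.   ]
 [ 0.     0.247 -0.969]
 [-0.     0.969  0.247]]
-0.027 -0.0142 -0.0201 -0 -0.0009 -0.0002 1; -0.027 -0.0142 -0.02 -0 -0.0009 -0.0002 1; -0.027 -0.0142 -0.02 -0 -0.0009 -0.0002 1; -0.027 -0.0142 -0.02 -0 -0.0009 -0.0002 1; -0.027 -0.0142 -0.02 -0 -0.0009 -0.0002 1; -0.027 -0.0142 -0.0199 -0 -0.0009 -0.0002 1; -0.0322 0 -0.0217 -0 0 -0 1; -0.0322 0 -0.0217 -0 0 -0 1; -0.0322 0 -0.0217 -0 0 -0 1; -0.0322 0 -0.0217 -0 0 -0 1; -0.0322 0 -0.0217 -0 0 -0 1; -0.0322 0 -0.0217 -0 0 -0 1

-0.0322 0 -0.0217 -0 0 -0 1; -0.0322 0 -0.0217 -0 0 -0 1; -0.0322 0 -0.0217 -0 0 -0 1; -0.0322 0 -0.0217 -0 0 -0 1; -0.0322 0 -0.0217 -0 0 -0 1; -0.0322 0 -0.0217 -0 0 -0 1
```

Request:
carry_out --commands "-0.027 -0.0142 -0.02 0 0 0 1;-0.027 -0.0142 -0.02 0 0 0 1;-0.027 -0.0142 -0.02 0 0 0 1;-0.027 -0.0142 -0.02 0 0 0 1;-0.027 -0.0142 -0.02 0 0 0 1;-0.027 -0.0142 -0.02 0 0 0 1;-0.0322 0 -0.0217 0 0 0 1;-0.0322 0 -0.0217 0 0 0 1;-0.0322 0 -0.0217 0 0 0 1;-0.0322 0 -0.0217 0 0 0 1;-0.0322 0 -0.0217 0 0 0 1;-0.0322 0 -0.0217 0 0 0 1"

```text
time_s: 1.15
eef_pos: [0.3095, 0.1113, 0.31]
eef_rot: [-0.571, 0.576, 0.411, -0.417]
ft_force: [1.2, -0.4, 0.3]
finger_gap: 0.092
```

Request:
carry_out --commands "-0.0322 0 -0.0217 0 0 0 1;-0.0322 0 -0.0217 0 0 0 1;-0.0322 0 -0.0217 0 0 0 1;-0.0322 0 -0.0217 0 0 0 1;-0.0322 0 -0.0217 0 0 0 1;-0.0322 0 -0.0217 0 0 0 1"

```text
time_s: 1.65
eef_pos: [0.3711, -0.1252, 0.3124]
eef_rot: [-0.57, 0.578, 0.412, -0.414]
ft_force: [0.8, 0.4, 1.0]
finger_gap: 0.092
```

```bash
python3 - <<'E'
from h import *
st()
import pickle
m=camera_model("wrist");im=capture("wrist");cv2.imwrite("pics/w1.png",im);pickle.dump(m,open("w1.pkl","wb"))
E
```

```text
t 1.65 p [ 0.3711 -0.1252  0.3124] yaw 71.48 ydown [ 0.003 -0.011 -1.   ] F [0.8 0.4 1. ] gap 0.092 q [-0.63 -0.4   1.94 -0.01  1.6  -1.88]
```

View pics/w1.png

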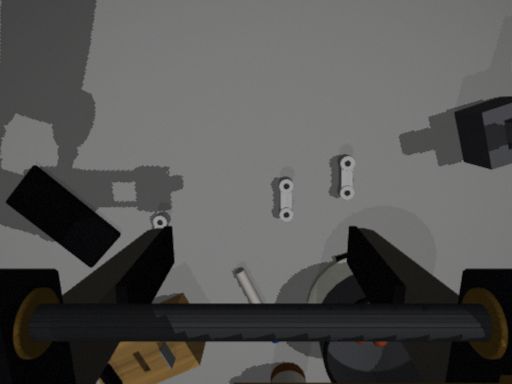

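```bash
cat >> h.py <<'E'
def hol(m,a,b,z=.02):
    p,q=onz(m,*a,z),onz(m,*b,z);d=p-q;return ((p+q)/2).round(4),np.linalg.norm(d).round(4),np.degrees(np.arctan2(d[1],d[0])).round(1)
def blobs(im,box,thr):
    x0,y0,x1,y1=box;g=cv2.cvtColor(im,cv2.COLOR_BGR2GRAY)[y0:y1,x0:x1];n,l,s,c=cv2.connectedComponentsWithStats((g<thr).astype(np.uint8))
    return [(c[i]+[x0,y0],s[i,4]) for i in range(1,n)]
E
python3 - <<'E'
from h import *
import pickle
m=pickle.load(open("w1.pkl","rb"));im=cv2.imread("pics/w1.png");g=cv2.cvtColor(im,cv2.COLOR_BGR2GRAY)
for b in [(270,170,304,228),(332,148,364,206)]:
    s=g[b[1]:b[3],b[0]:b[2]];print(np.median(s),s.max(),s.min(),np.percentile(s,90))
    t=(s>175).astype(np.uint8)
    M=cv2.moments(t,True);ys,xs=np.nonzero(t);P=np.array([onz(m,x+b[0],y+b[1],.02)[:2] for x,y in zip(xs,ys)])
    r=cv2.minAreaRect((P*1000).astype(np.float32));print(len(xs),r,P.mean(0))
print(hol(m,(286,186),(286,214)),hol(m,(347,163),(347,193)))
cv2.imwrite("pics/w1c.png",cv2.resize(im[140:230,140:370],None,fx=3.4,fy=3.4,interpolation=cv2.INTER_CUBIC))
E
```

```text
123.0 155 36 151.0Traceback (most recent call last):
  File "<stdin>", line 8, in <module>
cv2.error: OpenCV(4.12.0) /io/opencv/modules/imgproc/src/convhull.cpp:143: error: (-215:Assertion failed) total >= 0 && (depth == CV_32F || depth == CV_32S) in function 'convexHull'
```

```bash
cat >> h.py <<'E'
def links(m,im,b,thr=None):
    g=cv2.GaussianBlur(cv2.cvtColor(im,cv2.COLOR_BGR2GRAY),(3,3),0);s=g[b[1]:b[3],b[0]:b[2]].astype(int)
    thr=thr or np.median(s)+12
    t=cv2.morphologyEx((s>thr).astype(np.uint8),cv2.MORPH_CLOSE,np.ones((7,7)))
    n,l,q,c=cv2.connectedComponentsWithStats(t);k=1+np.argmax(q[1:,4]);t=(l==k)
    ys,xs=np.nonzero(t);P=np.array([onz(m,x+b[0],y+b[1],.02)[:2] for x,y in zip(xs,ys)])
    r=cv2.minAreaRect((P*1000).astype(np.float32));E=np.linalg.eigh(np.cov(P.T))[1][:,1]
    return len(xs),np.round(r[0],1),np.round(r[1],1),P.mean(0).round(4),np.degrees(np.arctan2(E[1],E[0])).round(1)
E
python3 - <<'E'
from h import *
import pickle
m=pickle.load(open("w1.pkl","rb"));im=cv2.imread("pics/w1.png")
for b in [(265,165,309,235),(325,145,369,212)]: print(links(m,im,b))
print(hol(m,(286,186),(286,214)),hol(m,(347,163),(347,193)))
cv2.imwrite("pics/w1c.png",cv2.resize(im[140:230,140:370],None,fx=3.4,fy=3.4,interpolation=cv2.INTER_CUBIC))
E
```

```text
(455, array([ 431.6, -110.2]), array([16.4, 57.5]), array([ 0.431 , -0.1097]), np.float64(162.6))
(486, array([427.8, -23.4]), array([17.4, 57. ]), array([ 0.4271, -0.0236]), np.float64(164.2))
(array([ 0.4307, -0.1098,  0.02  ]), np.float64(0.0392), np.float64(162.6)) (array([ 0.4274, -0.024 ,  0.02  ]), np.float64(0.0406), np.float64(165.1))
```

View pics/w1c.png

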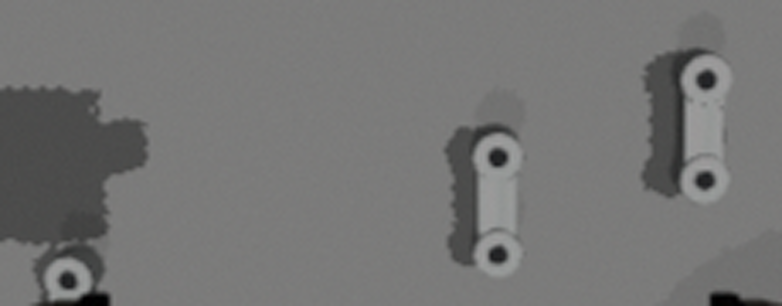

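```bash
python3 - <<'E'
from h import *
plan([((.431,-.110,.08),72.6),((.431,-.110,.0145),72.6,.025)],0)
E
```

```text
0.006 0.0331 -0.0068 0.0009 -0.0035 -0.0019 0; 0.0059 0.0331 -0.0069 0.0009 -0.0035 -0.0019 0; 0.0058 0.0331 -0.0069 0.0009 -0.0035 -0.0019 0; 0.0057 0.0331 -0.007 0.0009 -0.0035 -0.0019 0; 0.0056 0.0331 -0.007 0.0009 -0.0035 -0.0019 0; 0.0056 0.0331 -0.0071 0.0009 -0.0035 -0.0019 0; 0.0055 0.0331 -0.0071 0.0009 -0.0035 -0.0019 0; -0 0.0218 -0 -0 0 0 0; -0 0.0218 -0 -0 0 0 0; -0 0.0218 -0 -0 0 0 0
```

Request:
carry_out --commands "0.0059 0.0331 -0.0068 0.0009 -0.0035 -0.0019 0;0.0059 0.0331 -0.0069 0.0009 -0.0035 -0.0019 0;0.0058 0.0331 -0.0069 0.0009 -0.0035 -0.0019 0;0.0057 0.0331 -0.007 0.0009 -0.0035 -0.0019 0;0.0056 0.0331 -0.007 0.0009 -0.0035 -0.0019 0;0.0056 0.0331 -0.007 0.0009 -0.0035 -0.0019 0;0.0055 0.0331 -0.007 0.0009 -0.0035 -0.0019 0;0 0 0 0 0 0 0"

```text
time_s: 2.37
eef_pos: [0.4339, -0.1167, 0.0721]
eef_rot: [-0.57, 0.574, 0.415, -0.415]
ft_force: [-1.0, 0.5, -1.6]
finger_gap: 0.0463
```

```bash
python3 - <<'E'
from h import *
st();plan([((.431,-.110,.0145),72.6,.022)],0)
E
```

```text
t 2.37 p [ 0.4339 -0.1167  0.0721] yaw 71.94 ydown [ 0.004 -0.004 -1.   ] F [-1.   0.5 -1.6] gap 0.0463 q [-0.53  0.01  2.08 -0.    1.04 -1.79]
0.0019 0.0192 0.0017 0.0016 -0.0039 -0.001 0; 0.0019 0.0192 0.0017 0.0016 -0.0039 -0.001 0; 0.0019 0.0192 0.0016 0.0016 -0.0039 -0.001 0
```

Request:
carry_out --commands "0.0028 0.016 0.0025 0.0016 -0.005 -0.001 0;0.0028 0.016 0.0025 0.0016 -0.005 -0.001 0;0 0 0 0 0 0 0;0 0 0 0 0 0 0"

```text
time_s: 2.7
eef_pos: [0.4306, -0.1096, 0.0407]
eef_rot: [0.57, -0.57, -0.418, 0.419]
ft_force: [0.9, -0.9, -0.2]
finger_gap: 0.0458
```

```bash
python3 - <<'E'
from h import *
st();plan([((.431,-.110,.0145),72.6,.022)],0)
E
```

```text
t 2.7 p [ 0.4306 -0.1096  0.0407] yaw 72.59 ydown [-0.001 -0.001 -1.   ] F [ 0.9 -0.9 -0.2] gap 0.0458 q [-0.52  0.07  2.1  -0.    0.97 -1.79]
-0.0001 0.0131 -0.0003 -0.0005 -0 -0.0005 0; -0.0001 0.0131 -0.0002 -0.0005 -0 -0.0005 0
```

Good settling. Descend, grip with 30 N, lift.

Request:
carry_out --commands "0 0.013 0 0 0 0 0;0 0.013 0 0 0 0 0;0 0 0 0 0 0 0;0 0 0 0 0 0 -1;0 0 0 0 0 0 -1;0 0 0 0 0 0 -1;0 0 0 0 0 0 -1;0 -0.02 0 0 0 0 -1;0 -0.035 0 0 0 0 -1;0 -0.04 0 0 0 0 -1;0 -0.04 0 0 0 0 -1;0 -0.04 0 0 0 0 -1" --grip_force 30

```text
time_s: 3.7
eef_pos: [0.4295, -0.1099, 0.2013]
eef_rot: [-0.57, 0.57, 0.418, -0.419]
ft_force: [0.7, -0.9, -0.3]
finger_gap: 0.0001
```

```bash
python3 - <<'E'
from h import *
st()
m=camera_model("top");im=capture("top");cv2.imwrite("pics/t2.png",im)
b=im[100:210,240:330];g=cv2.cvtColor(b,cv2.COLOR_BGR2GRAY)
cv2.imwrite("pics/t2c.png",cv2.resize(im[90:250,200:440],None,fx=3,fy=3,interpolation=cv2.INTER_CUBIC))
t0=cv2.imread("pics/top0.png")
# bead centroids in the start pic
h=cv2.cvtColor(t0,cv2.COLOR_BGR2HSV);k=((h[...,0]<15)&(h[...,1]>110)).astype(np.uint8);k[:115]=0;k[185:]=0;k[:,:255]=0;k[:,312:]=0
ys,xs=np.nonzero(k);print("beads mean",onz(m,xs.mean(),ys.mean(),.032))
E
```

```text
t 3.7 p [ 0.4295 -0.1099  0.2013] yaw 72.52 ydown [-0.001 -0.002 -1.   ] F [ 0.7 -0.9 -0.3] gap 0.0001 q [-0.52 -0.18  1.98 -0.    1.34 -1.79]
beads mean [ 0.63551598 -0.04528214  0.032     ]
```

View pics/t2c.png

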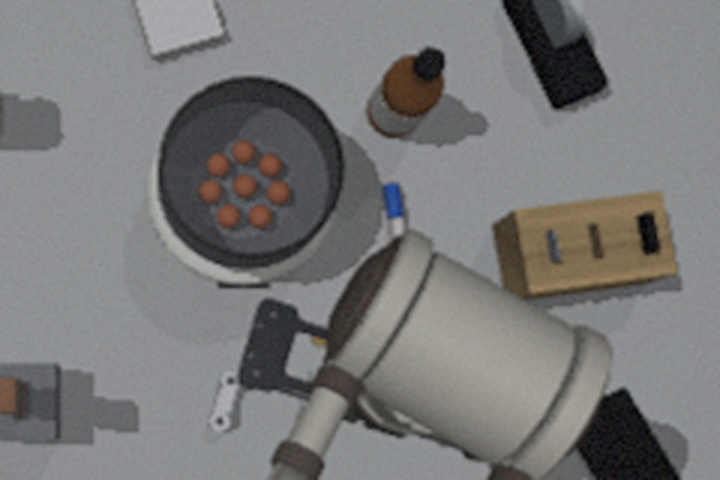

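```bash
cat >> h.py <<'E'
import pickle
def shot(n):
    m=camera_model("wrist");im=capture("wrist");cv2.imwrite(f"pics/{n}.png",im);pickle.dump(m,open(f"{n}.pkl","wb"));return m,im
def load(n): return pickle.load(open(f"{n}.pkl","rb")),cv2.imread(f"pics/{n}.png")
E
python3 -c "
from h import *
shot('w3');im=capture('scene');cv2.imwrite('pics/s3.png',im)"
```

```text
(no output)
```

View pics/w3.png

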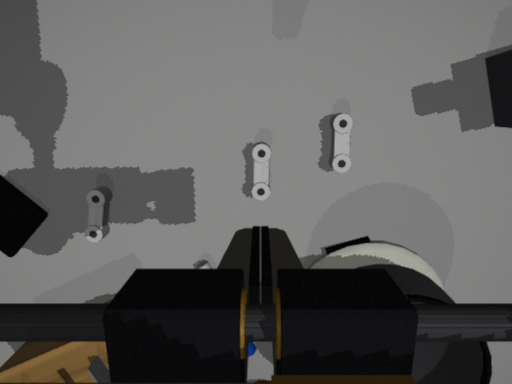

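View pics/s3.png

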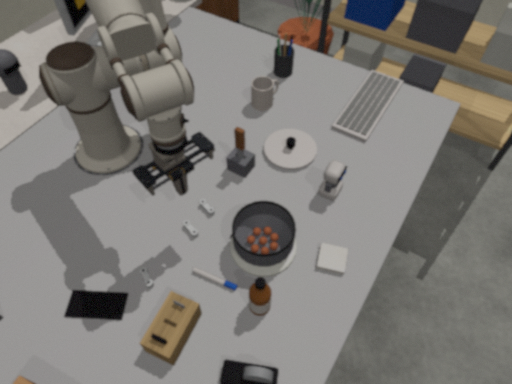

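```bash
python3 - <<'E'
from h import *
m,im=load('w3')
print(hol(m,(261,154),(261,192)),hol(m,(342,123),(341,164)),hol(m,(95,198),(94,234)))
print("tip px",proj(m,pose()[0]),proj(m,pose()[0]-[0,0,.011]))
print(proj(m,(.431,-.11,.02)))
E
```

```text
(array([ 0.4317, -0.1103,  0.02  ]), np.float64(0.0396), np.float64(162.6)) (array([ 0.4272, -0.0244,  0.02  ]), np.float64(0.0408), np.float64(164.7)) (array([ 0.4231, -0.293 ,  0.02  ]), np.float64(0.0407), np.float64(153.9))
tip px (np.float64(258.13130637429015), np.float64(245.79390029190694)) (np.float64(258.34399553911726), np.float64(237.7196174786883))
(np.float64(261.0412152552174), np.float64(172.51477394832656))
```

```bash
python3 - <<'E'
from h import *
st();plan([((.4317,-.1103,.06),72.6,.03)],-.2)
E
```

```text
t 3.85 p [ 0.4326 -0.1116  0.2037] yaw 72.53 ydown [ 0.008 -0.006 -1.   ] F [ 0.1  1.  -0.2] gap 0.0006 q [-0.52 -0.18  1.97 -0.    1.33 -1.79]
0.0003 0.0287 0.0005 0.0019 -0.0003 -0.0008 -0.2; 0.0003 0.0287 0.0005 0.0019 -0.0003 -0.0008 -0.2; 0.0003 0.0287 0.0004 0.0019 -0.0003 -0.0008 -0.2; 0.0002 0.0287 0.0004 0.0019 -0.0003 -0.0008 -0.2; 0.0002 0.0287 0.0003 0.0019 -0.0003 -0.0008 -0.2
```

Request:
carry_out --commands "0.0003 0.0287 0.0004 0.0019 0 -0.0008 -0.2;0.0003 0.0287 0.0004 0.0019 0 -0.0008 -0.2;0.0003 0.0287 0.0004 0.0019 0 -0.0008 -0.2;0.0003 0.0287 0.0004 0.0019 0 -0.0008 -0.2;0.0003 0.0287 0.0004 0.0019 0 -0.0008 -0.2;0 0 0 0 0 0 -0.2;0 0 0 0 0 0 -0.2"

```text
time_s: 4.43
eef_pos: [0.4292, -0.1087, 0.0522]
eef_rot: [0.571, -0.569, -0.418, 0.419]
ft_force: [0.9, -0.3, 1.2]
finger_gap: 0.0367
```

```bash
python3 - <<'E'
from h import *
st();plan([((.4317,-.1103,.0145),72.6,.02)],-.2);shot('w4')
E
```

```text
t 4.43 p [ 0.4292 -0.1087  0.0522] yaw 72.52 ydown [-0.003  0.002 -1.   ] F [ 0.9 -0.3  1.2] gap 0.0367 q [-0.52  0.04  2.1   0.    1.   -1.79]
-0.0004 0.0188 -0.0015 -0.0016 -0.0007 0.0004 -0.2; -0.0004 0.0188 -0.0015 -0.0016 -0.0007 0.0004 -0.2
```

View pics/w4.png

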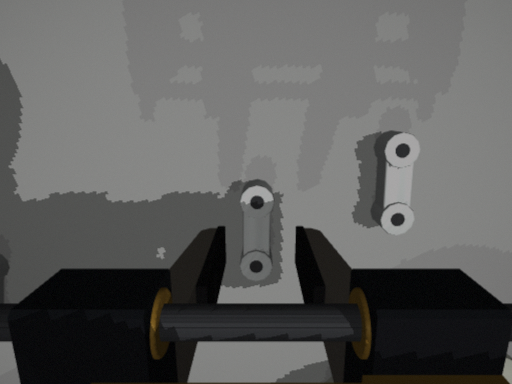

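Request:
carry_out --commands "-0.0004 0.0188 -0.0015 0 0 0 -0.2;-0.0004 0.0188 -0.0015 0 0 0 -0.2;0 0 0 0 0 0 -0.2;0 0 0 0 0 0 -1;0 0 0 0 0 0 -1;0 0 0 0 0 0 -1;0 0 0 0 0 0 -1;0 0 0 0 0 0 -1;0 0 0 0 0 0 -1" --grip_force 30

```text
time_s: 5.23
eef_pos: [0.4394, -0.1143, 0.0259]
eef_rot: [-0.565, 0.575, 0.421, -0.416]
ft_force: [-0.3, -0.2, 0.1]
finger_gap: 0.0157
```

```bash
python3 - <<'E'
from h import *
st();shot('w5')
E
```

```text
t 5.23 p [ 0.4394 -0.1143  0.0259] yaw 72.57 ydown [ 0.013 -0.008 -1.   ] F [-0.3 -0.2  0.1] gap 0.0157 q [-0.52  0.11  2.09 -0.    0.92 -1.79]
```

View pics/w5.png

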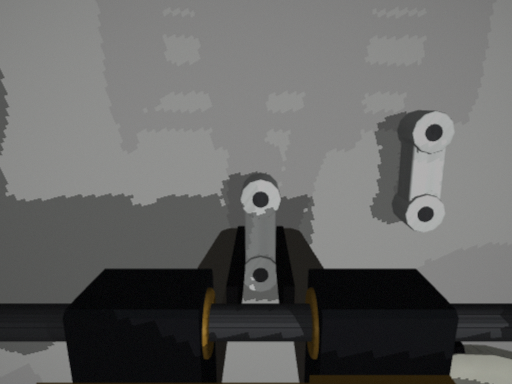

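Request:
carry_out --commands "0 0 0 0 0 0 -0.3;0 0 0 0 0 0 -0.3;0 0 0 0 0 0 -0.3;0 0.004 0.004 0 0 0 -0.3;0 0.004 0.004 0 0 0 -0.3;0 0.002 0 0 0 0 -0.3;0 0 0 0 0 0 -0.3"

```text
time_s: 5.87
eef_pos: [0.4309, -0.1117, 0.0148]
eef_rot: [-0.565, 0.575, 0.421, -0.416]
ft_force: [-0.4, -0.5, -0.5]
finger_gap: 0.032
```

```bash
python3 - <<'E'
from h import *
st();plan([((.4317,-.1103,.0145),72.6,.02)],-.3)
E
```

```text
t 5.87 p [ 0.4309 -0.1117  0.0148] yaw 72.58 ydown [ 0.013 -0.008 -1.   ] F [-0.4 -0.5 -0.5] gap 0.032 q [-0.53  0.11  2.12  0.    0.9  -1.79]
0.0015 0.0003 -0.0003 0.0149 -0.0004 -0.0034 -0.3
```

Request:
carry_out --commands "0.0015 0 0 0.0149 0 -0.0034 -0.3;0 0 0 0 0 0 -1;0 0 0 0 0 0 -1;0 0 0 0 0 0 -1;0 0 0 0 0 0 -1;0 0 0 0 0 0 -1;0 0 0 0 0 0 -1" --grip_force 40

```text
time_s: 6.45
eef_pos: [0.4313, -0.11, 0.0144]
eef_rot: [0.571, -0.569, -0.418, 0.419]
ft_force: [-0.1, -0.0, -0.6]
finger_gap: 0.0157
```

Request:
carry_out --commands "0 -0.01 0 0 0 0 -1;0 -0.03 0 0 0 0 -1;0 -0.04 0 0 0 0 -1;0 -0.04 0 0 0 0 -1;0 -0.04 0 0 0 0 -1;0 0 0 0 0 0 -1"

```text
time_s: 6.95
eef_pos: [0.4288, -0.1086, 0.182]
eef_rot: [0.573, -0.567, -0.417, 0.42]
ft_force: [1.2, -0.4, 0.0]
finger_gap: 0.0156
```

```bash
python3 - <<'E'
from h import *
st();plan([((.46,-.095,.22),72.6,.04),((.60,-.045,.22),72.6,.04)],-1)
E
```

```text
t 6.95 p [ 0.4288 -0.1086  0.182 ] yaw 72.57 ydown [-0.008  0.005 -1.   ] F [ 1.2 -0.4  0. ] gap 0.0156 q [-0.52 -0.15  2.    0.    1.31 -1.79]
0.0112 -0.0191 -0.0127 -0.0047 -0.0003 0.0011 -1; 0.0112 -0.019 -0.0128 -0.0047 -0.0003 0.0011 -1; 0.0224 -0 -0.0297 0 0 -0 -1; 0.0224 -0 -0.0297 0 0 -0 -1; 0.0224 -0 -0.0297 0 0 -0 -1; 0.0224 -0 -0.0297 0 0 -0 -1
```

Request:
carry_out --commands "0.0112 -0.019 -0.0127 -0.0047 0 0.001 -1;0.0112 -0.019 -0.0127 -0.0047 0 0.001 -1;0.016 0 -0.033 0 0 0 -1;0.016 0 -0.033 0 0 0 -1;0.016 0 -0.033 0 0 0 -1;0.016 0 -0.033 0 0 0 -1;0 0 0 0 0 0 -1;0 0 0 0 0 0 -1"

```text
time_s: 7.62
eef_pos: [0.613, -0.0716, 0.2275]
eef_rot: [-0.567, 0.573, 0.42, -0.416]
ft_force: [-1.2, 0.5, -0.2]
finger_gap: 0.0154
```

```bash
python3 - <<'E'
from h import *
st();plan([((.632,-.072,.15),72.6,.04),((.632,-.072,.075),72.6,.03)],-1);shot('w6')
E
```

```text
t 7.62 p [ 0.613  -0.0716  0.2275] yaw 72.46 ydown [ 0.009 -0.004 -1.   ] F [-1.2  0.5 -0.2] gap 0.0154 q [-0.31  0.26  1.48 -0.    1.4  -1.58]
0.0027 0.0389 -0.0088 0.0047 -0.0012 -0.0007 -1; 0.0027 0.0388 -0.009 0.0047 -0.0012 -0.0007 -1; 0 0.025 -0 -0 0 -0 -1; 0 0.025 -0 -0 0 -0 -1; 0 0.025 -0 -0 0 -0 -1
```

View pics/w6.png

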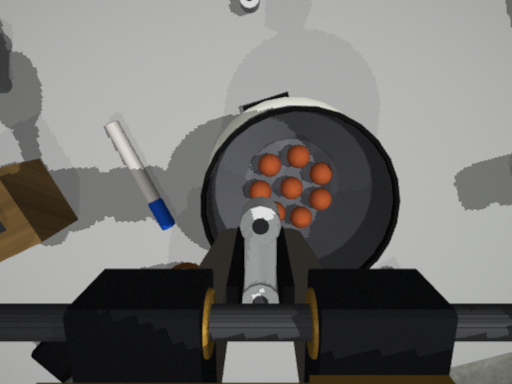

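```bash
python3 - <<'E'
from h import *
m,im=load('w6')
P=[onz(m,*c,.103)[:2] for c in [(202,198),(398,198),(300,105),(235,128),(370,133),(391,240)]]
P=np.array(P);A=np.c_[2*P,np.ones(len(P))];x=np.linalg.lstsq(A,(P**2).sum(1),rcond=None)[0];print(x[:2],np.sqrt(x[2]+x[:2]@x[:2]))
b=[(270,164),(298,156),(321,173),(320,198),(302,216),(260,189),(291,187)]
Q=np.array([onz(m,*c,.032)[:2] for c in b]);print(Q.round(3))
C=Q[:6];A=np.c_[2*C,np.ones(6)];x=np.linalg.lstsq(A,(C**2).sum(1),rcond=None)[0];print(x[:2],np.sqrt(x[2]+x[:2]@x[:2]))
E
```

```text
[ 0.63616017 -0.04244856] 0.08443049465857926
[[ 0.604 -0.057]
 [ 0.605 -0.027]
 [ 0.629 -0.009]
 [ 0.655 -0.017]
 [ 0.669 -0.041]
 [ 0.627 -0.075]
 [ 0.634 -0.043]]
[ 0.63460656 -0.04271011] 0.03340462269504779
```

Request:
carry_out --commands "0.0027 0.038 -0.009 0.0047 0 -0.0007 -1;0.0027 0.038 -0.009 0.0047 0 -0.0007 -1;0 0 0 0 0 0 -1;0 0 0 0 0 0 -1"

```text
time_s: 8.0
eef_pos: [0.6307, -0.0734, 0.1546]
eef_rot: [-0.569, 0.572, 0.419, -0.416]
ft_force: [0.5, 0.1, 0.4]
finger_gap: 0.0158
```

```bash
python3 - <<'E'
from h import *
st();plan([((.633,-.072,.072),72.6,.022)],-1)
E
```

```text
t 8.0 p [ 0.6307 -0.0734  0.1546] yaw 72.37 ydown [ 0.005 -0.002 -1.   ] F [0.5 0.1 0.4] gap 0.0158 q [-0.31  0.36  1.49 -0.    1.28 -1.57]
0.0005 0.0206 -0.0003 0.0014 -0.001 -0.0001 -1; 0.0005 0.0206 -0.0003 0.0014 -0.001 -0.0001 -1; 0.0005 0.0206 -0.0004 0.0014 -0.001 -0.0001 -1; 0.0005 0.0206 -0.0004 0.0014 -0.001 -0.0001 -1
```

Request:
carry_out --commands "0.0005 0.0206 0 0 0 0 -1;0.0005 0.0206 0 0 0 0 -1;0.0005 0.0206 0 0 0 0 -1;0.0005 0.0206 0 0 0 0 -1;0 0 0 0 0 0 -1;0 0 0 0 0 0 -0.4;0 0 0 0 0 0 -0.4;0 0 0 0 0 0 -0.4;0 -0.03 0 0 0 0 -0.4;0 -0.04 0 0 0 0 -0.4;0 -0.04 0 0 0 0 -0.4;0 0 0 0 0 0 -0.4"

```text
time_s: 9.0
eef_pos: [0.6318, -0.0752, 0.2121]
eef_rot: [-0.562, 0.581, 0.423, -0.41]
ft_force: [0.5, -0.1, 1.9]
finger_gap: 0.0275
```

```bash
python3 - <<'E'
from h import *
st();shot('w7');plan([((.59,-.05,.2),75,.04),((.48,-.035,.2),75,.04),((.4273,-.0243,.10),75,.04)],-.2)
E
```

```text
t 9.0 p [ 0.6318 -0.0752  0.2121] yaw 72.19 ydown [ 0.031 -0.012 -0.999] F [ 0.5 -0.1  1.9] gap 0.0275 q [-0.31  0.3   1.46 -0.    1.35 -1.57]
0.0057 0.0037 0.0233 0.0148 -0.0246 -0.0011 -0.2; 0.0062 0.0041 0.0231 0.0148 -0.0246 -0.0011 -0.2; -0.0047 -0 0.0367 0 0 0 -0.2; -0.0047 -0 0.0367 0 0 0 -0.2; -0.0047 -0 0.0367 0 0 0 -0.2; -0.0011 0.0333 0.0179 0 0 0 -0.2; -0.0011 0.0333 0.0179 0 0 0 -0.2; -0.0011 0.0333 0.0179 0 0 0 -0.2
```

View pics/w7.png

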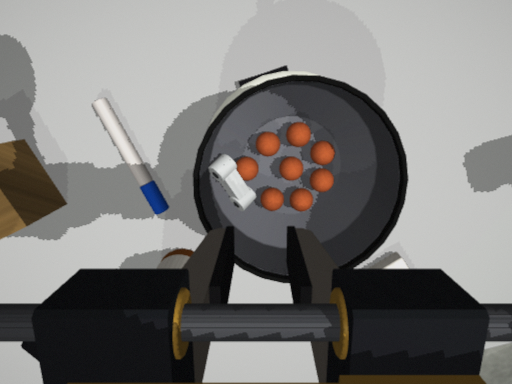

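Request:
carry_out --commands "0.0057 0.004 0.0233 0.0148 -0.0246 -0.0011 -0.2;0.006 0.004 0.0233 0.0148 -0.0246 -0.0011 -0.2;-0.0047 0 0.0367 0 0 0 -0.2;-0.0047 0 0.0367 0 0 0 -0.2;-0.0047 0 0.0367 0 0 0 -0.2;-0.0011 0.033 0.018 0 0 0 -0.2;-0.0011 0.033 0.018 0 0 0 -0.2;-0.0011 0.033 0.018 0 0 0 -0.2;0 0 0 0 0 0 -0.2;0 0 0 0 0 0 -0.2"

```text
time_s: 9.88
eef_pos: [0.4203, -0.0235, 0.1]
eef_rot: [-0.557, 0.564, 0.434, -0.429]
ft_force: [0.8, -0.3, 0.9]
finger_gap: 0.0371
```

```bash
python3 - <<'E'
from h import *
st();shot('w8');plan([((.4273,-.0243,.045),75,.03)],-.2)
E
```

```text
t 9.88 p [ 0.4203 -0.0235  0.1   ] yaw 75.13 ydown [ 0.012 -0.004 -1.   ] F [ 0.8 -0.3  0.9] gap 0.0371 q [-0.34 -0.12  2.14  0.    1.11 -1.66]
0.0004 0.0274 -0.0035 0.0054 0.0013 -0.0002 -0.2; 0.0004 0.0274 -0.0036 0.0054 0.0013 -0.0002 -0.2
```

View pics/w8.png

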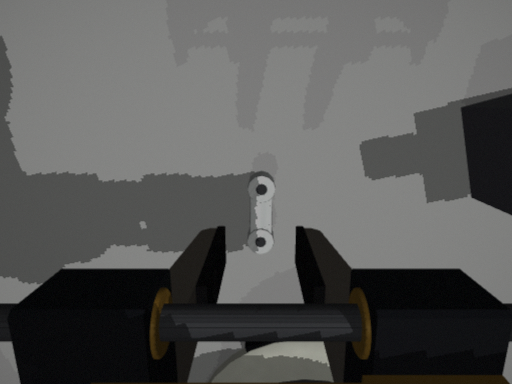

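Request:
carry_out --commands "0.0004 0.0274 -0.0035 0.0054 0 0 -0.2;0.0004 0.0274 -0.0035 0.0054 0 0 -0.2;0 0 0 0 0 0 -0.2;0 0 0 0 0 0 -0.2"

```text
time_s: 10.27
eef_pos: [0.4406, -0.0288, 0.0542]
eef_rot: [-0.554, 0.567, 0.435, -0.427]
ft_force: [1.1, 0.8, 0.9]
finger_gap: 0.0367
```

```bash
python3 - <<'E'
from h import *
st();plan([((.4273,-.0243,.0145),75,.012)],-.2)
m,im=load('w8');print(hol(m,(261,189),(260,242)))
E
```

```text
t 10.27 p [ 0.4406 -0.0288  0.0542] yaw 75.15 ydown [ 0.019 -0.007 -1.   ] F [1.1 0.8 0.9] gap 0.0367 q [-0.34  0.02  2.12 -0.    0.98 -1.65]
0.0002 0.0098 0.0037 0.0051 0.0006 -0.0005 -0.2; 0.0002 0.0099 0.0037 0.0051 0.0006 -0.0005 -0.2; 0.0002 0.0099 0.0036 0.0051 0.0006 -0.0005 -0.2; 0.0002 0.0099 0.0036 0.0051 0.0006 -0.0005 -0.2

(array([ 0.427 , -0.0236,  0.02  ]), np.float64(0.0402), np.float64(164.1))
```

Request:
carry_out --commands "0 0.0105 0.0037 0.005 0 0 -0.2;0 0.0105 0.0037 0.005 0 0 -0.2;0 0.0105 0.0037 0.005 0 0 -0.2;0 0.0105 0.0037 0.005 0 0 -0.2;0 0 0 0 0 0 -0.2;0 0 0 0 0 0 -0.2"

```text
time_s: 10.77
eef_pos: [0.4326, -0.0272, 0.0154]
eef_rot: [-0.556, 0.564, 0.433, -0.43]
ft_force: [-0.0, -0.6, 0.4]
finger_gap: 0.0366
```

```bash
python3 - <<'E'
from h import *
st();plan([((.4272,-.024,.0145),75,.012)],-.2)
E
```

```text
t 10.77 p [ 0.4326 -0.0272  0.0154] yaw 75.17 ydown [ 0.01  -0.006 -1.   ] F [-0.  -0.6  0.4] gap 0.0366 q [-0.34  0.08  2.15 -0.    0.9  -1.65]
0.0017 0.0009 0.0061 0.0113 0.003 -0.0031 -0.2
```

Request:
carry_out --commands "0.0017 0.001 0.005 0.008 0.003 0 -0.2;0 0 0 0 0 0 -1;0 0 0 0 0 0 -1;0 0 0 0 0 0 -1;0 0 0 0 0 0 -1;0 0 0 0 0 0 -1;0 0 0 0 0 0 -1;0 0 0 0 0 0 -1"

```text
time_s: 11.43
eef_pos: [0.4282, -0.0241, 0.0152]
eef_rot: [-0.559, 0.563, 0.43, -0.43]
ft_force: [0.2, -0.5, -0.7]
finger_gap: 0.0157
```

Request:
carry_out --commands "0 -0.01 0 0 0 0 -1;0 -0.03 0 0 0 0 -1;0 -0.04 0 0 0 0 -1;0 -0.04 0 0 0 0 -1;0 -0.04 0 0 0 0 -1;0 -0.03 0 0 0 0 -1;0 0 0 0 0 0 -1"

```text
time_s: 12.02
eef_pos: [0.4244, -0.0222, 0.2158]
eef_rot: [-0.561, 0.561, 0.429, -0.431]
ft_force: [1.3, -1.1, -0.4]
finger_gap: 0.0155
```

```bash
python3 - <<'E'
from h import *
st();plan([((.635,-.018,.2),75,.036)],-1)
E
```

```text
t 12.02 p [ 0.4244 -0.0222  0.2158] yaw 74.97 ydown [-0.003 -0.002 -1.   ] F [ 1.3 -1.1 -0.4] gap 0.0155 q [-0.34 -0.24  2.   -0.    1.38 -1.64]
0.0098 0.0025 -0.0337 -0.0003 -0.0001 -0.0005 -1; 0.0098 0.0025 -0.0337 -0.0003 -0.0001 -0.0005 -1; 0.0098 0.0026 -0.0337 -0.0003 -0.0001 -0.0005 -1; 0.0098 0.0026 -0.0337 -0.0003 -0.0001 -0.0005 -1; 0.0098 0.0026 -0.0337 -0.0003 -0.0001 -0.0005 -1; 0.0098 0.0026 -0.0337 -0.0003 -0.0001 -0.0005 -1
```

Request:
carry_out --commands "0.0098 0 -0.0337 0 0 0 -1;0.0098 0 -0.0337 0 0 0 -1;0.0098 0 -0.0337 0 0 0 -1;0.0098 0 -0.0337 0 0 0 -1;0.0098 0 -0.0337 0 0 0 -1;0.0098 0 -0.0337 0 0 0 -1;0 0.02 0 0 0 0 -1;0 0 0 0 0 0 -1;0 0 0 0 0 0 -1"

```text
time_s: 12.77
eef_pos: [0.6424, -0.0165, 0.1967]
eef_rot: [-0.56, 0.563, 0.43, -0.431]
ft_force: [0.5, -0.5, 0.8]
finger_gap: 0.0152
```

```bash
python3 - <<'E'
from h import *
st();plan([((.635,-.014,.072),75,.025)],-1)
E
```

```text
t 12.77 p [ 0.6424 -0.0165  0.1967] yaw 74.94 ydown [ 0.001 -0.004 -1.   ] F [ 0.5 -0.5  0.8] gap 0.0152 q [-0.21  0.35  1.43 -0.    1.36 -1.52]
0.0002 0.0249 0.0016 0.0004 -0.0002 -0.0007 -1; 0.0002 0.0249 0.0016 0.0004 -0.0002 -0.0007 -1; 0.0002 0.0249 0.0016 0.0004 -0.0002 -0.0007 -1; 0.0001 0.0249 0.0016 0.0004 -0.0002 -0.0007 -1; 0.0001 0.0249 0.0016 0.0004 -0.0002 -0.0007 -1
```

Request:
carry_out --commands "0.0002 0.025 0.002 0 0 0 -1;0.0002 0.025 0.002 0 0 0 -1;0.0002 0.025 0.0016 0 0 0 -1;0.0002 0.025 0.0016 0 0 0 -1;0.0002 0.025 0.0016 0 0 0 -1;0 0 0 0 0 0 -1;0 0 0 0 0 0 -0.4;0 0 0 0 0 0 -0.4;0 0 0 0 0 0 -0.4;0 -0.03 0 0 0 0 -0.4;0 -0.04 0 0 0 0 -0.4;0 -0.04 0 0 0 0 -0.4"

```text
time_s: 13.77
eef_pos: [0.6265, -0.0132, 0.1887]
eef_rot: [-0.561, 0.562, 0.428, -0.431]
ft_force: [0.4, -0.4, 0.5]
finger_gap: 0.0276
```

Request:
carry_out --commands "0 -0.04 0 0 0 0 -0.4;0 -0.01 0 0 0 0 -0.4;0 0 0 0 0 0 -0.4"

```text
time_s: 14.02
eef_pos: [0.6321, -0.0141, 0.2582]
eef_rot: [-0.554, 0.569, 0.434, -0.425]
ft_force: [0.6, -0.0, -0.1]
finger_gap: 0.0277
```

```bash
python3 - <<'E'
from h import *
st();shot('w9');plan([((.56,-.17,.22),63.9,.036),((.4231,-.293,.12),63.9,.036)],-.2)
E
```

```text
t 14.02 p [ 0.6321 -0.0141  0.2582] yaw 74.86 ydown [ 0.023 -0.009 -1.   ] F [ 0.6 -0.  -0.1] gap 0.0277 q [-0.21  0.27  1.41 -0.    1.44 -1.52]
-0.0339 0.0076 0.006 0.0052 0.0383 -0 -0.2; -0.0341 0.0076 0.0047 0.0052 0.0383 -0 -0.2; -0.0342 0.0076 0.0034 0.0052 0.0383 -0 -0.2; -0.0343 0.0076 0.002 0.0052 0.0383 -0 -0.2; -0.0344 0.0076 0.0006 0.0052 0.0383 -0 -0.2; -0.0284 0.0167 0.0115 -0 -0 0 -0.2; -0.0284 0.0167 0.0115 -0 -0 0 -0.2; -0.0284 0.0167 0.0115 -0 -0 0 -0.2; -0.0284 0.0167 0.0115 -0 -0 0 -0.2; -0.0284 0.0167 0.0115 -0 -0 0 -0.2; -0.0284 0.0167 0.0115 -0 -0 0 -0.2
```

View pics/w9.png

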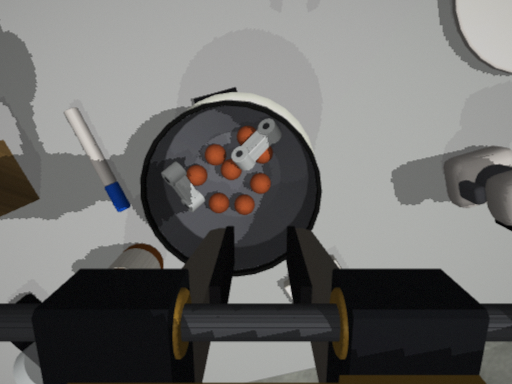

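Request:
carry_out --commands "-0.0339 0.0076 0.006 0.005 0.0383 0 -0.2;-0.0341 0.0076 0.0047 0.005 0.0383 0 -0.2;-0.0342 0.0076 0.0034 0.005 0.0383 0 -0.2;-0.0343 0.0076 0.002 0.005 0.0383 0 -0.2;-0.0344 0.0076 0.0006 0.005 0.0383 0 -0.2;-0.0284 0.0167 0.0115 0 0 0 -0.2;-0.0284 0.0167 0.0115 0 0 0 -0.2;-0.0284 0.0167 0.0115 0 0 0 -0.2;-0.0284 0.0167 0.0115 0 0 0 -0.2;-0.0284 0.0167 0.0115 0 0 0 -0.2;-0.0284 0.0167 0.0115 0 0 0 -0.2;0 0 0 0 0 0 -0.2"

```text
time_s: 15.07
eef_pos: [0.4067, -0.2947, 0.0984]
eef_rot: [0.607, -0.594, -0.372, 0.374]
ft_force: [0.3, -0.2, -0.4]
finger_gap: 0.0364
```

Request:
carry_out --commands "0 0 0 0 0 0 -0.2"

```text
time_s: 15.15
eef_pos: [0.405, -0.2942, 0.0966]
eef_rot: [0.609, -0.594, -0.371, 0.373]
ft_force: [0.4, -0.3, 0.7]
finger_gap: 0.0366
```

```bash
python3 - <<'E'
from h import *
st();shot('w10');plan([((.4231,-.293,.05),63.9,.036)],-.2)
E
```

```text
t 15.15 p [ 0.405  -0.2942  0.0966] yaw 63.52 ydown [-0.013  0.017 -1.   ] F [ 0.4 -0.3  0.7] gap 0.0366 q [-0.87  0.13  1.9   0.    1.13 -1.98]
0.0041 0.023 -0.0085 -0.0101 -0.0028 0.0047 -0.2; 0.0042 0.0231 -0.0083 -0.0101 -0.0028 0.0047 -0.2
```

View pics/w10.png

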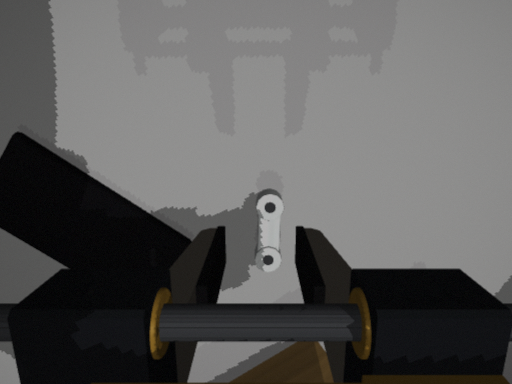

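Request:
carry_out --commands "0.0041 0.023 -0.0085 -0.01 -0.003 0.0047 -0.2;0.0041 0.023 -0.0085 -0.01 -0.003 0.0047 -0.2;0 0 0 0 0 0 -0.2;0 0 0 0 0 0 -0.2"

```text
time_s: 15.53
eef_pos: [0.4275, -0.2919, 0.0507]
eef_rot: [-0.598, 0.601, 0.376, -0.375]
ft_force: [-0.1, -0.4, 0.2]
finger_gap: 0.037
```

```bash
python3 - <<'E'
from h import *
m,im=load('w10');print(hol(m,(270,208),(268,260)))
st();plan([((.4225,-.2935,.0145),63.9,.01)],-.2)
E
```

```text
(array([ 0.4235, -0.2941,  0.02  ]), np.float64(0.0395), np.float64(151.8))
t 15.53 p [ 0.4275 -0.2919  0.0507] yaw 64.14 ydown [ 0.003 -0.003 -1.   ] F [-0.1 -0.4  0.2] gap 0.037 q [-0.83  0.22  1.9   0.    1.02 -1.95]
-0.0009 0.0091 0.001 0.001 0.001 -0.0002 -0.2; -0.0009 0.0091 0.001 0.001 0.001 -0.0002 -0.2; -0.0009 0.0091 0.001 0.001 0.001 -0.0002 -0.2; -0.0009 0.0091 0.001 0.001 0.001 -0.0002 -0.2
```

Request:
carry_out --commands "-0.0009 0.0095 0.001 0 0.005 0 -0.2;-0.0009 0.0095 0.001 0 0.005 0 -0.2;-0.0009 0.0095 0.001 0 0.005 0 -0.2;-0.0009 0.0095 0.001 0 0.005 0 -0.2;0 0 0 0 0 0 -0.2;0 0 0 0 0 0 -0.2"

```text
time_s: 16.03
eef_pos: [0.4242, -0.2942, 0.013]
eef_rot: [-0.6, 0.606, 0.37, -0.369]
ft_force: [0.2, 0.1, -0.1]
finger_gap: 0.0369
```

```bash
python3 - <<'E'
from h import *
st();plan([((.423,-.2938,.0145),63,.02)],-.2)
E
```

```text
t 16.03 p [ 0.4242 -0.2942  0.013 ] yaw 63.02 ydown [ 0.006 -0.006 -1.   ] F [ 0.2  0.1 -0.1] gap 0.0369 q [-0.84  0.28  1.92  0.    0.93 -1.94]
-0.0002 -0.0016 0.0013 0.0086 0.0004 -0.0026 -0.2
```

Request:
carry_out --commands "0 -0.0015 0 0.008 0 0 -0.2;0 0 0 0 0 0 -1;0 0 0 0 0 0 -1;0 0 0 0 0 0 -1;0 0 0 0 0 0 -1;0 0 0 0 0 0 -1;0 0 0 0 0 0 -1;0 0 0 0 0 0 -1"

```text
time_s: 16.7
eef_pos: [0.4248, -0.2953, 0.0161]
eef_rot: [-0.602, 0.604, 0.369, -0.37]
ft_force: [0.1, 0.9, -0.3]
finger_gap: 0.0157
```

Request:
carry_out --commands "0 -0.01 0 0 0 0 -1;0 -0.03 0 0 0 0 -1;0 -0.04 0 0 0 0 -1;0 -0.04 0 0 0 0 -1;0 -0.04 0 0 0 0 -1;0 -0.03 0 0 0 0 -1;0 0 0 0 0 0 -1"

```text
time_s: 17.28
eef_pos: [0.4226, -0.292, 0.2157]
eef_rot: [0.604, -0.602, -0.368, 0.37]
ft_force: [1.4, -1.0, 0.4]
finger_gap: 0.0156
```

```bash
python3 - <<'E'
from h import *
st();plan([((.52,-.15,.23),90,.036),((.66,-.045,.21),90,.036)],-1)
E
```

```text
t 17.28 p [ 0.4226 -0.292   0.2157] yaw 62.99 ydown [-0.004  0.001 -1.   ] F [ 1.4 -1.   0.4] gap 0.0156 q [-0.84  0.01  1.78 -0.    1.36 -1.94]
0.0341 -0.0029 -0.0044 -0.0009 -0.0943 0.0001 -1; 0.0336 -0.0029 -0.0076 -0.0009 -0.0943 0.0001 -1; 0.0327 -0.0029 -0.0108 -0.0009 -0.0943 0.0001 -1; 0.0315 -0.0029 -0.0138 -0.0009 -0.0943 0.0001 -1; 0.0301 -0.0029 -0.0167 -0.0009 -0.0943 0.0001 -1; 0.021 0.004 -0.028 -0 0 -0 -1; 0.021 0.004 -0.028 -0 0 -0 -1; 0.021 0.004 -0.028 -0 0 -0 -1; 0.021 0.004 -0.028 -0 0 -0 -1; 0.021 0.004 -0.028 -0 0 -0 -1
```

Request:
carry_out --commands "0.0341 -0.003 -0.0044 0 -0.0943 0 -1;0.0336 -0.003 -0.0076 0 -0.0943 0 -1;0.0327 -0.003 -0.0108 0 -0.0943 0 -1;0.0315 -0.003 -0.0138 0 -0.0943 0 -1;0.0301 -0.003 -0.0167 0 -0.0943 0 -1;0.021 0.004 -0.028 0 0 0 -1;0.021 0.004 -0.028 0 0 0 -1;0.021 0.004 -0.028 0 0 0 -1;0.021 0.004 -0.028 0 0 0 -1;0.021 0.004 -0.028 0 0 0 -1;0 0 0 0 0 0 -1;0 0 0 0 0 0 -1"

```text
time_s: 18.28
eef_pos: [0.6658, -0.0303, 0.2134]
eef_rot: [0.494, -0.496, -0.504, 0.507]
ft_force: [-0.8, -0.6, -1.0]
finger_gap: 0.0156
```

```bash
python3 - <<'E'
from h import *
st();plan([((.665,-.045,.072),90,.025)],-1)
E
```

```text
t 18.28 p [ 0.6658 -0.0303  0.2134] yaw 91.16 ydown [-0.    -0.006 -1.   ] F [-0.8 -0.6 -1. ] gap 0.0156 q [-0.22  0.4   1.33 -0.01  1.41 -1.81]
-0.0023 0.0236 0.0002 -0.0001 0.0034 -0.0009 -1; -0.0023 0.0236 0.0002 -0.0001 0.0034 -0.0009 -1; -0.0024 0.0236 0.0002 -0.0001 0.0034 -0.0009 -1; -0.0024 0.0236 0.0002 -0.0001 0.0034 -0.0009 -1; -0.0024 0.0236 0.0001 -0.0001 0.0034 -0.0009 -1; -0.0024 0.0236 0.0001 -0.0001 0.0034 -0.0009 -1
```

Request:
carry_out --commands "-0.0025 0.0236 0 0 0 0 -1;-0.0025 0.0236 0 0 0 0 -1;-0.0025 0.0236 0 0 0 0 -1;-0.0025 0.0236 0 0 0 0 -1;-0.0025 0.0236 0 0 0 0 -1;-0.0025 0.0236 0 0 0 0 -1;0 0 0 0 0 0 -0.4;0 0 0 0 0 0 -0.4;0 0 0 0 0 0 -0.4;0 -0.03 0 0 0 0 -0.4;0 -0.04 0 0 0 0 -0.4;0 -0.04 0 0 0 0 -0.4"

```text
time_s: 19.28
eef_pos: [0.6567, -0.0506, 0.1793]
eef_rot: [0.499, -0.494, -0.5, 0.508]
ft_force: [0.6, -0.4, 0.3]
finger_gap: 0.0276
```

Request:
carry_out --commands "0 -0.04 0 0 0 0 -0.4;0 -0.03 0 0 0 0 -0.4;0 0 0 0 0 0 -0.4"

```text
time_s: 19.53
eef_pos: [0.6616, -0.0514, 0.2705]
eef_rot: [-0.491, 0.502, 0.504, -0.503]
ft_force: [0.2, -0.4, 1.1]
finger_gap: 0.0277
```

```bash
python3 - <<'E'
from h import *
st();shot('w11');cv2.imwrite("pics/s11.png",capture("scene"));plan([((.56,.05,.26),90,.036),((.33,.165,.26),90,.036)],0)
E
```

```text
t 19.53 p [ 0.6616 -0.0514  0.2705] yaw 90.82 ydown [ 0.011 -0.01  -1.   ] F [ 0.2 -0.4  1.1] gap 0.0277 q [-0.26  0.35  1.28 -0.01  1.5  -1.84]
0.0256 0.0008 0.0246 0.001 0.0036 -0.002 0; 0.0255 0.0009 0.0247 0.001 0.0036 -0.002 0; 0.0254 0.0009 0.0248 0.001 0.0036 -0.002 0; 0.0253 0.001 0.0249 0.001 0.0036 -0.002 0; 0.0144 0 0.0288 -0 -0 -0 0; 0.0144 0 0.0288 -0 -0 -0 0; 0.0144 0 0.0288 -0 -0 -0 0; 0.0144 0 0.0288 -0 -0 -0 0; 0.0144 0 0.0288 -0 -0 -0 0; 0.0144 0 0.0288 -0 -0 -0 0; 0.0144 0 0.0288 -0 -0 -0 0; 0.0144 0 0.0288 -0 -0 -0 0
```

View pics/w11.png

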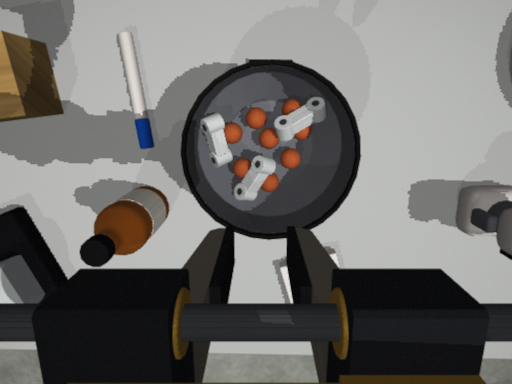

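View pics/s11.png

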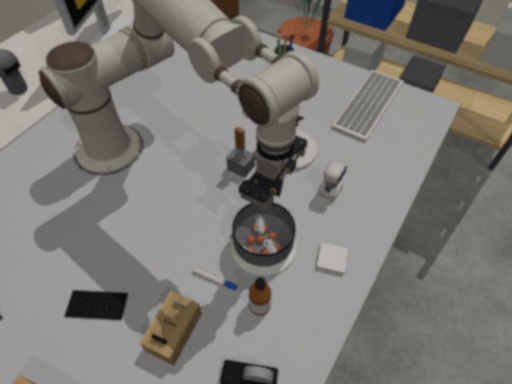

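```bash
python3 - <<'E'
from h import *
plan([((.56,.05,.28),90,.036),((.45,.163,.28),90,.036)],0)
E
```

```text
0.0256 -0.0042 0.0246 0.001 0.0036 -0.002 0; 0.0255 -0.0041 0.0247 0.001 0.0036 -0.002 0; 0.0254 -0.0041 0.0248 0.001 0.0036 -0.002 0; 0.0253 -0.004 0.0249 0.001 0.0036 -0.002 0; 0.0226 0 0.022 -0 -0 -0 0; 0.0226 0 0.022 -0 -0 -0 0; 0.0226 0 0.022 -0 -0 -0 0; 0.0226 0 0.022 -0 -0 -0 0; 0.0226 0 0.022 -0 -0 -0 0
```

Request:
carry_out --commands "0.0255 -0.004 0.0247 0.001 0.0036 -0.002 0;0.0255 -0.004 0.0247 0.001 0.0036 -0.002 0;0.0255 -0.004 0.0247 0.001 0.0036 -0.002 0;0.0255 -0.004 0.0247 0.001 0.0036 -0.002 0;0.0226 0 0.022 0 0 0 0;0.0226 0 0.022 0 0 0 0;0.0226 0 0.022 0 0 0 0;0.0226 0 0.022 0 0 0 0;0.0226 0 0.022 0 0 0 0;0 0 0 0 0 0 0;0 0 0 0 0 0 0"

```text
time_s: 20.55
eef_pos: [0.4297, 0.1707, 0.2615]
eef_rot: [0.51, -0.492, -0.491, 0.507]
ft_force: [0.4, -0.5, 0.6]
finger_gap: 0.046
```

```bash
python3 - <<'E'
from h import *
st();shot('w12')
E
```

```text
t 20.55 p [0.4297 0.1707 0.2615] yaw 89.73 ydown [-0.034  0.003 -0.999] F [ 0.4 -0.5  0.6] gap 0.046 q [ 0.11 -0.14  1.83  0.01  1.49 -1.46]
```

View pics/w12.png

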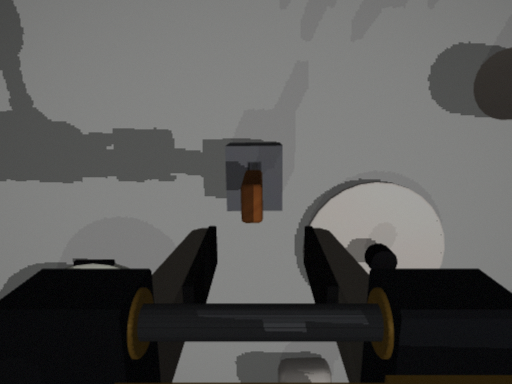

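```bash
python3 - <<'E'
from h import *
m,im=load('w12');cv2.imwrite('pics/w12c.png',cv2.resize(im[130:240,210:300],None,fx=6,fy=5.4,interpolation=cv2.INTER_CUBIC))
print([onz(m,*c,.06)[:2].round(4) for c in [(226,145),(282,143),(282,211),(227,211)]])
E
```

```text
[array([0.3898, 0.1373]), array([0.388 , 0.1954]), array([0.4609, 0.1961]), array([0.4606, 0.1365])]
```

View pics/w12c.png

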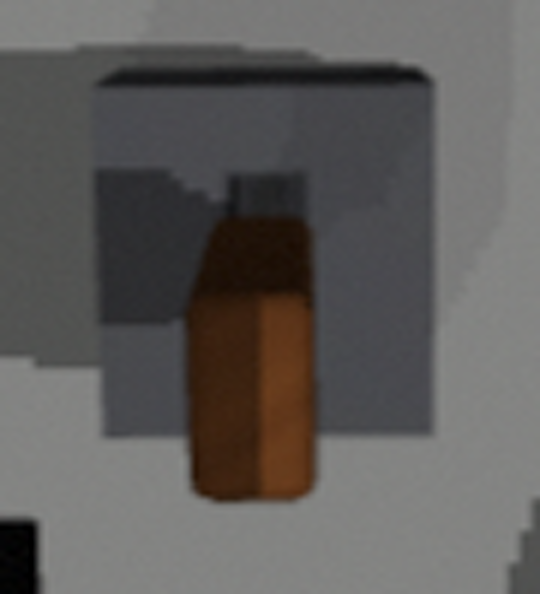

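```bash
python3 - <<'E'
from h import *
m,im=load('w12')
C=lambda x,y:(210+(x+.5)/6-.5,130+(y+.5)/5.4-.5)
for z in (.17,.176): print([onz(m,*C(*c),z)[:2].round(4) for c in [(190,297),(313,297),(315,498),(193,498)]])
print("base back edge",[onz(m,*C(*c),.096)[:2].round(4) for c in [(215,218),(308,218)]])
print("well",[onz(m,*C(*c),.06)[:2].round(4) for c in [(230,172),(308,172)]])
E
```

```text
[array([0.4117, 0.1584]), array([0.4118, 0.1736]), array([0.4405, 0.1737]), array([0.4404, 0.1583])]
[array([0.4106, 0.1587]), array([0.4107, 0.1736]), array([0.4387, 0.1737]), array([0.4386, 0.1586])]
base back edge [array([0.411 , 0.1586]), array([0.4111, 0.1733])]
well [array([0.407 , 0.1598]), array([0.4071, 0.1735])]
```

```bash
python3 - <<'E'
from h import *
plan([((.4255,.1661,.20),90,.03)],0)
E
```

```text
-0.0016 0.0205 0.0007 -0.0117 -0.0017 0.0009 0; -0.0015 0.0205 0.0009 -0.0117 -0.0017 0.0009 0; -0.0015 0.0205 0.0011 -0.0117 -0.0017 0.0009 0
```

Request:
carry_out --commands "-0.0016 0.0205 0.0009 -0.0117 -0.0017 0.0009 0;-0.0016 0.0205 0.0009 -0.0117 -0.0017 0.0009 0;-0.0016 0.0205 0.0009 -0.0117 -0.0017 0.0009 0;0 0 0 0 0 0 0;0 0 0 0 0 0 0"

```text
time_s: 21.02
eef_pos: [0.4281, 0.1618, 0.1961]
eef_rot: [-0.501, 0.502, 0.498, -0.499]
ft_force: [-0.6, 0.9, 0.3]
finger_gap: 0.0459
```

```bash
python3 - <<'E'
from h import *
st();plan([((.4255,.1661,.118),90,.016)],0);shot('w13')
E
```

```text
t 21.02 p [0.4281 0.1618 0.1961] yaw 89.71 ydown [-0.001 -0.002 -1.   ] F [-0.6  0.9  0.3] gap 0.0459 q [ 0.1  -0.13  1.95 -0.    1.32 -1.47]
0.0009 0.0156 0.0005 -0.0001 -0.001 -0.0003 0; 0.0009 0.0156 0.0005 -0.0001 -0.001 -0.0003 0; 0.0009 0.0156 0.0005 -0.0001 -0.001 -0.0003 0; 0.0009 0.0156 0.0005 -0.0001 -0.001 -0.0003 0; 0.0009 0.0156 0.0005 -0.0001 -0.001 -0.0003 0
```

View pics/w13.png

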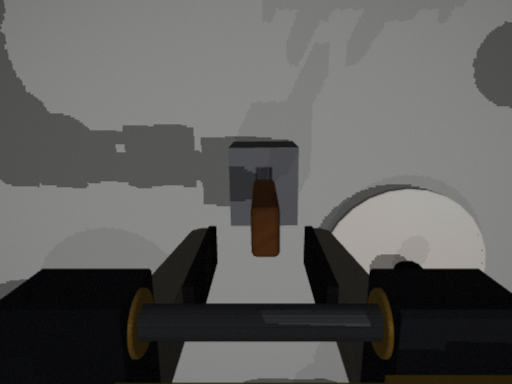

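Request:
carry_out --commands "0.0009 0.0156 0.0005 0 0 0 0;0.0009 0.0156 0.0005 0 0 0 0;0.0009 0.0156 0.0005 0 0 0 0;0.0009 0.0156 0.0005 0 0 0 0;0.0009 0.0156 0.0005 0 0 0 0;0 0 0 0 0 0 0;0 0 0 0 0 0 0"

```text
time_s: 21.65
eef_pos: [0.4357, 0.1646, 0.1248]
eef_rot: [-0.499, 0.506, 0.5, -0.494]
ft_force: [0.2, -0.4, 0.3]
finger_gap: 0.0463
```

```bash
python3 - <<'E'
from h import *
st();plan([((.4255,.1661,.118),90,.016)],0)
E
```

```text
t 21.65 p [0.4357 0.1646 0.1248] yaw 89.41 ydown [ 0.013 -0.001 -1.   ] F [ 0.2 -0.4  0.3] gap 0.0463 q [ 0.1  -0.03  2.01 -0.    1.15 -1.46]
0.0014 0.0067 0.0103 0.0125 -0.0103 -0.0005 0
```

Request:
carry_out --commands "0.0007 0.0035 0.005 0.0065 -0.005 0 0;0.0007 0.0035 0.005 0.0065 -0.005 0 0;0 0 0 0 0 0 0;0 0 0 0 0 0 0"

```text
time_s: 21.98
eef_pos: [0.4283, 0.1661, 0.1216]
eef_rot: [-0.499, 0.501, 0.501, -0.499]
ft_force: [1.1, 0.8, -0.3]
finger_gap: 0.0461
```

```bash
python3 - <<'E'
from h import *
st();plan([((.4255,.1661,.118),90,.016)],0)
E
```

```text
t 21.98 p [0.4283 0.1661 0.1216] yaw 90.0 ydown [ 0.005  0.    -1.   ] F [ 1.1  0.8 -0.3] gap 0.0461 q [ 0.11 -0.04  2.02 -0.    1.16 -1.46]
0 0.0036 0.0028 0.0046 0 0.0002 0
```

Close firmly (60 N) on the handle.

Request:
carry_out --commands "0 0.0036 0.0028 0.0046 0 0 0;0 0 0 0 0 0 -1;0 0 0 0 0 0 -1;0 0 0 0 0 0 -1;0 0 0 0 0 0 -1;0 0 0 0 0 0 -1;0 0 0 0 0 0 -1;0 0 0 0 0 0 -1;0 0 0 0 0 0 -1" --grip_force 60

```text
time_s: 22.73
eef_pos: [0.426, 0.1662, 0.1191]
eef_rot: [-0.5, 0.5, 0.501, -0.499]
ft_force: [-0.1, 0.3, 1.1]
finger_gap: 0.0158
```

```bash
python3 - <<'E'
from h import *
st()
E
```

```text
t 22.73 p [0.426  0.1662 0.1191] yaw 90.02 ydown [ 0.002  0.    -1.   ] F [-0.1  0.3  1.1] gap 0.0158 q [ 0.11 -0.04  2.03  0.    1.15 -1.46]
```

Request:
carry_out --commands "0 -0.01 0 0 0 0 -1;0 -0.015 0 0 0 0 -1;0 -0.02 0 0 0 0 -1;0 -0.02 0 0 0 0 -1;0 -0.02 0 0 0 0 -1;0 -0.02 0 0 0 0 -1;0 -0.02 0 0 0 0 -1;0 -0.02 0 0 0 0 -1;0 -0.02 0 0 0 0 -1;0 -0.01 0 0 0 0 -1;0 0 0 0 0 0 -1;0 0 0 0 0 0 -1"

```text
time_s: 23.73
eef_pos: [0.4236, 0.166, 0.3073]
eef_rot: [-0.5, 0.5, 0.5, -0.5]
ft_force: [0.2, -0.4, -2.1]
finger_gap: 0.0155
```

```bash
python3 - <<'E'
from h import *
st();shot('w14');sc=capture("scene");cv2.imwrite("pics/s14.png",cv2.resize(sc[60:300,180:420],None,fx=2.4,fy=2.4,interpolation=cv2.INTER_CUBIC))
plan([((.45,.13,.29),90,.036),((.635,-.0435,.27),90,.036)],-1)
E
```

```text
t 23.73 p [0.4236 0.166  0.3073] yaw 90.02 ydown [ 0.001  0.    -1.   ] F [ 0.2 -0.4 -2.1] gap 0.0155 q [ 0.11 -0.21  1.8   0.    1.55 -1.46]
-0.018 0.0081 -0.0134 -0.0004 0.0002 0 -1; -0.018 0.0081 -0.0134 -0.0004 0.0002 0 -1; -0.0217 0.0025 -0.0231 0 -0 -0 -1; -0.0217 0.0025 -0.0231 0 -0 -0 -1; -0.0217 0.0025 -0.0231 0 -0 -0 -1; -0.0217 0.0025 -0.0231 0 -0 -0 -1; -0.0217 0.0025 -0.0231 0 -0 -0 -1; -0.0217 0.0025 -0.0231 0 -0 -0 -1; -0.0217 0.0025 -0.0231 0 -0 -0 -1; -0.0217 0.0025 -0.0231 0 -0 -0 -1
```

View pics/s14.png

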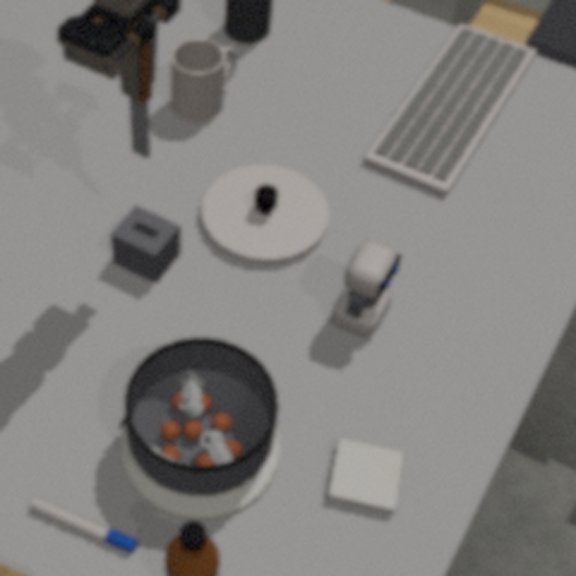

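View pics/w14.png

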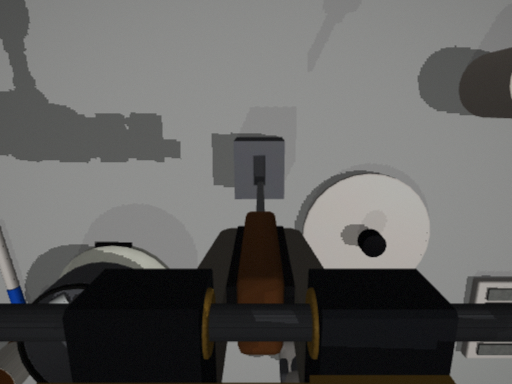

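Request:
carry_out --commands "-0.018 0.008 -0.0134 0 0 0 -1;-0.018 0.008 -0.0134 0 0 0 -1;-0.0217 0.0025 -0.0231 0 0 0 -1;-0.0217 0.0025 -0.0231 0 0 0 -1;-0.0217 0.0025 -0.0231 0 0 0 -1;-0.0217 0.0025 -0.0231 0 0 0 -1;-0.0217 0.0025 -0.0231 0 0 0 -1;-0.0217 0.0025 -0.0231 0 0 0 -1;-0.0217 0.0025 -0.0231 0 0 0 -1;-0.01 0 -0.02 0 0 0 -1;0 0 0 0 0 0 -1;0 0 0 0 0 0 -1"

```text
time_s: 24.83
eef_pos: [0.6307, -0.0394, 0.2448]
eef_rot: [0.51, -0.488, -0.494, 0.508]
ft_force: [-0.5, -0.6, -0.3]
finger_gap: 0.0159
```

```bash
python3 - <<'E'
from h import *
st();shot('w15');cv2.imwrite("pics/t15.png",capture("top"))
plan([((.642,.0055,.24),90,.03)],-1)
E
```

```text
t 24.83 p [ 0.6307 -0.0394  0.2448] yaw 90.16 ydown [-0.035  0.008 -0.999] F [-0.5 -0.6 -0.3] gap 0.0159 q [-0.25  0.32  1.37 -0.    1.49 -1.83]
0.022 0.0026 -0.0062 -0.0175 0.002 0.0038 -1; 0.022 0.0026 -0.0061 -0.0175 0.002 0.0038 -1
```

View pics/w15.png

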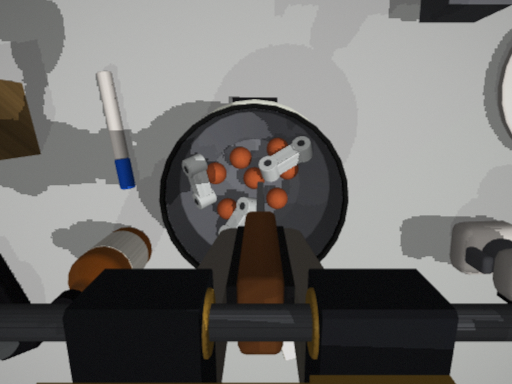

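View pics/t15.png

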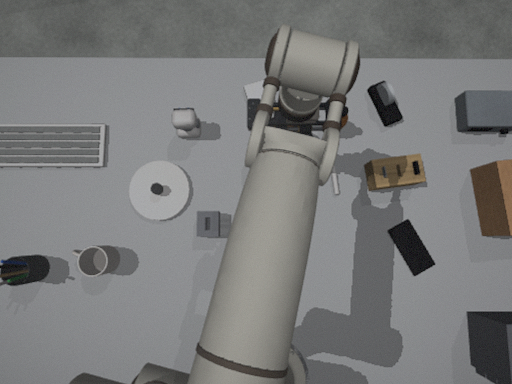

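Request:
carry_out --commands "0.023 0.003 -0.006 -0.0175 0 0.0038 -1;0.023 0.003 -0.006 -0.0175 0 0.0038 -1;0 0 0 0 0 0 -1;0 0 0 0 0 0 -1"

```text
time_s: 25.27
eef_pos: [0.6387, 0.0115, 0.2393]
eef_rot: [-0.499, 0.499, 0.501, -0.501]
ft_force: [0.1, -0.2, -0.6]
finger_gap: 0.0158
```

```bash
python3 - <<'E'
from h import *
st();plan([((.643,.0055,.153),90,.02)],-1)
E
```

```text
t 25.27 p [0.6387 0.0115 0.2393] yaw 90.32 ydown [-0.  0. -1.] F [ 0.1 -0.2 -0.6] gap 0.0158 q [-0.17  0.31  1.39  0.    1.44 -1.75]
-0.0012 0.0173 -0.0008 -0 0.0011 0 -1; -0.0012 0.0173 -0.0009 -0 0.0011 0 -1; -0.0012 0.0173 -0.0009 -0 0.0011 0 -1; -0.0012 0.0173 -0.0009 -0 0.0011 0 -1; -0.0012 0.0173 -0.0009 -0 0.0011 0 -1
```

Request:
carry_out --commands "-0.0012 0.0173 -0.0009 0 0 0 -1;-0.0012 0.0173 -0.0009 0 0 0 -1;-0.0012 0.0173 -0.0009 0 0 0 -1;-0.0012 0.0173 -0.0009 0 0 0 -1;-0.0012 0.0173 -0.0009 0 0 0 -1;0 0 0 0 0 0 -1;0 0 0 0 0 0 -1"

```text
time_s: 25.85
eef_pos: [0.6412, 0.0055, 0.1553]
eef_rot: [-0.496, 0.499, 0.503, -0.502]
ft_force: [0.4, -0.2, -0.7]
finger_gap: 0.0156
```

```bash
cat >> h.py <<'E'
C0=np.array([.635,-.0435])
def stir(r1=.027,n=12,da=-16,z=.142,sc=1.1,zmax=.004):
    p,r=pose();a=np.degrees(np.arctan2(*(p[:2]-C0)[::-1]));rr=np.linalg.norm(p[:2]-C0);print("ang",a.round(),"r",rr.round(4))
    rv=(r.inv()*ori(np.radians(90))).as_rotvec();q=p.copy();rows=[]
    for i in range(n):
        f=min(1,(i+1)/4);R_=rr+(r1-rr)*f;an=np.radians(a+da*(i+1));zz=p[2]+np.clip(z-p[2],-zmax*(i+1),zmax*(i+1))
        t=np.r_[C0+R_*np.array([np.cos(an),np.sin(an)]),zz];d=ori(np.radians(90)).inv().apply(t-q);q=t
        d[[0,2]]*=sc
        rows.append(" ".join(f"{x:.4f}" for x in [*d,*(rv/4*(i<4)),-1]))
    print(";".join(rows).replace("-0.0000","0").replace("0.0000","0"))
E
python3 - <<'E'
from h import *
st();stir()
E
```

```text
t 25.85 p [0.6412 0.0055 0.1553] yaw 90.56 ydown [ 0.005 -0.002 -1.   ] F [ 0.4 -0.2 -0.7] gap 0.0156 q [-0.18  0.38  1.47 -0.    1.28 -1.76]
ang 83.0 r 0.0494
-0.0096 0.0040 -0.0122 0.0011 0.0025 -0.0005 -1.0000;-0.0117 0.0040 -0.0076 0.0011 0.0025 -0.0005 -1.0000;-0.0121 0.0040 -0.0029 0.0011 0.0025 -0.0005 -1.0000;-0.0109 0.0013 0.0013 0.0011 0.0025 -0.0005 -1.0000;-0.0081 0 -0.0015 0 0 0 -1.0000;-0.0082 0 0.0007 0 0 0 -1.0000;-0.0077 0 0.0030 0 0 0 -1.0000;-0.0066 0 0.0050 0 0 0 -1.0000;-0.0050 0 0.0066 0 0 0 -1.0000;-0.0029 0 0.0077 0 0 0 -1.0000;-0.0007 0 0.0082 0 0 0 -1.0000;0.0016 0 0.0081 0 0 0 -1.0000
```

Request:
carry_out --commands "-0.0096 0.003 -0.0122 0.001 0.0025 0 -1;-0.0117 0.004 -0.0076 0.001 0.0025 0 -1;-0.0121 0.004 -0.003 0.001 0.0025 0 -1;-0.0109 0.002 0.0013 0.001 0.0025 0 -1;-0.0081 0 -0.0015 0 0 0 -1;-0.0082 0 0.0007 0 0 0 -1;-0.0077 0 0.003 0 0 0 -1;-0.0066 0 0.005 0 0 0 -1;-0.005 0 0.0066 0 0 0 -1;-0.003 0 0.0077 0 0 0 -1;-0.0007 0 0.0082 0 0 0 -1;0.0016 0 0.0081 0 0 0 -1"

```text
time_s: 26.85
eef_pos: [0.6301, -0.079, 0.159]
eef_rot: [-0.495, 0.504, 0.507, -0.493]
ft_force: [0.2, 0.1, -0.5]
finger_gap: 0.0162
```

```bash
python3 - <<'E'
from h import *
st();stir()
E
```

```text
t 26.85 p [ 0.6301 -0.079   0.159 ] yaw 90.04 ydown [ 0.023  0.004 -1.   ] F [ 0.2  0.1 -0.5] gap 0.0162 q [-0.32  0.35  1.51  0.01  1.27 -1.9 ]
ang -98.0 r 0.0359
0.0052 0.0040 0.0096 0.0057 0.0001 0.0011 -1.0000;0.0073 0.0040 0.0072 0.0057 0.0001 0.0011 -1.0000;0.0085 0.0040 0.0044 0.0057 0.0001 0.0011 -1.0000;0.0088 0.0040 0.0016 0.0057 0.0001 0.0011 -1.0000;0.0081 0.0010 0.0015 0 0 0 -1.0000;0.0082 0 -0.0008 0 0 0 -1.0000;0.0077 0 -0.0031 0 0 0 -1.0000;0.0065 0 -0.0051 0 0 0 -1.0000;0.0049 0 -0.0067 0 0 0 -1.0000;0.0028 0 -0.0078 0 0 0 -1.0000;0.0006 0 -0.0082 0 0 0 -1.0000;-0.0017 0 -0.0081 0 0 0 -1.0000
```

```bash
python3 - <<'E'
from h import *
stir(r1=.024,zmax=.006)
E
```

```text
ang -98.0 r 0.0359
0.0060 0.0060 0.0092 0.0057 0.0001 0.0011 -1.0000;0.0078 0.0060 0.0065 0.0057 0.0001 0.0011 -1.0000;0.0086 0.0050 0.0034 0.0057 0.0001 0.0011 -1.0000;0.0084 0 0.0005 0.0057 0.0001 0.0011 -1.0000;0.0072 0 0.0013 0 0 0 -1.0000;0.0073 0 -0.0008 0 0 0 -1.0000;0.0068 0 -0.0027 0 0 0 -1.0000;0.0058 0 -0.0045 0 0 0 -1.0000;0.0043 0 -0.0059 0 0 0 -1.0000;0.0025 0 -0.0069 0 0 0 -1.0000;0.0005 0 -0.0073 0 0 0 -1.0000;-0.0015 0 -0.0072 0 0 0 -1.0000
```

Request:
carry_out --commands "0.006 0.006 0.0092 0.006 0 0.001 -1;0.0078 0.006 0.0065 0.006 0 0.001 -1;0.0086 0.005 0.0034 0.006 0 0.001 -1;0.0084 0.002 0.0005 0.006 0 0.001 -1;0.0072 0.001 0.0013 0 0 0 -1;0.0073 0.001 -0.0008 0 0 0 -1;0.0068 0.001 -0.0027 0 0 0 -1;0.0058 0.001 -0.0045 0 0 0 -1;0.0043 0.001 -0.0059 0 0 0 -1;0.0025 0.001 -0.0069 0 0 0 -1;0.0005 0.001 -0.0073 0 0 0 -1;-0.0015 0.001 -0.0072 0 0 0 -1"

```text
time_s: 27.85
eef_pos: [0.6362, -0.0213, 0.133]
eef_rot: [0.497, -0.501, -0.489, 0.513]
ft_force: [-7.6, 0.7, 9.1]
finger_gap: 0.016
```

```bash
python3 - <<'E'
from h import *
st();shot('w16');stir(r1=.024,zmax=.006)
E
```

```text
t 27.85 p [ 0.6362 -0.0213  0.133 ] yaw 90.26 ydown [-0.02  -0.028 -0.999] F [-7.6  0.7  9.1] gap 0.016 q [-0.21  0.41  1.48 -0.03  1.27 -1.77]
ang 82.0 r 0.0221
-0.0014 -0.0060 -0.0067 -0.0043 0.0010 -0.0069 -1.0000;-0.0032 -0.0029 -0.0062 -0.0043 0.0010 -0.0069 -1.0000;-0.0049 0 -0.0052 -0.0043 0.0010 -0.0069 -1.0000;-0.0063 0 -0.0037 -0.0043 0.0010 -0.0069 -1.0000;-0.0072 0 -0.0013 0 0 0 -1.0000;-0.0073 0 0.0007 0 0 0 -1.0000;-0.0068 0 0.0027 0 0 0 -1.0000;-0.0058 0 0.0045 0 0 0 -1.0000;-0.0043 0 0.0059 0 0 0 -1.0000;-0.0025 0 0.0069 0 0 0 -1.0000;-0.0005 0 0.0073 0 0 0 -1.0000;0.0015 0 0.0072 0 0 0 -1.0000
```

View pics/w16.png

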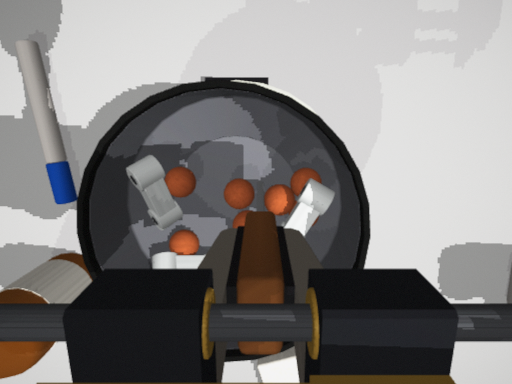

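Request:
carry_out --commands "-0.0014 -0.006 -0.0067 -0.0043 0.001 -0.0069 -1;-0.0032 -0.0035 -0.0062 -0.0043 0.001 -0.0069 -1;-0.0049 0 -0.0052 -0.0043 0.001 -0.0069 -1;-0.0063 0 -0.0037 -0.0043 0.001 -0.0069 -1;-0.0072 0 -0.0013 0 0 0 -1;-0.0073 0 0.0007 0 0 0 -1;-0.0068 0 0.0027 0 0 0 -1;-0.0058 0 0.0045 0 0 0 -1"

```text
time_s: 28.57
eef_pos: [0.6511, -0.0567, 0.1372]
eef_rot: [0.508, -0.49, -0.502, 0.5]
ft_force: [-0.8, 0.5, -1.0]
finger_gap: 0.0158
```

```bash
python3 - <<'E'
from h import *
st();stir(r1=.025,zmax=.004)
E
```

```text
t 28.57 p [ 0.6511 -0.0567  0.1372] yaw 90.18 ydown [-0.017  0.021 -1.   ] F [-0.8  0.5 -1. ] gap 0.0158 q [-0.28  0.45  1.42  0.02  1.29 -1.86]
ang -39.0 r 0.0209
-0.0053 -0.0040 0.0041 -0.0041 0.0008 0.0051 -1.0000;-0.0041 -0.0008 0.0056 -0.0041 0.0008 0.0051 -1.0000;-0.0024 0 0.0068 -0.0041 0.0008 0.0051 -1.0000;-0.0004 0 0.0076 -0.0041 0.0008 0.0051 -1.0000;0.0028 0 0.0071 0 0 0 -1.0000;0.0046 0 0.0061 0 0 0 -1.0000;0.0061 0 0.0046 0 0 0 -1.0000;0.0072 0 0.0027 0 0 0 -1.0000;0.0076 0 0.0006 0 0 0 -1.0000;0.0075 0 -0.0015 0 0 0 -1.0000;0.0068 0 -0.0035 0 0 0 -1.0000;0.0056 0 -0.0053 0 0 0 -1.0000
```

Request:
carry_out --commands "-0.0053 -0.002 0.0041 -0.0041 0 0.005 -1;-0.0041 0 0.0056 -0.0041 0 0.005 -1;-0.0024 0 0.0068 -0.0041 0 0.005 -1;-0.0004 0 0.0076 -0.0041 0 0.005 -1;0.0028 0 0.0071 0 0 0 -1;0.0046 0 0.0061 0 0 0 -1;0.0061 0 0.0046 0 0 0 -1;0.0072 0 0.0027 0 0 0 -1"

```text
time_s: 29.23
eef_pos: [0.6035, -0.0466, 0.1399]
eef_rot: [-0.502, 0.5, 0.504, -0.495]
ft_force: [0.1, 0.2, -0.3]
finger_gap: 0.0158
```

```bash
python3 - <<'E'
from h import *
st();stir(r1=.026,zmax=.004,z=.140)
E
```

```text
t 29.23 p [ 0.6035 -0.0466  0.1399] yaw 89.81 ydown [ 0.007  0.012 -1.   ] F [ 0.1  0.2 -0.3] gap 0.0158 q [-0.28  0.31  1.6   0.01  1.23 -1.86]
ang -174.0 r 0.0316
0.0094 -0.0001 -0.0019 0.0017 -0.0008 0.0029 -1.0000;0.0081 0 -0.0043 0.0017 -0.0008 0.0029 -1.0000;0.0062 0 -0.0061 0.0017 -0.0008 0.0029 -1.0000;0.0040 0 -0.0073 0.0017 -0.0008 0.0029 -1.0000;0.0032 0 -0.0073 0 0 0 -1.0000;0.0011 0 -0.0079 0 0 0 -1.0000;-0.0012 0 -0.0079 0 0 0 -1.0000;-0.0033 0 -0.0073 0 0 0 -1.0000;-0.0052 0 -0.0061 0 0 0 -1.0000;-0.0066 0 -0.0044 0 0 0 -1.0000;-0.0076 0 -0.0024 0 0 0 -1.0000;-0.0080 0 -0.0002 0 0 0 -1.0000
```

Near side reached at the right depth; continue with 12 rows.

Request:
carry_out --commands "0.0094 0 -0.0019 0.0017 0 0.003 -1;0.0081 0 -0.0043 0.0017 0 0.003 -1;0.0062 0 -0.0061 0.0017 0 0.003 -1;0.004 0 -0.0073 0.0017 0 0.003 -1;0.0032 0 -0.0073 0 0 0 -1;0.0011 0 -0.0079 0 0 0 -1;-0.0012 0 -0.0079 0 0 0 -1;-0.0033 0 -0.0073 0 0 0 -1;-0.0052 0 -0.0061 0 0 0 -1;-0.0066 0 -0.0044 0 0 0 -1"

```text
time_s: 30.07
eef_pos: [0.6695, -0.0233, 0.1392]
eef_rot: [0.5, -0.499, -0.499, 0.503]
ft_force: [-0.4, -0.4, -0.1]
finger_gap: 0.0157
```

```bash
python3 - <<'E'
from h import *
st();stir(r1=.026,zmax=.004,z=.140)
E
```

```text
t 30.07 p [ 0.6695 -0.0233  0.1392] yaw 90.18 ydown [-0.005 -0.003 -1.   ] F [-0.4 -0.4 -0.1] gap 0.0157 q [-0.21  0.47  1.38 -0.    1.29 -1.79]
ang 30.0 r 0.04
-0.0123 -0.0008 -0.0009 -0.0014 0.0008 -0.0007 -1.0000;-0.0110 0 0.0026 -0.0014 0.0008 -0.0007 -1.0000;-0.0088 0 0.0054 -0.0014 0.0008 -0.0007 -1.0000;-0.0060 0 0.0071 -0.0014 0.0008 -0.0007 -1.0000;-0.0059 0 0.0053 0 0 0 -1.0000;-0.0043 0 0.0067 0 0 0 -1.0000;-0.0022 0 0.0076 0 0 0 -1.0000;0 0 0.0080 0 0 0 -1.0000;0.0022 0 0.0077 0 0 0 -1.0000;0.0042 0 0.0068 0 0 0 -1.0000;0.0059 0 0.0054 0 0 0 -1.0000;0.0071 0 0.0035 0 0 0 -1.0000
```

Request:
carry_out --commands "-0.0115 -0.0008 0.001 -0.0014 0 0 -1;-0.0105 0 0.004 -0.0014 0 0 -1;-0.0085 0 0.006 -0.0014 0 0 -1;-0.006 0 0.0068 -0.0014 0 0 -1;-0.0055 0 0.005 0 0 0 -1;-0.004 0 0.0062 0 0 0 -1;-0.002 0 0.007 0 0 0 -1;0 0 0.0073 0 0 0 -1;0.002 0 0.007 0 0 0 -1;0.004 0 0.0062 0 0 0 -1;0.0055 0 0.005 0 0 0 -1"

```text
time_s: 30.98
eef_pos: [0.6052, -0.0586, 0.1413]
eef_rot: [-0.503, 0.5, 0.507, -0.491]
ft_force: [5.9, 2.0, 1.8]
finger_gap: 0.0161
```

```bash
python3 - <<'E'
from h import *
st();shot('w17');stir(r1=.024,zmax=.004,z=.140,sc=1.05)
E
```

```text
t 30.98 p [ 0.6052 -0.0586  0.1413] yaw 89.75 ydown [ 0.013  0.019 -1.   ] F [5.9 2.  1.8] gap 0.0161 q [-0.31  0.31  1.59  0.02  1.23 -1.88]
ang -155.0 r 0.0332
0.0097 0.0016 0.0004 0.0031 -0.0009 0.0050 -1.0000;0.0087 0 -0.0023 0.0031 -0.0009 0.0050 -1.0000;0.0071 0 -0.0044 0.0031 -0.0009 0.0050 -1.0000;0.0050 0 -0.0059 0.0031 -0.0009 0.0050 -1.0000;0.0048 0 -0.0052 0 0 0 -1.0000;0.0031 0 -0.0063 0 0 0 -1.0000;0.0013 0 -0.0069 0 0 0 -1.0000;-0.0007 0 -0.0070 0 0 0 -1.0000;-0.0026 0 -0.0065 0 0 0 -1.0000;-0.0043 0 -0.0056 0 0 0 -1.0000;-0.0056 0 -0.0042 0 0 0 -1.0000;-0.0066 0 -0.0025 0 0 0 -1.0000
```

View pics/w17.png

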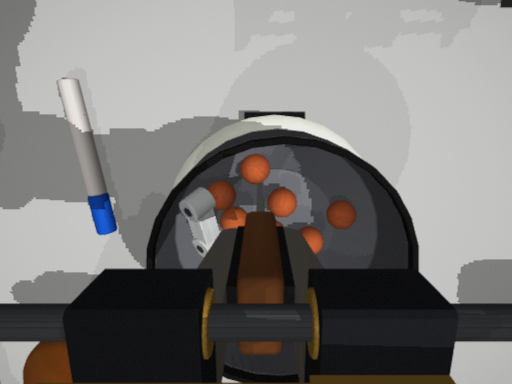

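Request:
carry_out --commands "0.0097 0.001 0.0004 0.003 0 0.005 -1;0.0087 0 -0.0023 0.003 0 0.005 -1;0.0071 0 -0.0044 0.003 0 0.005 -1;0.005 0 -0.0059 0.003 0 0.005 -1;0.0048 0 -0.0052 0 0 0 -1;0.0031 0 -0.0063 0 0 0 -1;0.0013 0 -0.0069 0 0 0 -1;-0.0007 0 -0.007 0 0 0 -1;-0.0026 0 -0.0065 0 0 0 -1;-0.0043 0 -0.0056 0 0 0 -1;-0.0056 0 -0.0042 0 0 0 -1;-0.0066 0 -0.0025 0 0 0 -1"

```text
time_s: 32.03
eef_pos: [0.6668, -0.0332, 0.1396]
eef_rot: [0.5, -0.5, -0.498, 0.502]
ft_force: [-0.2, -0.2, -1.1]
finger_gap: 0.0157
```

```bash
python3 - <<'E'
from h import *
st();stir(r1=.024,zmax=.004,z=.140,sc=1.05)
E
```

```text
t 32.03 p [ 0.6668 -0.0332  0.1396] yaw 90.0 ydown [-0.003 -0.003 -1.   ] F [-0.2 -0.2 -1.1] gap 0.0157 q [-0.23  0.47  1.39 -0.    1.29 -1.8 ]
ang 18.0 r 0.0334
-0.0097 -0.0004 0.0008 -0.0009 0 -0.0009 -1.0000;-0.0084 0 0.0034 -0.0009 0 -0.0009 -1.0000;-0.0065 0 0.0053 -0.0009 0 -0.0009 -1.0000;-0.0043 0 0.0065 -0.0009 0 -0.0009 -1.0000;-0.0041 0 0.0057 0 0 0 -1.0000;-0.0024 0 0.0066 0 0 0 -1.0000;-0.0005 0 0.0070 0 0 0 -1.0000;0.0015 0 0.0069 0 0 0 -1.0000;0.0033 0 0.0062 0 0 0 -1.0000;0.0049 0 0.0050 0 0 0 -1.0000;0.0061 0 0.0035 0 0 0 -1.0000;0.0068 0 0.0017 0 0 0 -1.0000
```

Request:
carry_out --commands "-0.0097 0 0.0008 -0.001 0 -0.001 -1;-0.0084 0 0.0034 -0.001 0 -0.001 -1;-0.0065 0 0.0053 -0.001 0 -0.001 -1;-0.0043 0 0.0065 -0.001 0 -0.001 -1;-0.0041 0 0.0057 0 0 0 -1;-0.0024 0 0.0066 0 0 0 -1;-0.0005 0 0.007 0 0 0 -1;0.0015 0 0.0069 0 0 0 -1;0.0033 0 0.0062 0 0 0 -1;0.005 0 0.005 0 0 0 -1;0.006 0 0.0035 0 0 0 -1;0.0068 0 0.0017 0 0 0 -1"

```text
time_s: 33.03
eef_pos: [0.6025, -0.0428, 0.1419]
eef_rot: [0.507, -0.496, -0.504, 0.493]
ft_force: [-0.3, -0.2, -0.4]
finger_gap: 0.0156
```

```bash
python3 - <<'E'
from h import *
st();stir(r1=.024,zmax=.004,z=.140,sc=1.05)
E
```

```text
t 33.03 p [ 0.6025 -0.0428  0.1419] yaw 89.65 ydown [-0.001  0.022 -1.   ] F [-0.3 -0.2 -0.4] gap 0.0156 q [-0.28  0.31  1.59  0.02  1.25 -1.85]
ang 179.0 r 0.0325
0.0087 0.0019 -0.0037 -0.0003 -0.0015 0.0055 -1.0000;0.0068 0 -0.0057 -0.0003 -0.0015 0.0055 -1.0000;0.0045 0 -0.0069 -0.0003 -0.0015 0.0055 -1.0000;0.0021 0 -0.0074 -0.0003 -0.0015 0.0055 -1.0000;0.0020 0 -0.0067 0 0 0 -1.0000;0.0001 0 -0.0070 0 0 0 -1.0000;-0.0019 0 -0.0068 0 0 0 -1.0000;-0.0036 0 -0.0060 0 0 0 -1.0000;-0.0052 0 -0.0048 0 0 0 -1.0000;-0.0063 0 -0.0032 0 0 0 -1.0000;-0.0069 0 -0.0013 0 0 0 -1.0000;-0.0070 0 0.0006 0 0 0 -1.0000
```

Request:
carry_out --commands "0.0087 0.001 -0.0037 0 -0.0015 0.0055 -1;0.0068 0.001 -0.0057 0 -0.0015 0.0055 -1;0.0045 0 -0.0069 0 -0.0015 0.0055 -1;0.0021 0 -0.0074 0 -0.0015 0.0055 -1;0.002 0 -0.0067 0 0 0 -1;0 0 -0.007 0 0 0 -1;-0.0019 0 -0.0068 0 0 0 -1;-0.0036 0 -0.006 0 0 0 -1;-0.0052 0 -0.0048 0 0 0 -1;-0.0063 0 -0.0032 0 0 0 -1;-0.0069 0 -0.0013 0 0 0 -1;-0.007 0 0.0006 0 0 0 -1"

```text
time_s: 34.03
eef_pos: [0.6649, -0.0326, 0.1372]
eef_rot: [0.509, -0.489, -0.505, 0.498]
ft_force: [-0.8, 17.3, 4.2]
finger_gap: 0.0158
```

```bash
python3 - <<'E'
from h import *
st();stir(r1=.024,zmax=.004,z=.140,sc=1.05)
E
```

```text
t 34.03 p [ 0.6649 -0.0326  0.1372] yaw 90.27 ydown [-0.014  0.027 -1.   ] F [-0.8 17.3  4.2] gap 0.0158 q [-0.24  0.47  1.39  0.02  1.3  -1.82]
ang 20.0 r 0.0318
-0.0092 -0.0028 0.0001 -0.0034 0.0012 0.0067 -1.0000;-0.0083 0 0.0026 -0.0034 0.0012 0.0067 -1.0000;-0.0067 0 0.0046 -0.0034 0.0012 0.0067 -1.0000;-0.0047 0 0.0059 -0.0034 0.0012 0.0067 -1.0000;-0.0043 0 0.0055 0 0 0 -1.0000;-0.0026 0 0.0065 0 0 0 -1.0000;-0.0007 0 0.0070 0 0 0 -1.0000;0.0012 0 0.0069 0 0 0 -1.0000;0.0031 0 0.0063 0 0 0 -1.0000;0.0047 0 0.0052 0 0 0 -1.0000;0.0060 0 0.0037 0 0 0 -1.0000;0.0067 0 0.0019 0 0 0 -1.0000
```

```bash
python3 - <<'E'
from h import *
shot('w18');im=capture("scene");cv2.imwrite("pics/s18.png",cv2.resize(im[160:300,180:340],None,fx=4,fy=4,interpolation=cv2.INTER_CUBIC))
E
```

```text
(no output)
```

View pics/w18.png

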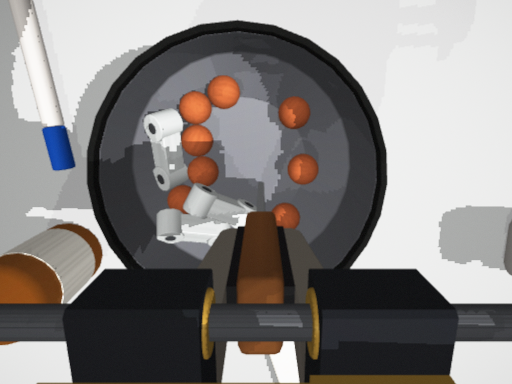

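View pics/s18.png

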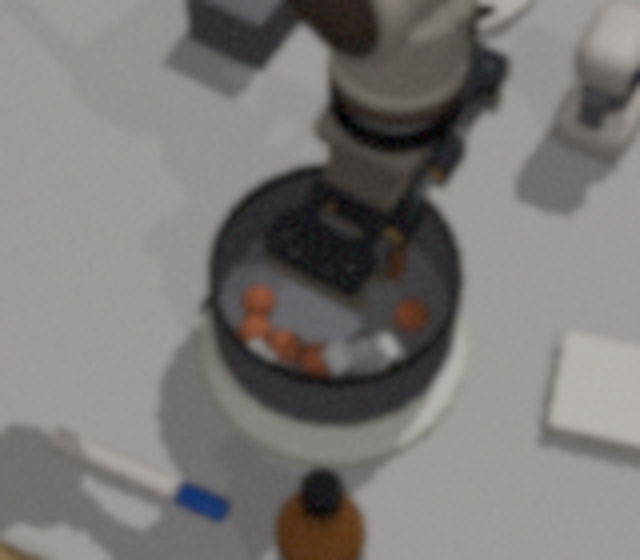

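```bash
python3 - <<'E'
from h import *
st();stir(r1=.024,zmax=.004,z=.141,sc=1.05,da=16)
E
```

```text
t 34.13 p [ 0.6647 -0.0327  0.1372] yaw 90.24 ydown [-0.014  0.027 -1.   ] F [-1.4 15.8  2.8] gap 0.0161 q [-0.24  0.47  1.39  0.02  1.3  -1.82]
ang 20.0 r 0.0316
0.0070 -0.0038 0.0059 -0.0034 0.0011 0.0068 -1.0000;0.0047 0 0.0073 -0.0034 0.0011 0.0068 -1.0000;0.0022 0 0.0078 -0.0034 0.0011 0.0068 -1.0000;-0.0001 0 0.0076 -0.0034 0.0011 0.0068 -1.0000;-0.0002 0 0.0070 0 0 0 -1.0000;-0.0022 0 0.0067 0 0 0 -1.0000;-0.0039 0 0.0058 0 0 0 -1.0000;-0.0054 0 0.0045 0 0 0 -1.0000;-0.0064 0 0.0029 0 0 0 -1.0000;-0.0069 0 0.0010 0 0 0 -1.0000;-0.0069 0 -0.0010 0 0 0 -1.0000;-0.0064 0 -0.0028 0 0 0 -1.0000
```

Request:
carry_out --commands "0.007 -0.004 0.0059 -0.0034 0.001 0.0068 -1;0.0047 0 0.0073 -0.0034 0.001 0.0068 -1;0.0022 0 0.0078 -0.0034 0.001 0.0068 -1;0 0 0.0076 -0.0034 0.001 0.0068 -1;0 0 0.007 0 0 0 -1;-0.0022 0 0.0067 0 0 0 -1;-0.0039 0 0.0058 0 0 0 -1;-0.0054 0 0.0045 0 0 0 -1;-0.0064 0 0.003 0 0 0 -1;-0.0069 0 0.001 0 0 0 -1;-0.0069 0 -0.001 0 0 0 -1;-0.0064 0 -0.0028 0 0 0 -1"

```text
time_s: 35.13
eef_pos: [0.6092, -0.0643, 0.1433]
eef_rot: [-0.5, 0.502, 0.499, -0.499]
ft_force: [0.4, 2.6, -0.6]
finger_gap: 0.0157
```

```bash
python3 - <<'E'
from h import *
st();stir(r1=.024,zmax=.004,z=.141,sc=1.05,da=16)
E
```

```text
t 35.13 p [ 0.6092 -0.0643  0.1433] yaw 89.77 ydown [ 0.002 -0.001 -1.   ] F [ 0.4  2.6 -0.6] gap 0.0157 q [-0.3   0.32  1.57 -0.    1.25 -1.87]
ang -141.0 r 0.0331
-0.0047 0.0023 -0.0084 0.0006 -0.0010 -0.0003 -1.0000;-0.0018 0 -0.0088 0.0006 -0.0010 -0.0003 -1.0000;0.0008 0 -0.0083 0.0006 -0.0010 -0.0003 -1.0000;0.0030 0 -0.0071 0.0006 -0.0010 -0.0003 -1.0000;0.0025 0 -0.0066 0 0 0 -1.0000;0.0042 0 -0.0056 0 0 0 -1.0000;0.0056 0 -0.0042 0 0 0 -1.0000;0.0065 0 -0.0025 0 0 0 -1.0000;0.0070 0 -0.0006 0 0 0 -1.0000;0.0069 0 0.0013 0 0 0 -1.0000;0.0063 0 0.0032 0 0 0 -1.0000;0.0051 0 0.0048 0 0 0 -1.0000
```

Request:
carry_out --commands "-0.0047 0.002 -0.0084 0 0 0 -1;-0.0018 0.001 -0.0088 0 0 0 -1;0.0008 0 -0.0083 0 0 0 -1;0.003 0 -0.0071 0 0 0 -1;0.0025 0 -0.0066 0 0 0 -1;0.0042 0 -0.0056 0 0 0 -1;0.0056 0 -0.0042 0 0 0 -1;0.0065 0 -0.0025 0 0 0 -1"

```text
time_s: 35.8
eef_pos: [0.6559, -0.0476, 0.134]
eef_rot: [0.513, -0.492, -0.495, 0.5]
ft_force: [-0.0, -0.5, -1.3]
finger_gap: 0.0155
```

```bash
python3 - <<'E'
from h import *
st();stir(r1=.024,zmax=.004,z=.140,sc=1.05,da=16);shot('w19')
E
```

```text
t 35.8 p [ 0.6559 -0.0476  0.134 ] yaw 89.41 ydown [-0.024  0.016 -1.   ] F [-0.  -0.5 -1.3] gap 0.0155 q [-0.26  0.46  1.41  0.01  1.3  -1.82]
ang -11.0 r 0.0213
0.0063 -0.0040 -0.0010 -0.0061 -0.0025 0.0039 -1.0000;0.0065 -0.0020 0.0008 -0.0061 -0.0025 0.0039 -1.0000;0.0062 0 0.0026 -0.0061 -0.0025 0.0039 -1.0000;0.0054 0 0.0044 -0.0061 -0.0025 0.0039 -1.0000;0.0034 0 0.0061 0 0 0 -1.0000;0.0016 0 0.0068 0 0 0 -1.0000;-0.0004 0 0.0070 0 0 0 -1.0000;-0.0023 0 0.0066 0 0 0 -1.0000;-0.0040 0 0.0058 0 0 0 -1.0000;-0.0054 0 0.0044 0 0 0 -1.0000;-0.0065 0 0.0028 0 0 0 -1.0000;-0.0070 0 0.0009 0 0 0 -1.0000
```

View pics/w19.png

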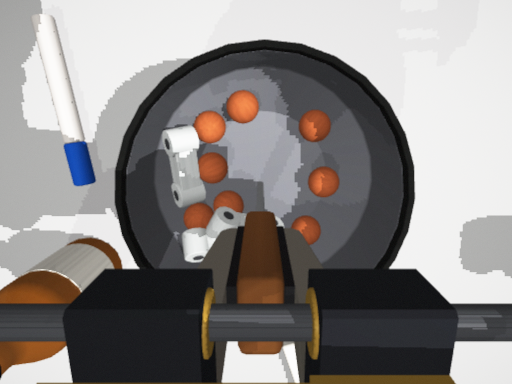

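Going freely. Two more half turns for margin.

Request:
carry_out --commands "0.0063 -0.004 -0.001 -0.006 -0.0025 0.004 -1;0.0065 -0.002 0.0008 -0.006 -0.0025 0.004 -1;0.0062 0 0.0026 -0.006 -0.0025 0.004 -1;0.0054 0 0.0044 -0.006 -0.0025 0.004 -1;0.0034 0 0.0061 0 0 0 -1;0.0016 0 0.0068 0 0 0 -1;-0.0004 0 0.007 0 0 0 -1;-0.0023 0 0.0066 0 0 0 -1;-0.004 0 0.0058 0 0 0 -1;-0.0054 0 0.0044 0 0 0 -1;-0.0065 0 0.0028 0 0 0 -1;-0.007 0 0.0009 0 0 0 -1"

```text
time_s: 36.85
eef_pos: [0.6038, -0.0404, 0.1426]
eef_rot: [-0.497, 0.501, 0.502, -0.501]
ft_force: [-0.4, 0.3, -1.0]
finger_gap: 0.0157
```

```bash
python3 - <<'E'
from h import *
st();stir(r1=.024,zmax=.004,z=.141,sc=1.05,da=16)
E
```

```text
t 36.85 p [ 0.6038 -0.0404  0.1426] yaw 90.28 ydown [ 0.005 -0.003 -1.   ] F [-0.4  0.3 -1. ] gap 0.0157 q [-0.27  0.3   1.6  -0.    1.24 -1.84]
ang 174.0 r 0.0313
-0.0088 0.0016 -0.0023 0.0014 0.0012 -0.0008 -1.0000;-0.0073 0 -0.0044 0.0014 0.0012 -0.0008 -1.0000;-0.0054 0 -0.0060 0.0014 0.0012 -0.0008 -1.0000;-0.0032 0 -0.0068 0.0014 0.0012 -0.0008 -1.0000;-0.0028 0 -0.0064 0 0 0 -1.0000;-0.0009 0 -0.0070 0 0 0 -1.0000;0.0010 0 -0.0069 0 0 0 -1.0000;0.0029 0 -0.0064 0 0 0 -1.0000;0.0045 0 -0.0053 0 0 0 -1.0000;0.0058 0 -0.0039 0 0 0 -1.0000;0.0067 0 -0.0021 0 0 0 -1.0000;0.0070 0 -0.0002 0 0 0 -1.0000
```

Request:
carry_out --commands "-0.0088 0.0016 -0.0023 0 0 0 -1;-0.0073 0 -0.0044 0 0 0 -1;-0.0054 0 -0.006 0 0 0 -1;-0.0032 0 -0.0068 0 0 0 -1;-0.0028 0 -0.0064 0 0 0 -1;-0.001 0 -0.007 0 0 0 -1;0.001 0 -0.0069 0 0 0 -1;0.003 0 -0.0064 0 0 0 -1;0.0045 0 -0.0053 0 0 0 -1;0.0058 0 -0.0039 0 0 0 -1;0.0067 0 -0.0021 0 0 0 -1;0.007 0 -0.0002 0 0 0 -1"

```text
time_s: 37.85
eef_pos: [0.6629, -0.0454, 0.1359]
eef_rot: [0.502, -0.497, -0.497, 0.504]
ft_force: [-0.1, 0.4, -0.7]
finger_gap: 0.0156
```

```bash
python3 - <<'E'
from h import *
st();stir(r1=.024,zmax=.004,z=.141,sc=1.05,da=16)
E
```

```text
t 37.85 p [ 0.6629 -0.0454  0.1359] yaw 90.06 ydown [-0.012 -0.003 -1.   ] F [-0.1  0.4 -0.7] gap 0.0156 q [-0.25  0.47  1.4  -0.01  1.29 -1.82]
ang -4.0 r 0.028
0.0079 -0.0040 0.0016 -0.0030 0.0003 -0.0007 -1.0000;0.0069 -0.0011 0.0036 -0.0030 0.0003 -0.0007 -1.0000;0.0054 0 0.0052 -0.0030 0.0003 -0.0007 -1.0000;0.0036 0 0.0063 -0.0030 0.0003 -0.0007 -1.0000;0.0026 0 0.0065 0 0 0 -1.0000;0.0007 0 0.0070 0 0 0 -1.0000;-0.0012 0 0.0069 0 0 0 -1.0000;-0.0031 0 0.0063 0 0 0 -1.0000;-0.0047 0 0.0052 0 0 0 -1.0000;-0.0059 0 0.0037 0 0 0 -1.0000;-0.0067 0 0.0019 0 0 0 -1.0000;-0.0070 0 0 0 0 0 -1.0000
```

Request:
carry_out --commands "0.0079 -0.004 0.0016 -0.003 0 0 -1;0.007 -0.001 0.0036 -0.003 0 0 -1;0.0054 0 0.0052 -0.003 0 0 -1;0.0036 0 0.0063 -0.003 0 0 -1;0 -0.015 0 0 0 0 -1;0 -0.015 0 0 0 0 -1;0 -0.02 0 0 0 0 -1;0 -0.02 0 0 0 0 -1;0 -0.03 0 0 0 0 -1;0 -0.03 0 0 0 0 -1;0 -0.02 0 0 0 0 -1;0 0 0 0 0 0 -1"

```text
time_s: 38.85
eef_pos: [0.6456, -0.013, 0.3116]
eef_rot: [-0.492, 0.505, 0.506, -0.497]
ft_force: [0.2, 1.4, 1.1]
finger_gap: 0.0159
```

```bash
python3 - <<'E'
from h import *
st();shot('w20');im=capture("scene");cv2.imwrite("pics/s20.png",cv2.resize(im[100:340,140:380],None,fx=2.4,fy=2.4,interpolation=cv2.INTER_CUBIC))
E
```

```text
t 38.85 p [ 0.6456 -0.013   0.3116] yaw 90.39 ydown [ 0.022 -0.004 -1.   ] F [0.2 1.4 1.1] gap 0.0159 q [-0.21  0.28  1.28  0.    1.55 -1.78]
```

View pics/w20.png

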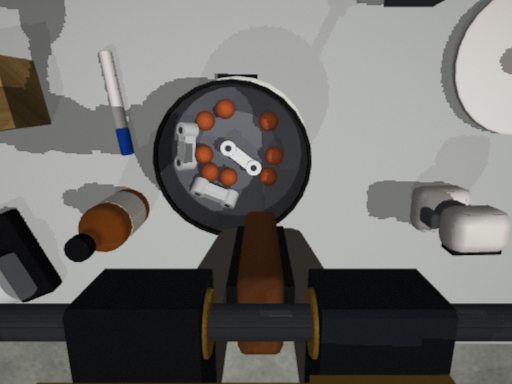

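View pics/s20.png

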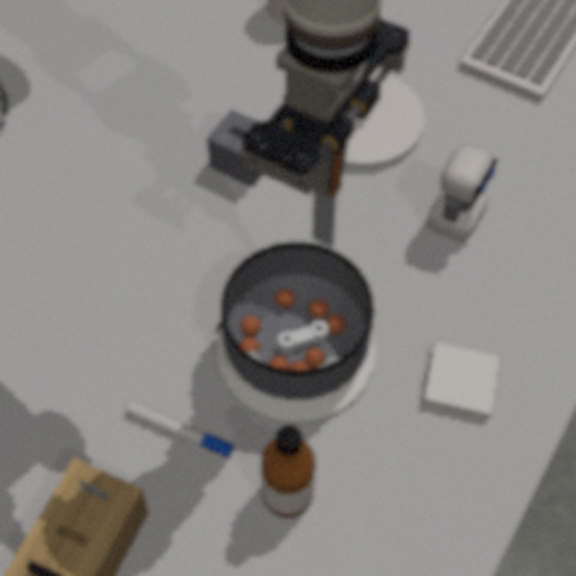

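```bash
python3 - <<'E'
from h import *
a=cv2.imread('pics/w14.png')[150:240,200:320];b=cv2.imread('pics/w20.png')[150:240,200:320]
cv2.imwrite('pics/c20.png',cv2.resize(np.hstack([a,b]),None,fx=3.3,fy=3.3,interpolation=cv2.INTER_CUBIC))
m,_=load('w20');p,r=pose()
for z in(0,.05,.09,.13,.17):print(z,[np.round(proj(m,p+r.apply([0,.113-z,s*(.012 if z<.09 else .015)])),1) for s in(1,-1)])
E
```

```text
0 [array([258.7, 178.7]), array([258.7, 207. ])]
0.05 [array([258.3, 193.7]), array([258.3, 227.3])]
0.09 [array([257.8, 205.9]), array([257.9, 255.5])]
0.13 [array([257.1, 230.8]), array([257.3, 291.1])]
0.17 [array([256. , 272.4]), array([256.3, 349. ])]
```

View pics/c20.png

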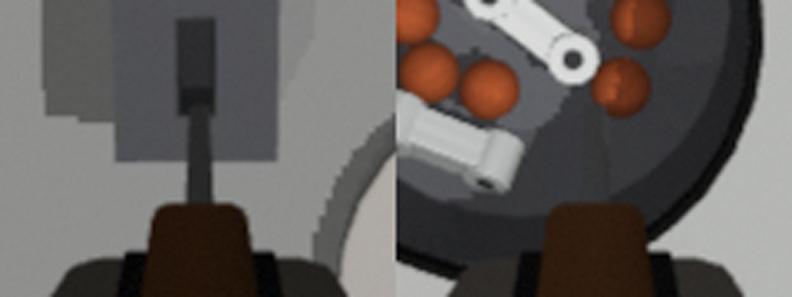

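```bash
python3 - <<'E'
from h import *
plan([((.61,-.365,.31),98,.036)],-1)
E
```

```text
-0.0352 -0.0003 0.0037 0.0015 -0.0133 -0.0005 -1; -0.0351 -0.0003 0.0041 0.0015 -0.0133 -0.0005 -1; -0.0351 -0.0003 0.0046 0.0015 -0.0133 -0.0005 -1; -0.035 -0.0003 0.0051 0.0015 -0.0133 -0.0005 -1; -0.0349 -0.0003 0.0055 0.0015 -0.0133 -0.0005 -1; -0.0349 -0.0003 0.006 0.0015 -0.0133 -0.0005 -1; -0.0348 -0.0003 0.0065 0.0015 -0.0133 -0.0005 -1; -0.0347 -0.0003 0.0069 0.0015 -0.0133 -0.0005 -1; -0.0346 -0.0003 0.0074 0.0015 -0.0133 -0.0005 -1; -0.0345 -0.0003 0.0078 0.0015 -0.0133 -0.0005 -1
```

Request:
carry_out --commands "-0.034 0 0.0037 0.0015 -0.0133 0 -1;-0.035 0 0.0041 0.0015 -0.0133 0 -1;-0.035 0 0.0046 0.0015 -0.0133 0 -1;-0.035 0 0.005 0.0015 -0.0133 0 -1;-0.035 0 0.0055 0.0015 -0.0133 0 -1;-0.035 0 0.006 0.0015 -0.0133 0 -1;-0.035 0 0.0065 0.0015 -0.0133 0 -1;-0.035 0 0.007 0.0015 -0.0133 0 -1;-0.034 0 0.0074 0.0015 -0.0133 0 -1;-0.026 0 0.006 0.0015 -0.0133 0 -1;0 0 0 0 0 0 -1;0 0 0 0 0 0 -1"

```text
time_s: 39.95
eef_pos: [0.6016, -0.3605, 0.2716]
eef_rot: [0.476, -0.445, -0.535, 0.537]
ft_force: [0.0, 0.0, -0.8]
finger_gap: 0.0158
```

```bash
python3 - <<'E'
from h import *
st();shot('w21');cv2.imwrite("pics/t21.png",capture("top"))
E
```

```text
t 39.95 p [ 0.6016 -0.3605  0.2716] yaw 98.68 ydown [-0.035  0.026 -0.999] F [ 0.   0.  -0.8] gap 0.0158 q [-0.71  0.5   1.08 -0.    1.6  -2.43]
```

View pics/w21.png

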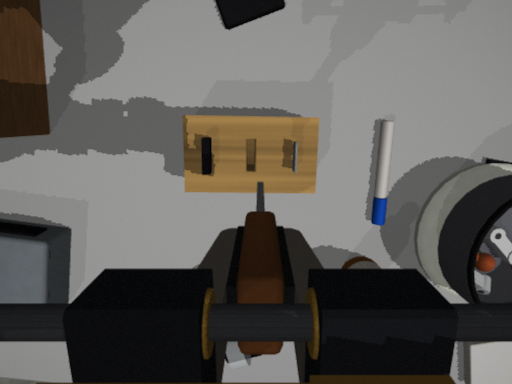

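```bash
python3 - <<'E'
from h import *
m,im=load('w21');cv2.imwrite('pics/w21c.png',cv2.resize(im[105:215,175:330],None,fx=5,fy=5,interpolation=cv2.INTER_CUBIC))
E
```

```text
(no output)
```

View pics/w21c.png

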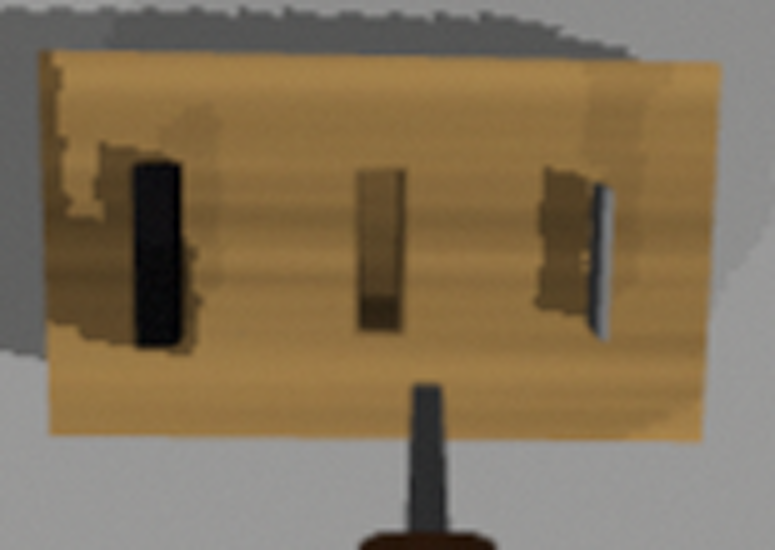

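```bash
python3 - <<'E'
from h import *
m,im=load('w21');C=lambda x,y:(175+(x+.5)/5-.5,105+(y+.5)/5-.5)
P=np.array([onz(m,*C(*c),.07)[:2] for c in [(358,170),(405,171),(402,331),(357,330)]]);print(P.round(4),P.mean(0).round(4))
l=(P[2]+P[3]-P[0]-P[1])/2;print("long",np.linalg.norm(l),np.degrees(np.arctan2(l[1],l[0])));w=(P[1]+P[2]-P[0]-P[3])/2;print("wid",np.linalg.norm(w))
Q=np.array([onz(m,*C(*c),.07)[:2] for c in [(60,52),(720,62),(702,440),(50,434)]]);print(Q.round(4),Q.mean(0));a=Q[1]-Q[0];b=Q[2]-Q[3];print(np.linalg.norm(a),np.linalg.norm(b),np.degrees(np.arctan2(a[1],a[0])),np.degrees(np.arctan2(b[1],b[0])))
p,r=pose()
# blade end front edge in tool frame at tool y=.113, from pixels
for c in [(412,385),(442,385)]:
    o,d=ray(m,*C(*c));o=r.inv().apply(o-p);d=r.inv().apply(d);print("blade front corner tool",(o+d*(.113-o[1])/d[1]).round(4))
for c in [(360,537),(492,537)]:
    o,d=ray(m,*C(*c));o=r.inv().apply(o-p);d=r.inv().apply(d);print("handle lower front",(o+d*(.113-.09-o[1])/d[1]).round(4))
E
```

```text
[[ 0.5578 -0.3741]
 [ 0.5566 -0.3644]
 [ 0.5897 -0.3601]
 [ 0.5909 -0.3696]] [ 0.5737 -0.367 ]
long 0.03334588393505737 7.612239077155504
wid 0.009607436822629609
[[ 0.5435 -0.4371]
 [ 0.5251 -0.3038]
 [ 0.6036 -0.2928]
 [ 0.6224 -0.4309]] [ 0.57365707 -0.36612967]
0.13462632303729655 0.13941966249212892 97.84151211601393 97.7611708113936
blade front corner tool [-0.0023  0.113   0.0129]
blade front corner tool [0.0025 0.113  0.0129]
handle lower front [-0.0072  0.023   0.0147]
handle lower front [0.0073 0.023  0.0147]
```

```bash
python3 - <<'E'
from h import *
plan([((.5746,-.3669,.225),97.7,.016)],-1)
E
```

```text
-0.0012 0.0119 0.0067 -0.0078 0.0048 0.0077 -1; -0.0011 0.0119 0.0067 -0.0078 0.0048 0.0077 -1; -0.0011 0.0118 0.0068 -0.0078 0.0048 0.0077 -1; -0.001 0.0118 0.0069 -0.0078 0.0048 0.0077 -1
```

Request:
carry_out --commands "-0.0012 0.0119 0.0067 -0.0078 0.0048 0.0077 -1;-0.0012 0.0119 0.0067 -0.0078 0.0048 0.0077 -1;-0.0011 0.0118 0.0068 -0.0078 0.0048 0.0077 -1;-0.001 0.0118 0.0069 -0.0078 0.0048 0.0077 -1;0 0 0 0 0 0 -1;0 0 0 0 0 0 -1;0 0 0 0 0 0 -1"

```text
time_s: 40.63
eef_pos: [0.5775, -0.3547, 0.2228]
eef_rot: [-0.462, 0.462, 0.537, -0.534]
ft_force: [-0.4, -0.7, -0.8]
finger_gap: 0.016
```

```bash
python3 - <<'E'
from h import *
st();plan([((.5746,-.3669,.205),97.7,.016)],-1)
E
```

```text
t 40.63 p [ 0.5775 -0.3547  0.2228] yaw 98.35 ydown [ 0.002  0.003 -1.   ] F [-0.4 -0.7 -0.8] gap 0.016 q [-0.73  0.42  1.28  0.    1.44 -2.45]
-0.0058 0.0089 0.0024 0.0014 0.0057 0.0015 -1; -0.0058 0.0089 0.0023 0.0014 0.0057 0.0015 -1
```

Request:
carry_out --commands "-0.0058 0.005 0.0024 0.0014 0.0057 0.0015 -1;-0.0058 0.005 0.0024 0.0014 0.0057 0.0015 -1;0 0 0 0 0 0 -1;0 0 0 0 0 0 -1;0 0 0 0 0 0 -1"

```text
time_s: 41.05
eef_pos: [0.577, -0.3677, 0.2147]
eef_rot: [-0.463, 0.467, 0.533, -0.533]
ft_force: [-0.2, 0.1, -1.3]
finger_gap: 0.0158
```

```bash
python3 - <<'E'
from h import *
st();plan([((.5746,-.3669,.195),97.7,.02)],-1)
E
```

```text
t 41.05 p [ 0.577  -0.3677  0.2147] yaw 97.78 ydown [ 0.004 -0.003 -1.   ] F [-0.2  0.1 -1.3] gap 0.0158 q [-0.74  0.44  1.27  0.    1.42 -2.45]
0.0012 0.0197 0.0024 0.0031 0.0013 -0.0035 -1
```

Request:
carry_out --commands "0.001 0.008 0.0024 0.003 0.001 -0.0035 -1;0 0.006 0 0 0 0 -1;0 0 0 0 0 0 -1;0 0 0 0 0 0 -1"

```text
time_s: 41.38
eef_pos: [0.5744, -0.3674, 0.1994]
eef_rot: [-0.465, 0.465, 0.532, -0.532]
ft_force: [0.6, 0.9, -0.6]
finger_gap: 0.0158
```

```bash
python3 - <<'E'
from h import *
st();m,im=shot('w22');cv2.imwrite('pics/w22c.png',cv2.resize(im[105:225,170:350],None,fx=4.4,fy=4.4,interpolation=cv2.INTER_CUBIC))
t=capture("top");cv2.imwrite('pics/t22c.png',cv2.resize(t[130:210,340:440],None,fx=7,fy=7,interpolation=cv2.INTER_CUBIC))
E
```

```text
t 41.38 p [ 0.5744 -0.3674  0.1994] yaw 97.69 ydown [ 0.  0. -1.] F [ 0.6  0.9 -0.6] gap 0.0158 q [-0.75  0.45  1.29  0.    1.4  -2.45]
```

View pics/w22c.png

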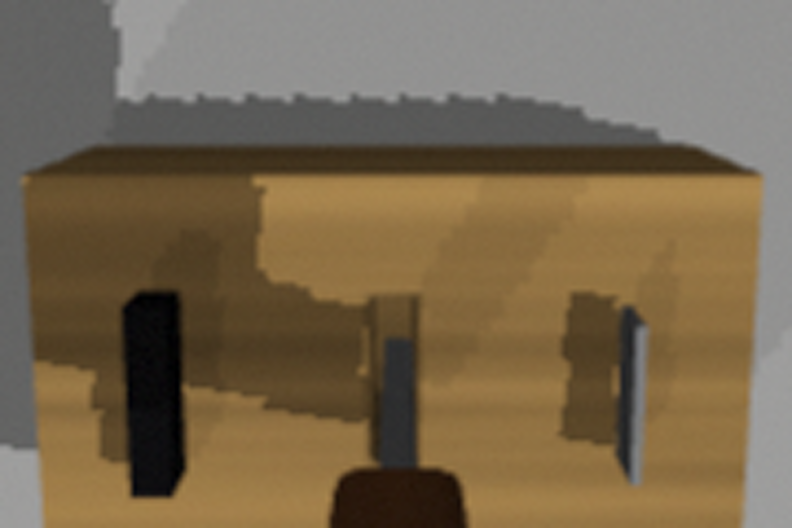

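```bash
python3 - <<'E'
from h import *
m,im=load('w22');C=lambda x,y:(170+(x+.5)/4.4-.5,105+(y+.5)/4.4-.5);p,r=pose()
print("slot back corners",[onz(m,*C(*c),.07)[:2].round(4) for c in [(370,297),(419,297)]],"tool",[r.inv().apply(onz(m,*C(*c),.07)-p).round(4) for c in [(370,297),(419,297)]])
for c in [(384,340),(413,340)]:
    o,d=ray(m,*C(*c));o=r.inv().apply(o-p);d=r.inv().apply(d);print("blade front corner tool",(o+d*(.113-o[1])/d[1]).round(4))
Q=[onz(m,*C(*c),.07)[:2].round(4) for c in [(25,177),(762,177)]];print(Q,np.degrees(np.arctan2(*(Q[1]-Q[0])[::-1])))
E
```

```text
slot back corners [array([ 0.5579, -0.3737]), array([ 0.5566, -0.3644])] tool [array([-0.004 ,  0.1296,  0.0173]), array([0.0054, 0.1296, 0.0173])]
blade front corner tool [-0.0012  0.113   0.0124]
blade front corner tool [0.0041 0.113  0.0124]
[array([ 0.5438, -0.441 ]), array([ 0.5253, -0.3036])] 97.66837955509321
```

Request:
carry_out --commands "-0.0006 0.006 0 0 0 0 -1;0 0.006 0 0 0 0 -1;0 0.004 0 0 0 0 -1;0 0 0 0 0 0 -1"

```text
time_s: 41.82
eef_pos: [0.5749, -0.3682, 0.1827]
eef_rot: [-0.465, 0.466, 0.533, -0.532]
ft_force: [-0.0, -0.8, -1.2]
finger_gap: 0.0161
```

```bash
python3 - <<'E'
from h import *
st();plan([((.5745,-.3681,.165),97.7,.006)],-1);m,im=shot('w23');cv2.imwrite('pics/w23c.png',cv2.resize(im[105:225,170:350],None,fx=4.4,fy=4.4,interpolation=cv2.INTER_CUBIC))
E
```

```text
t 41.82 p [ 0.5749 -0.3682  0.1827] yaw 97.7 ydown [ 0.001 -0.001 -1.   ] F [-0.  -0.8 -1.2] gap 0.0161 q [-0.75  0.46  1.31  0.    1.37 -2.45]
0 0.0059 0.0001 0.0003 0 -0.0003 -1; 0 0.0059 0.0001 0.0003 0 -0.0003 -1; 0 0.0059 0.0001 0.0003 0 -0.0003 -1
```

View pics/w23c.png

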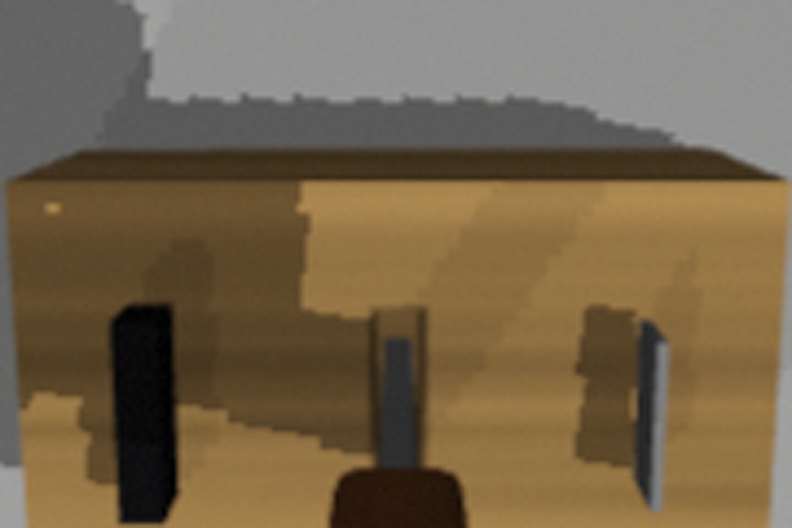

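Blade (x 384–412) is now centred in the slot (x 372–426), just entering. Continue down.

Request:
carry_out --commands "0 0.006 0 0 0 0 -1;0 0.006 0 0 0 0 -1;0 0.006 0 0 0 0 -1;0 0.006 0 0 0 0 -1"

```text
time_s: 42.2
eef_pos: [0.5758, -0.369, 0.1589]
eef_rot: [-0.463, 0.467, 0.533, -0.532]
ft_force: [0.5, 0.4, -0.3]
finger_gap: 0.0158
```

```bash
python3 - <<'E'
from h import *
st();plan([((.5748,-.3681,.135),97.7,.006)],-1)
E
```

```text
t 42.2 p [ 0.5758 -0.369   0.1589] yaw 97.71 ydown [ 0.004 -0.003 -1.   ] F [ 0.5  0.4 -0.3] gap 0.0158 q [-0.75  0.48  1.33  0.    1.33 -2.45]
0.0003 0.006 0.0003 0.0009 0 -0.0009 -1; 0.0003 0.006 0.0002 0.0009 0 -0.0009 -1; 0.0003 0.006 0.0002 0.0009 0 -0.0009 -1; 0.0003 0.006 0.0002 0.0009 0 -0.0009 -1
```

Sliding in freely (end ≈46 mm).

Request:
carry_out --commands "0.0003 0.006 0.0003 0.0009 0 -0.0009 -1;0.0003 0.006 0.0003 0.0009 0 -0.0009 -1;0.0003 0.006 0.0003 0.0009 0 -0.0009 -1;0.0003 0.006 0.0003 0.0009 0 -0.0009 -1"

```text
time_s: 42.53
eef_pos: [0.5741, -0.3676, 0.1314]
eef_rot: [0.466, -0.465, -0.532, 0.533]
ft_force: [-0.1, 0.6, -0.4]
finger_gap: 0.0157
```

```bash
python3 - <<'E'
from h import *
st();plan([((.5748,-.3681,.125),97.7,.005)],-1)
E
```

```text
t 42.53 p [ 0.5741 -0.3676  0.1314] yaw 97.71 ydown [-0.001  0.001 -1.   ] F [-0.1  0.6 -0.4] gap 0.0157 q [-0.75  0.51  1.35 -0.    1.29 -2.45]
-0.0003 0.0032 -0.0003 -0.0007 0.0001 0.0006 -1; -0.0003 0.0032 -0.0003 -0.0007 0.0001 0.0006 -1
```

Request:
carry_out --commands "-0.0003 0.003 -0.0003 0 0 0 -1;0 0.003 0 0 0 0 -1;0 0.001 0 0 0 0 -1;0 0 0 0 0 0 -1;0 0 0 0 0 0 -1"

```text
time_s: 42.95
eef_pos: [0.5744, -0.3678, 0.1236]
eef_rot: [0.466, -0.464, -0.532, 0.533]
ft_force: [0.0, -0.0, -0.7]
finger_gap: 0.0157
```

```bash
python3 - <<'E'
from h import *
st()
E
```

```text
t 42.95 p [ 0.5744 -0.3678  0.1236] yaw 97.71 ydown [-0.002  0.001 -1.   ] F [ 0.  -0.  -0.7] gap 0.0157 q [-0.75  0.52  1.35 -0.    1.27 -2.45]
```

Request:
carry_out --commands "0 0 0 0 0 0 -0.2;0 0 0 0 0 0 -0.2;0 0 0 0 0 0 -0.2;0 0 0 0 0 0 -0.2;0 -0.02 0 0 0 0 -0.2;0 -0.03 0 0 0 0 -0.2;0 -0.04 0 0 0 0 -0.2;0 -0.04 0 0 0 0 -0.2;0 -0.03 0 0 0 0 -0.2;0 0 0 0 0 0 -0.2"

```text
time_s: 43.78
eef_pos: [0.573, -0.3666, 0.2859]
eef_rot: [0.469, -0.461, -0.532, 0.532]
ft_force: [0.4, -0.8, 0.0]
finger_gap: 0.0369
```

```bash
python3 - <<'E'
from h import *
st();m,im=shot('w24');s=capture("scene");cv2.imwrite('pics/s24.png',cv2.resize(s[90:370,120:360],None,fx=2.1,fy=2.1,interpolation=cv2.INTER_CUBIC))
E
```

```text
t 43.78 p [ 0.573  -0.3666  0.2859] yaw 97.7 ydown [-0.008  0.007 -1.   ] F [ 0.4 -0.8  0. ] gap 0.0369 q [-0.75  0.41  1.17 -0.    1.57 -2.45]
```

View pics/w24.png

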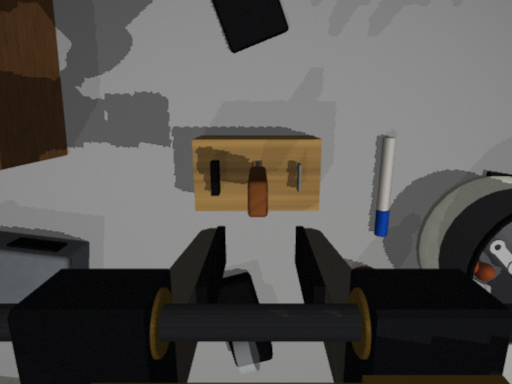

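View pics/s24.png

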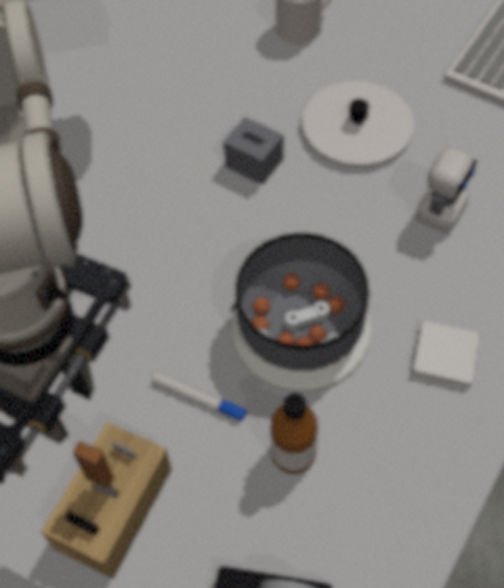

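```bash
python3 - <<'E'
from h import *
m,im=load('w24');cv2.imwrite('pics/w24c.png',cv2.resize(im[125:225,185:330],None,fx=5,fy=5,interpolation=cv2.INTER_CUBIC))
E
```

```text
(no output)
```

View pics/w24c.png

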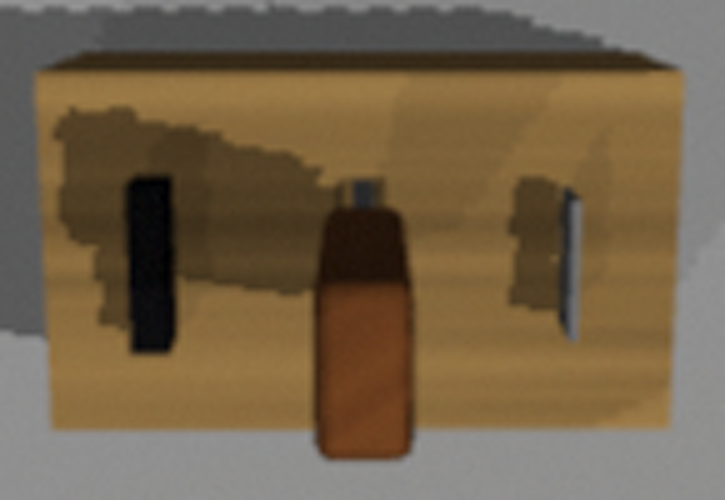

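```bash
python3 - <<'E'
from h import *
m,im=load('w24');C=lambda x,y:(185+(x+.5)/5-.5,125+(y+.5)/5-.5)
for z in (.18,.184):
    P=np.array([onz(m,*C(*c),z)[:2] for c in [(317,283),(411,283),(412,458),(319,458)]]);print(P.round(4),P.mean(0).round(4),np.linalg.norm(P[0]-P[3]),np.linalg.norm(P[0]-P[1]))
# next: lid view
plan([((.52,-.2,.30),90,.036),((.40,.1,.30),90,.036),((.50,.31,.30),90,.036)],0)
E
```

```text
[[ 0.5591 -0.3758]
 [ 0.5572 -0.3613]
 [ 0.5854 -0.3572]
 [ 0.5874 -0.3719]] [ 0.5723 -0.3665] 0.02853416135331079 0.01467489684183077
[[ 0.5583 -0.3758]
 [ 0.5564 -0.3615]
 [ 0.5842 -0.3574]
 [ 0.5861 -0.372 ]] [ 0.5713 -0.3667] 0.02810245749061522 0.014452874909143288
0.0342 -0.0035 0.0059 -0.0027 0.0269 0.0027 0; 0.034 -0.0036 0.0068 -0.0027 0.0269 0.0027 0; 0.0338 -0.0037 0.0077 -0.0027 0.0269 0.0027 0; 0.0336 -0.0038 0.0086 -0.0027 0.0269 0.0027 0; 0.0333 -0.0039 0.0094 -0.0027 0.0269 0.0027 0; 0.0333 -0 0.0133 -0 -0 -0 0; 0.0333 -0 0.0133 -0 -0 -0 0; 0.0333 -0 0.0133 -0 -0 -0 0; 0.0333 -0 0.0133 -0 -0 -0 0; 0.0333 -0 0.0133 -0 -0 -0 0; 0.0333 -0 0.0133 -0 -0 -0 0; 0.0333 -0 0.0133 -0 -0 -0 0

0.0333 -0 0.0133 -0 -0 -0 0; 0.0333 -0 0.0133 -0 -0 -0 0; 0.03 -0 -0.0143 -0 -0 -0 0; 0.03 -0 -0.0143 -0 -0 -0 0; 0.03 -0 -0.0143 -0 -0 -0 0; 0.03 -0 -0.0143 -0 -0 -0 0; 0.03 -0 -0.0143 -0 -0 -0 0; 0.03 -0 -0.0143 -0 -0 -0 0; 0.03 -0 -0.0143 -0 -0 -0 0
```

Request:
carry_out --commands "0.034 -0.003 0.003 -0.003 0.027 0.003 0;0.038 -0.003 0.003 -0.003 0.027 0.003 0;0.038 -0.003 0.003 -0.003 0.027 0.003 0;0.038 -0.003 0.003 -0.003 0.027 0.003 0;0.038 -0.003 0.003 -0.003 0.027 0.003 0;0.038 0 0 0 0 0 0;0.038 0 0 0 0 0 0;0.038 0 0 0 0 0 0;0.038 0 0 0 0 0 0;0.038 0 0 0 0 0 0;0.038 0 0 0 0 0 0;0.038 0 0 0 0 0 0"

```text
time_s: 44.88
eef_pos: [0.5302, 0.1009, 0.2653]
eef_rot: [0.521, -0.49, -0.487, 0.501]
ft_force: [1.2, -0.1, -0.1]
finger_gap: 0.046
```

```bash
python3 - <<'E'
from h import *
st();plan([((.56,.31,.28),90,.036)],0)
E
```

```text
t 44.88 p [0.5302 0.1009 0.2653] yaw 88.68 ydown [-0.045  0.019 -0.999] F [ 1.2 -0.1 -0.1] gap 0.046 q [-0.05  0.08  1.61  0.02  1.5  -1.6 ]
0.035 -0.002 -0.0041 -0.0076 -0.0038 0.003 0; 0.035 -0.0021 -0.0042 -0.0076 -0.0038 0.003 0; 0.0349 -0.0022 -0.0044 -0.0076 -0.0038 0.003 0; 0.0349 -0.0022 -0.0045 -0.0076 -0.0038 0.003 0; 0.0349 -0.0023 -0.0047 -0.0076 -0.0038 0.003 0; 0.0349 -0.0024 -0.0048 -0.0076 -0.0038 0.003 0
```

Request:
carry_out --commands "0.035 -0.002 -0.0042 -0.0076 -0.0038 0.003 0;0.035 -0.002 -0.0042 -0.0076 -0.0038 0.003 0;0.035 -0.002 -0.0044 -0.0076 -0.0038 0.003 0;0.035 -0.002 -0.0045 -0.0076 -0.0038 0.003 0;0.03 -0.002 -0.0047 -0.0076 -0.0038 0.003 0;0.02 -0.002 -0.0048 -0.0076 -0.0038 0.003 0;0 0 0 0 0 0 0;0 0 0 0 0 0 0"

```text
time_s: 45.55
eef_pos: [0.5474, 0.3065, 0.2549]
eef_rot: [0.504, -0.49, -0.493, 0.513]
ft_force: [-0.2, -0.8, 1.0]
finger_gap: 0.0458
```

```bash
python3 - <<'E'
from h import *
st();m,im=shot('w25');cv2.imwrite('pics/t25.png',capture("top"))
E
```

```text
t 45.55 p [0.5474 0.3065 0.2549] yaw 90.64 ydown [-0.034 -0.006 -0.999] F [-0.2 -0.8  1. ] gap 0.0458 q [ 0.32  0.3   1.37  0.    1.5  -1.27]
```

View pics/w25.png

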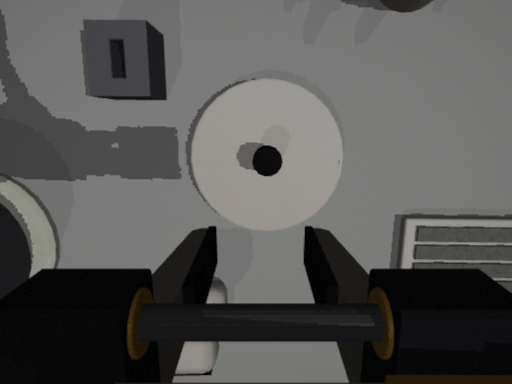

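View pics/t25.png

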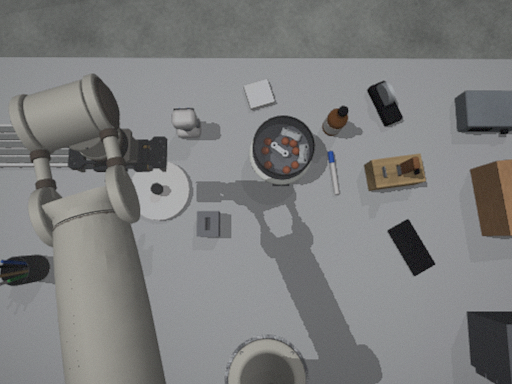

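```bash
python3 - <<'E'
from h import *
m,im=load('w25');g=cv2.cvtColor(im,cv2.COLOR_BGR2GRAY)
x0,y0=235,140
b=(g[140:185,255:290]<45).astype(np.uint8);ys,xs=np.nonzero(b);print("knob px",xs.min()+255,xs.max()+255,ys.min()+140,ys.max()+140)
# top disc circle: bbox
u,v=(xs.min()+xs.max())/2+255,(ys.min()+ys.max())/2+140
for z in (.041,.054): print("knob",onz(m,u,v,z).round(4))
# plate edge along rays
P=[]
for c in [(191,152),(343,152),(267,79),(267,230),(213,100),(321,206),(321,99),(213,208)]: P.append(onz(m,*c,.016)[:2])
P=np.array(P);A=np.c_[2*P,np.ones(len(P))];x=np.linalg.lstsq(A,(P**2).sum(1),rcond=None)[0];print("plate",x[:2],np.sqrt(x[2]+x[:2]@x[:2]))
plan([((.527,.3115,.12),90,.03)],0)
E
```

```text
knob px 255 281 146 175
knob [0.5252 0.3149 0.041 ]
knob [0.5238 0.3146 0.054 ]
plate [0.52448383 0.31377973] 0.08758106434935525
0.0014 0.0272 0.0032 -0.0067 0.0018 -0.0012 0; 0.0014 0.0272 0.0034 -0.0067 0.0018 -0.0012 0; 0.0014 0.0271 0.0036 -0.0067 0.0018 -0.0012 0; 0.0013 0.0271 0.0037 -0.0067 0.0018 -0.0012 0; 0.0013 0.0271 0.0039 -0.0067 0.0018 -0.0012 0
```

Request:
carry_out --commands "0.0018 0.027 0.004 -0.0067 0.0018 -0.0012 0.2;0.0018 0.027 0.004 -0.0067 0.0018 -0.0012 0.2;0.0018 0.027 0.004 -0.0067 0.0018 -0.0012 0.2;0.0018 0.027 0.004 -0.0067 0.0018 -0.0012 0.2;0.0018 0.02 0.004 -0.0067 0.0018 -0.0012 0.2;0 0 0 0 0 0 0.2;0 0 0 0 0 0 0.2"

```text
time_s: 46.23
eef_pos: [0.5256, 0.3029, 0.1225]
eef_rot: [-0.502, 0.504, 0.496, -0.497]
ft_force: [0.9, -0.5, 0.1]
finger_gap: 0.0554
```

```bash
python3 - <<'E'
from h import *
st();plan([((.5245,.314,.060),90,.02)],.2);shot('w26')
E
```

```text
t 46.23 p [0.5256 0.3029 0.1225] yaw 89.22 ydown [ 0.002 -0.002 -1.   ] F [ 0.9 -0.5  0.1] gap 0.0554 q [ 0.33  0.33  1.6  -0.    1.21 -1.23]
0.0028 0.0156 0.0003 0.0004 -0.0034 -0.0005 0.2; 0.0028 0.0156 0.0003 0.0004 -0.0034 -0.0005 0.2; 0.0028 0.0156 0.0003 0.0004 -0.0034 -0.0005 0.2; 0.0028 0.0156 0.0003 0.0004 -0.0034 -0.0005 0.2
```

View pics/w26.png

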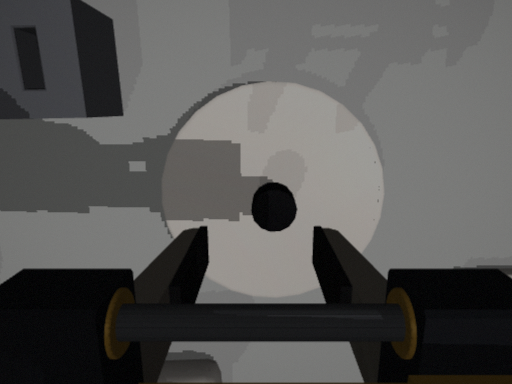

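Request:
carry_out --commands "0.0028 0.0156 0 0 -0.003 0 0.2;0.0028 0.0156 0 0 -0.003 0 0.2;0.0028 0.0156 0 0 -0.003 0 0.2;0.0028 0.0156 0 0 -0.003 0 0.2;0 0 0 0 0 0 0.2;0 0 0 0 0 0 0.2"

```text
time_s: 46.78
eef_pos: [0.5368, 0.313, 0.0711]
eef_rot: [-0.497, 0.506, 0.504, -0.492]
ft_force: [-0.4, 0.6, -0.7]
finger_gap: 0.0553
```

```bash
python3 - <<'E'
from h import *
m,im=load('w26');P=np.array([onz(m,*c,.016)[:2] for c in [(162,190),(384,190),(273,82),(273,298)]]);print("plate",(P[0]+P[1])/2,(P[2]+P[3])/2,"knobtop",onz(m,274,204,.05))
st();plan([((.5245,.314,.035),90,.01)],.2)
E
```

```text
plate [0.5186231  0.31419225] [0.52564693 0.31423619] knobtop [0.52057188 0.31380411 0.05      ]
t 46.78 p [0.5368 0.313  0.0711] yaw 89.62 ydown [ 0.02   0.003 -1.   ] F [-0.4  0.6 -0.7] gap 0.0553 q [ 0.34  0.42  1.6  -0.    1.1  -1.23]
0.0002 0.009 0.0033 0.005 -0.0016 0.0008 0.2; 0.0002 0.009 0.0032 0.005 -0.0016 0.0008 0.2; 0.0002 0.009 0.0032 0.005 -0.0016 0.0008 0.2; 0.0002 0.009 0.0031 0.005 -0.0016 0.0008 0.2
```

Request:
carry_out --commands "0.0002 0.009 0.0033 0.005 -0.0016 0 0.2;0.0002 0.009 0.0033 0.005 -0.0016 0 0.2;0.0002 0.009 0.0033 0.005 -0.0016 0 0.2;0 0.005 0.0025 0.005 0 0 0.2;0 0 0 0 0 0 0.2;0 0 0 0 0 0 0.2"

```text
time_s: 47.28
eef_pos: [0.5276, 0.314, 0.0416]
eef_rot: [-0.501, 0.501, 0.502, -0.496]
ft_force: [0.1, 0.2, -0.3]
finger_gap: 0.0554
```

```bash
python3 - <<'E'
from h import *
st();plan([((.5245,.314,.035),90,.01)],.2)
E
```

```text
t 47.28 p [0.5276 0.314  0.0416] yaw 89.85 ydown [ 0.006  0.006 -1.   ] F [ 0.1  0.2 -0.3] gap 0.0554 q [ 0.34  0.45  1.62  0.    1.06 -1.23]
-0 0.0066 0.0032 0.0057 -0.0027 0.0059 0.2
```

Request:
carry_out --commands "0 0.0066 0.0032 0.0057 -0.0027 0.0059 0.2;0 0 0 0 0 0 0.2;0 0 0 0 0 0 -1;0 0 0 0 0 0 -1;0 0 0 0 0 0 -1;0 0 0 0 0 0 -1;0 0 0 0 0 0 -1;0 0 0 0 0 0 -1" --grip_force 40

```text
time_s: 47.95
eef_pos: [0.5243, 0.3142, 0.0348]
eef_rot: [0.5, -0.5, -0.5, 0.5]
ft_force: [-0.4, 0.1, -1.0]
finger_gap: 0.0313
```

```bash
python3 - <<'E'
from h import *
st()
E
```

```text
t 47.95 p [0.5243 0.3142 0.0348] yaw 90.04 ydown [ 0.    -0.001 -1.   ] F [-0.4  0.1 -1. ] gap 0.0313 q [ 0.34  0.46  1.63 -0.    1.05 -1.23]
```

Request:
carry_out --commands "0 -0.01 0 0 0 0 -1;0 -0.02 0 0 0 0 -1;0 -0.03 0 0 0 0 -1;0 -0.035 0 0 0 0 -1;0 -0.035 0 0 0 0 -1;0 -0.035 0 0 0 0 -1;0 -0.03 0 0 0 0 -1;0 -0.02 0 0 0 0 -1;0 0 0 0 0 0 -1;0 0 0 0 0 0 -1"

```text
time_s: 48.78
eef_pos: [0.5212, 0.3132, 0.2616]
eef_rot: [0.501, -0.499, -0.498, 0.502]
ft_force: [-0.2, 0.3, -2.5]
finger_gap: 0.0311
```

```bash
python3 - <<'E'
from h import *
st();plan([((.635,-.0435,.24),90,.034)],-1);shot('w27')
E
```

```text
t 48.78 p [0.5212 0.3132 0.2616] yaw 90.02 ydown [-0.006 -0.002 -1.   ] F [-0.2  0.3 -2.5] gap 0.0311 q [ 0.34  0.23  1.45 -0.    1.47 -1.23]
-0.0297 0.0018 -0.0095 -0.0005 0 -0.0002 -1; -0.0297 0.0018 -0.0095 -0.0005 0 -0.0002 -1; -0.0297 0.0018 -0.0095 -0.0005 0 -0.0002 -1; -0.0297 0.0018 -0.0095 -0.0005 0 -0.0002 -1; -0.0297 0.0018 -0.0095 -0.0005 0 -0.0002 -1; -0.0297 0.0018 -0.0095 -0.0005 0 -0.0002 -1; -0.0297 0.0018 -0.0095 -0.0005 0 -0.0002 -1; -0.0297 0.0018 -0.0095 -0.0005 0 -0.0002 -1; -0.0297 0.0018 -0.0095 -0.0005 0 -0.0002 -1; -0.0297 0.0018 -0.0095 -0.0005 0 -0.0002 -1; -0.0297 0.0018 -0.0095 -0.0005 0 -0.0002 -1; -0.0297 0.0018 -0.0095 -0.0005 0 -0.0002 -1
```

View pics/w27.png

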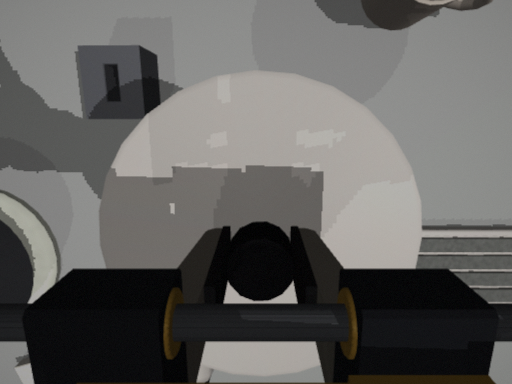

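Request:
carry_out --commands "-0.028 0 -0.0095 0 0 0 -1;-0.0297 0 -0.0095 0 0 0 -1;-0.0297 0 -0.0095 0 0 0 -1;-0.0297 0 -0.0095 0 0 0 -1;-0.0297 0 -0.0095 0 0 0 -1;-0.0297 0 -0.0095 0 0 0 -1;-0.0297 0 -0.0095 0 0 0 -1;-0.0297 0 -0.0095 0 0 0 -1;-0.0297 0 -0.0095 0 0 0 -1;-0.0297 0 -0.0095 0 0 0 -1;-0.02 0 -0.0095 0 0 0 -1;0 0 0 0 0 0 -1"

```text
time_s: 49.83
eef_pos: [0.6156, -0.0145, 0.2273]
eef_rot: [0.512, -0.485, -0.488, 0.515]
ft_force: [0.3, -0.3, -3.1]
finger_gap: 0.0314
```

```bash
python3 - <<'E'
from h import *
st();plan([((.635,-.0435,.19),90,.016)],-1)
E
```

```text
t 49.83 p [ 0.6156 -0.0145  0.2273] yaw 90.35 ydown [-0.054 -0.001 -0.999] F [ 0.3 -0.3 -3.1] gap 0.0314 q [-0.21  0.31  1.42 -0.01  1.47 -1.79]
-0.0073 0.0091 -0.0053 -0.0136 0.0015 -0.0001 -1; -0.0073 0.0091 -0.0052 -0.0136 0.0015 -0.0001 -1; -0.0073 0.0092 -0.0051 -0.0136 0.0015 -0.0001 -1; -0.0072 0.0093 -0.005 -0.0136 0.0015 -0.0001 -1
```

Request:
carry_out --commands "-0.0073 0.007 -0.0052 -0.0136 0.0015 0 -1;-0.0073 0.007 -0.0052 -0.0136 0.0015 0 -1;-0.0073 0.007 -0.0052 -0.0136 0.0015 0 -1;-0.0073 0.007 -0.0052 -0.0136 0.0015 0 -1;0 0 0 0 0 0 -1;0 0 0 0 0 0 -1;0 0 0 0 0 0 -1"

```text
time_s: 50.42
eef_pos: [0.6273, -0.0417, 0.181]
eef_rot: [0.509, -0.492, -0.495, 0.503]
ft_force: [-0.2, 0.0, -1.8]
finger_gap: 0.0311
```

```bash
python3 - <<'E'
from h import *
st();plan([((.635,-.0435,.15),90,.012)],-1);s=capture("scene");cv2.imwrite('pics/s28.png',cv2.resize(s[120:340,150:390],None,fx=2.4,fy=2.4,interpolation=cv2.INTER_CUBIC))
E
```

```text
t 50.42 p [ 0.6273 -0.0417  0.181 ] yaw 89.85 ydown [-0.024  0.008 -1.   ] F [-0.2  0.  -1.8] gap 0.0311 q [-0.26  0.35  1.46  0.    1.36 -1.83]
-0.0007 0.0102 -0.0028 -0.0082 -0.0009 0.0028 -1; -0.0007 0.0103 -0.0027 -0.0082 -0.0009 0.0028 -1; -0.0006 0.0103 -0.0027 -0.0082 -0.0009 0.0028 -1
```

View pics/s28.png

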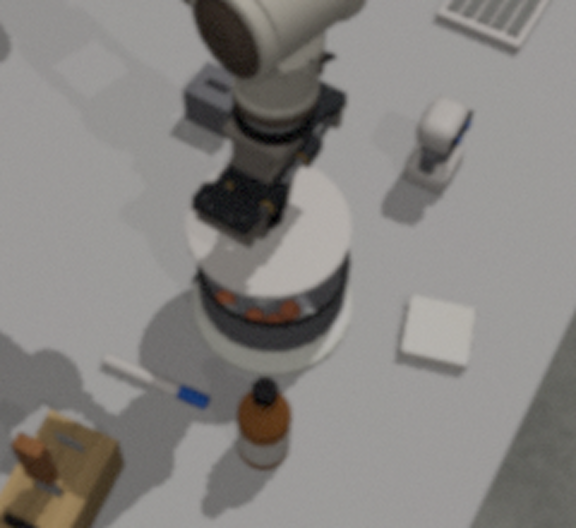

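Request:
carry_out --commands "-0.0007 0.009 -0.0028 -0.008 0 0.0028 -1;-0.0007 0.009 -0.0028 -0.008 0 0.0028 -1;-0.0006 0.006 -0.0027 -0.008 0 0.0028 -1;0 0 0 0 0 0 -1;0 0 0 0 0 0 -1"

```text
time_s: 50.88
eef_pos: [0.636, -0.0415, 0.1551]
eef_rot: [-0.499, 0.501, 0.501, -0.5]
ft_force: [-0.5, -1.2, -1.2]
finger_gap: 0.0313
```

```bash
python3 - <<'E'
from h import *
st();plan([((.635,-.0435,.134),90,.006)],-1)
E
```

```text
t 50.88 p [ 0.636  -0.0415  0.1551] yaw 90.0 ydown [ 0.003 -0.001 -1.   ] F [-0.5 -1.2 -1.2] gap 0.0313 q [-0.25  0.37  1.48 -0.    1.28 -1.83]
-0.0005 0.0053 0.0003 0.0007 0 -0.0002 -1; -0.0005 0.0053 0.0003 0.0007 0 -0.0002 -1; -0.0005 0.0053 0.0003 0.0007 0 -0.0002 -1; -0.0005 0.0053 0.0003 0.0007 0 -0.0002 -1
```

Request:
carry_out --commands "-0.0005 0.0053 0 0 0 0 -1;-0.0005 0.0053 0 0 0 0 -1;-0.0005 0.0053 0 0 0 0 -1;0 0.003 0 0 0 0 -1;0 0 0 0 0 0 -1"

```text
time_s: 51.3
eef_pos: [0.6364, -0.0432, 0.1346]
eef_rot: [-0.499, 0.501, 0.501, -0.499]
ft_force: [-0.1, 0.0, -1.0]
finger_gap: 0.0313
```

```bash
python3 - <<'E'
from h import *
st()
E
```

```text
t 51.3 p [ 0.6364 -0.0432  0.1346] yaw 90.0 ydown [ 0.004 -0.001 -1.   ] F [-0.1  0.  -1. ] gap 0.0313 q [-0.26  0.39  1.5  -0.    1.25 -1.83]
```

Request:
carry_out --commands "0 0.002 0 -0.003 0 0.001 -1;0 0.002 0 0 0 0 -1"

```text
time_s: 51.47
eef_pos: [0.6367, -0.0434, 0.1313]
eef_rot: [-0.498, 0.502, 0.501, -0.499]
ft_force: [-4.2, 1.1, 8.0]
finger_gap: 0.0314
```

Request:
carry_out --commands "0 0.002 0 0 0 0 -1;0 0.002 0 0 0 0 -1"

```text
time_s: 51.63
eef_pos: [0.6368, -0.0434, 0.1304]
eef_rot: [-0.498, 0.502, 0.501, -0.499]
ft_force: [-5.3, 1.1, 7.3]
finger_gap: 0.0313
```

```bash
python3 - <<'E'
from h import *
st()
E
```

```text
t 51.63 p [ 0.6368 -0.0434  0.1304] yaw 89.99 ydown [ 0.007 -0.002 -1.   ] F [-5.3  1.1  7.3] gap 0.0313 q [-0.26  0.4   1.5  -0.    1.24 -1.83]
```

Request:
carry_out --commands "0 0.004 0 -0.004 0 0.001 -1;0 0.004 0 0 0 0 -1;0 0.004 0 0 0 0 -1"

```text
time_s: 51.88
eef_pos: [0.637, -0.0435, 0.1246]
eef_rot: [-0.496, 0.504, 0.502, -0.498]
ft_force: [-10.7, 1.4, 20.8]
finger_gap: 0.0311
```

```bash
python3 - <<'E'
from h import *
st()
E
```

```text
t 51.88 p [ 0.637  -0.0435  0.1246] yaw 90.01 ydown [ 0.011 -0.004 -1.   ] F [-10.7   1.4  20.8] gap 0.0311 q [-0.26  0.4   1.51 -0.    1.22 -1.83]
```

Request:
carry_out --commands "0 -0.001 0 -0.006 0 0.002 -1;0 0 0 0 0 0 0;0 0 0 0 0 0 0;0 0 0 0 0 0 0;0 0 0 0 0 0 0;0 -0.02 0 0 0 0 0;0 -0.03 0 0 0 0 0;0 -0.03 0 0 0 0 0;0 -0.02 0 0 0 0 0;0 0 0 0 0 0 -1;0 0 0 0 0 0 -1;0 0 0 0 0 0 -1"

```text
time_s: 52.88
eef_pos: [0.6352, -0.0431, 0.2283]
eef_rot: [-0.494, 0.506, 0.503, -0.497]
ft_force: [0.5, 0.1, -0.2]
finger_gap: 0.0282
```

```bash
python3 - <<'E'
from h import *
st();shot('w29');s=capture("scene");cv2.imwrite('pics/s29.png',cv2.resize(s[120:340,150:390],None,fx=2.4,fy=2.4,interpolation=cv2.INTER_CUBIC))
E
```

```text
t 52.88 p [ 0.6352 -0.0431  0.2283] yaw 89.99 ydown [ 0.017 -0.006 -1.   ] F [ 0.5  0.1 -0.2] gap 0.0282 q [-0.26  0.3   1.43 -0.    1.4  -1.83]
```

View pics/w29.png

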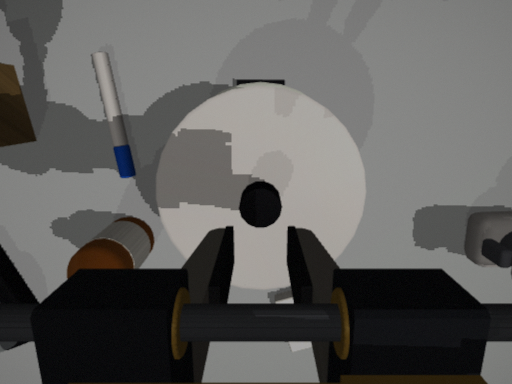

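View pics/s29.png

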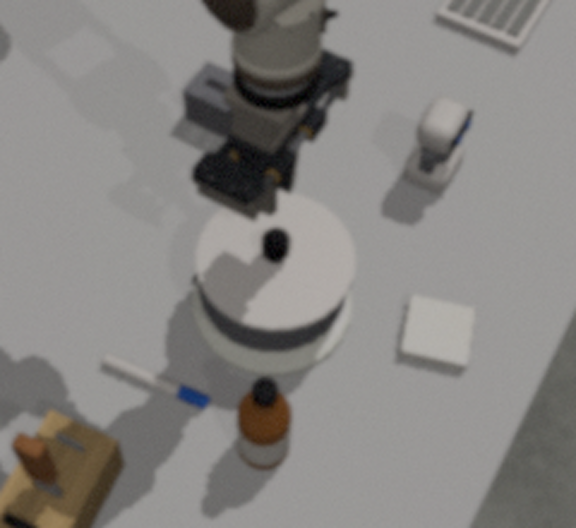

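```bash
python3 - <<'E'
from h import *
m,im=load('w29')
P=np.array([onz(m,*c,.106)[:2] for c in [(157,186),(365,186),(261,84),(190,112),(332,112)]]);A=np.c_[2*P,np.ones(len(P))];x=np.linalg.lstsq(A,(P**2).sum(1),rcond=None)[0];print("plate",x[:2],np.sqrt(x[2]+x[:2]@x[:2]))
print("knob top",onz(m,260.5,203.5,.14))
plan([((.635,-.0435,.165),90,.014)],-1)
E
```

```text
plate [ 0.6365911  -0.04179337] 0.08663809708092238
knob top [ 0.63549246 -0.04189611  0.14      ]
-0.0001 0.0124 0.0001 0.003 -0 -0.001 -1; -0.0001 0.0124 0 0.003 -0 -0.001 -1; -0.0001 0.0124 0 0.003 -0 -0.001 -1; -0.0001 0.0124 -0 0.003 -0 -0.001 -1; -0.0001 0.0124 -0.0001 0.003 -0 -0.001 -1
```

Request:
carry_out --commands "0 0.0124 0 0.003 0 -0.001 -1;0 0.0124 0 0.003 0 -0.001 -1;0 0.0124 0 0.003 0 -0.001 -1;0 0.0124 0 0.003 0 -0.001 -1;0 0.01 0 0.003 0 -0.001 -1;0 0 0 0 0 0 -1"

```text
time_s: 53.48
eef_pos: [0.6323, -0.0424, 0.1554]
eef_rot: [0.503, -0.497, -0.498, 0.502]
ft_force: [0.1, 0.1, 12.2]
finger_gap: 0.0003
```

```bash
python3 - <<'E'
from h import *
st();plan([((.635,-.043,.159),90,.014)],-1)
E
```

```text
t 53.48 p [ 0.6323 -0.0424  0.1554] yaw 89.98 ydown [-0.009  0.003 -1.   ] F [ 0.1  0.1 12.2] gap 0.0003 q [-0.26  0.37  1.48  0.    1.3  -1.83]
-0.0006 -0.0037 -0.0026 -0.0095 -0.0003 0.0026 -1
```

Request:
carry_out --commands "0 0.0035 0 0 0 0 -1;0 0.0035 0 0 0 0 -1"

```text
time_s: 53.65
eef_pos: [0.6325, -0.0424, 0.1553]
eef_rot: [0.503, -0.497, -0.498, 0.502]
ft_force: [-11.5, 1.5, 22.4]
finger_gap: 0.0002
```

Request:
carry_out --commands "0 -0.02 0 0 0 0 -1;0 -0.04 0 0 0 0 -1;0 -0.04 0 0 0 0 -1;0 -0.04 0 0 0 0 -1;0 0 0.035 0 0 0 -1;0 0 0.035 0 0 0 -1;0 0 0.035 0 0 0 -1;0 0 0.035 0 0 0 -1;0 0 0.035 0 0 0 -1;0 0 0.035 0 0 0 -1;0 0 0 0 0 0 -1;0 0 0 0 0 0 -1"

```text
time_s: 54.65
eef_pos: [0.4171, -0.043, 0.2966]
eef_rot: [0.504, -0.495, -0.497, 0.503]
ft_force: [0.8, 0.6, 0.8]
finger_gap: 0.0001
```

```bash
python3 - <<'E'
from h import *
st();shot('w30')
s=capture("scene");cv2.imwrite('pics/s30.png',cv2.resize(s[100:370,120:390],None,fx=2.2,fy=2.2,interpolation=cv2.INTER_CUBIC))
t=capture("top");cv2.imwrite('pics/t30.png',t)
E
```

```text
t 54.65 p [ 0.4171 -0.043   0.2966] yaw 90.05 ydown [-0.015  0.003 -1.   ] F [0.8 0.6 0.8] gap 0.0001 q [-0.39 -0.29  1.89 -0.    1.56 -1.96]
```

View pics/s30.png

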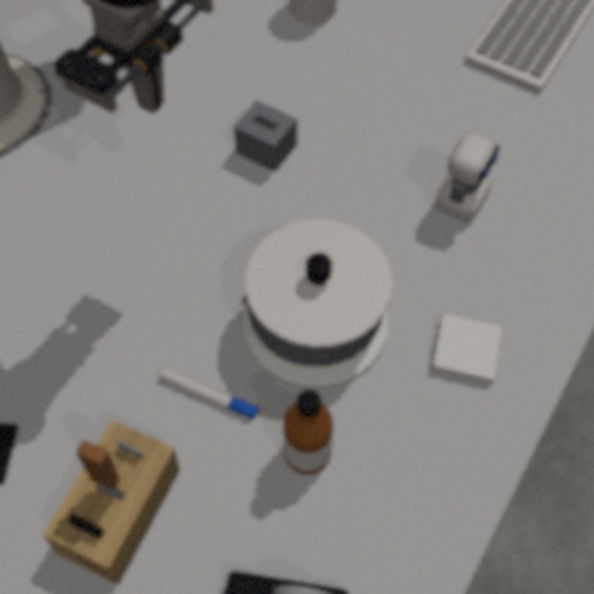

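View pics/t30.png

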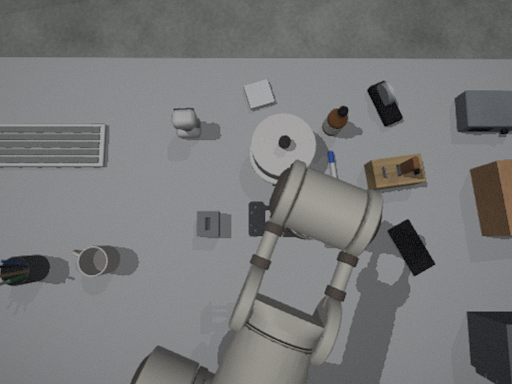

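```bash
python3 - <<'E'
from h import *
m=camera_model("scene");s=cv2.imread('pics/s30.png')
C=lambda x,y:(120+(x+.5)/2.2-.5,100+(y+.5)/2.2-.5)
print("knob top scene",onz(m,*C(319,263),.144).round(4),"handle top scene",onz(m,*C(94,452),.18).round(4))
hand_in()
E
```

```text
knob top scene [ 0.6404 -0.0437  0.144 ] handle top scene [ 0.5769 -0.3673  0.18  ]
the job is handed in; nothing more can be done
```

I finished the whole job and handed it in after about 55 s of robot time. `hand_in` gives no verdict, so what follows is my own checks.

- **Links:** three links were on the desk and all went into the bowl. My first grasp of one was too high and slipped, so I gripped it again lower down. After stirring, the pictures showed all three links and eight beads in the bowl.
- **Stirring:** the paddle made roughly six turns. Wherever I read the pose after the first turn, its end was about 0–10 mm above the bowl floor. During the first turn it was too high (about 25 mm) at one point and touched the floor (9 N) at another. Late on, two links jammed against the wall with 17 N, so I ran the last two turns in the opposite direction.
- **Paddle:** it slid freely into the slot. From the arm's position its end is about 0.5 mm above the slot floor, and the wrist camera puts the lean at about 1°. The overhead-angle camera places the handle top about 3 mm off the slot centre, in the opposite direction to the wrist camera.
- **Lid:** a second press on the knob puts the lid about 90.4 mm above the desk, so it is on the rim. It is centred to within about 5 mm. Both presses peaked slightly above the stated 12–20 N, at 20.8 and 22.4 N.
- **Bystanders:** the marker, toy robot, mug and bottle look unmoved, and the arm ended clear of everything.

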